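Stock the cedar display box with pickup covers

TASK

Lever the glass lid of the cedar display box open with the thin-bladed opener, using the notch in the box's front, and swing it up out of the way. Seat each chrome pickup cover that is out on the counter (there may be two or three) flat and square in the pocket cut to its size, and lay the opener back on its leather mat. Finish by pushing the lid fully shut so that it is held by its catch, and leave the other goods on the counter where they are.

Things in the scene. Friction and masses are not known exactly. Their poses are not given: they have to be found in the camera images.
- display_box: Cedar box fixed to the counter, 140 mm deep (its x), 320 mm wide (its y), walls 10 mm thick and 46 mm high. Origin: centre of the underside; x points from the front (notch side, facing the robot) to the hinges. Its dark velvet insert (top 21 mm up) has three pockets side by side along y. A small brass catch is inside the front wall, 48 mm to +y of the middle. Two flush pearl picks stay there.
- humbucker_pocket (a point): Centre of the floor of the middle pocket (y = 0 of the box), for the humbucker cover; axes those of the box, long side along y. Like all pockets it is 7 mm deep (floor 14 mm above the counter), 3 mm longer and 3 mm wider than its cover, which stands 15 mm proud of the insert when seated; at least 35 mm of insert lies free before and behind it.
- soapbar_pocket (a point): Centre of the floor of the largest pocket, 96 mm to the -y side of the box's middle, for the soapbar cover; axes those of the box; long side along the box's y.
- single_coil_pocket (a point): Centre of the floor of the narrow pocket, 96 mm to the +y side of the box's middle, for the single-coil cover; axes those of the box; long side along the box's y.
- notch (a point): Centre, in the outer face of the box's front wall, of the opener's notch: a cut-out 60 mm wide and 9 mm high (37 to 46 mm above the counter) right through the top of the 10 mm front wall, open above to the underside of the lid's front rail. Axes those of the box: the blade goes in along +x.
- glass_lid: The lid: cedar frame 140 x 320 mm, 12 mm thick, round a glass pane; no knob; flush with the box's outside. Front rail 24 mm wide, the others 18 mm. Origin: on the hinge line, in the plane of its underside; shut, its axes are the box's and it reaches 140 mm along -x. A brass striker hangs 19 mm below it, 122 mm from the hinge line and 48 mm to +y. About 0.2 kg.
- hinge_line (a point): Middle of the lid's hinge axis: the rear top edge of the box, 46 mm above the counter, 70 mm behind the box's middle; the axis runs along the box's y.
- lid_hinge (a joint): Lid angle, rad: 0 shut, 1.57 upright, 1.65 fully open against the stop. Friction hinges: the lid stays at whatever angle it is left; about 3 N under the front rail lifts it, 1 N on top lowers it. The spring catch needs more: about 6 N under the front rail to lift the shut lid off it, about 4 N on top to push the lid past it at 0.08 rad; below about 0.03 rad it draws the lid home and holds it.
- opener: The opener, a straight flat-bladed hand tool 165 mm long along its own x, blade to +x. Origin: underside, below the place to grip, near the front of the handle. Wooden handle 20 mm wide, 18 mm thick, from 85 mm behind to 20 mm ahead of the origin; steel blade 18 mm wide, 3 mm thick, its centre 9 mm above the underside, its tip 80 mm ahead of the origin. About 90 g. Starts on the mat.
- mat: Leather mat fixed to the counter, 240 mm (its x) by 100 mm (its y), 3 mm thick. Origin: centre of its underside.
- humbucker: A chrome pickup cover, a block closed on top: the humbucker cover, 70 x 38 mm and 22 mm high, a row of six screw heads off-centre on top. Origin: centre of the underside; z up; its long side lies along its own y axis, its width along x. About 70 g, rigid.
- soapbar: A chrome pickup cover, a block closed on top: the soapbar cover, the largest, 88 x 46 mm and 22 mm high, six dark poles along the middle of its top. Origin: centre of the underside; z up; its long side lies along its own y axis, its width along x. About 70 g, rigid.
- single_coil: A chrome pickup cover, a block closed on top: the single-coil cover, the narrow one, 84 x 26 mm and 22 mm high, one dark slot line along its top. Origin: centre of the underside; z up; its long side lies along its own y axis, its width along x. About 70 g, rigid.
- tuning_machine: A gold-plated tuning machine lying on the counter, 77 mm long, 16 mm high. Origin: underside, below its gear housing. Not part of the job.
- polish_bottle: Amber bottle of polish, 48 mm across, 130 mm tall, standing. Origin: centre of its underside. Not part of the job.
- pick_tin: Round tin with a bone pick on top, 70 mm across, 26 mm high. Origin: centre of its underside. Not part of the job.
- steel_slide: Steel guitar slide, a tube 29 mm across and 66 mm tall, standing. Origin: centre of its underside. Not part of the job.
- tuner_pedal: Tuner pedal, 118 x 68 x 54 mm. Origin: centre of its underside. Not part of the job.
- pick_dish: White dish of picks, 110 mm across, 28 mm high. Origin: centre of its underside. Not part of the job.
- capo: Dark steel capo lying on the counter, 87 mm long, 30 mm high. Origin: centre of its underside. Not part of the job.
Not all that is in view belongs to the job. What is meant by the opener is not pink, and is the larger of those in its own colour.

How it is judged:
By the outcome, as a careful person would: the job done as asked, in the order asked, and still so for the second after the job is handed in, with the robot touching nothing.
Of humbucker, soapbar, single_coil only 2 to 3 are there at a start; the rules pass over those that are not, and their reading is None.
At some moment in a run one of humbucker, soapbar, single_coil, opener may be knocked a few centimetres aside while the robot is not near it.
Once in a run the grip may slacken for a moment while it holds something.
It also fails if it takes over 210 s, if anything falls off the work surface, if the arm or the gripper's body presses on something with over 40 N, if the wrist force passes 120 N, or if a joint passes its speed limit or range.

ROBOT

A 6-joint arm with a two-finger parallel gripper is mounted at the origin on the work surface. World frame = base frame: x ahead of the robot, y to its left, z up, the work surface at z = 0. Lengths are in mm, angles in rad, forces in N, time in s.
With the tool pointing down it reaches from about 350 to 775 mm from the base axis. Payload 7.3 kg.
Tool frame: the origin (TCP) lies at the very end of the fingers, on their centre line; the grasp point (between the pads) lies 19 mm behind it (pinch_z is the distance from the TCP to the grasp point, in mm); z points along the fingers, y is the direction in which the jaws open and shut (so a half turn about z gives the same grasp; the last joint's range is limited). The gripper opens to 92 mm and grips with 3 to 60 N. Pads are 19 mm wide; open, the fingers measure 130 mm over their backs; the gripper's body (75 mm by 190 mm) begins 47 mm behind the grasp point.
Start: joints at [-0.146, 0.342, 1.524, -0, 1.275, -0.146], TCP at [525.019, 0.019, 226.741] pointing down, gripper open.
Joint ranges: [-2.53, 2.53], [-0.77, 2.02], [0.04, 2.7], [-1, 4.14], [0.28, 2.66], [-3.11, 3.11]. Speed limits (rad/s): [2.57, 2.57, 3.14, 3.14, 3.14, 3.14].

INTERFACE

Orientations are given as [roll, pitch, yaw] about the fixed x, y, z axes, in that order (R = Rz(yaw) Ry(pitch) Rx(roll)).
In Python, from plant import * gives the robot as it stands.
- The arm moves only by the tool step_arm, never from a script. Its argument "moves" is one flat list of numbers, 7 for each row, row after row: the shift along the tool's x, y, z scaled (see below), then the turn, a rotation vector about the tool's x, y, z scaled (see below), then the closure, from -1 (fully open) to 1 (shut). A call has 1 to 8 rows; each row shifts and turns the pose as measured when the row begins, along the tool's axes as they then stand; what a row does not reach is not made up. The controller multiplies each number of a shift by 2 cm and each number of a turn by 4 degrees. A row lasts 1/12 s, in which the tool goes at most 41.7 mm and 7.16 degrees, less where a joint would pass 70% of its speed; a pose out of reach is approached as far as the arm can. A call with a number of a shift or a turn outside -1 to 1 is refused whole. A call with a gripper value outside its range is refused whole. The fingers move at their own pace and stop on an object; the grip force is fixed at half the most. Time passes only in rows, so rows that do not move let the fingers close. It gives the time, the measured TCP pose, the force and the opening at its end, in the units of the state.
- get_obs(): the state, without advancing time (a new reading comes with each control period).
- capture(name): name is "scene" or "side" or "wrist"; returns the picture (420x560x3 uint8, red, green, blue); there is no depth.
- get_calibration(name): a dict with "mtx" (3x3 intrinsics, pixels), "eye" and "orientation" of the camera in the world; the wrist camera has in their place "mount" (4x4, takes a point from camera to tool coordinates, whose origin is the TCP and whose axes are the flange's). Camera axes: x right, y down, z forward; pixel columns grow to the right and rows downward; lengths in mm; the calibration is good to about 2 mm. A picture is of the moment at which its call begins: read the wrist's pose just before it. get_calibration takes no time and is no camera call.
- close_job(): hands the job in, once; it reports no verdict.
The state is a dict: "time": time; "joint_positions": joint angles; "dq": joint speeds; "tau": joint torques, N m; "tool_pos": TCP position; "tcp_rot": TCP orientation; "contact_force": force on the tool from outside, world axes, zero at the start; "moment": the same for the moment, N m; "grip_width": finger opening in mm.
Only numpy, scipy, OpenCV 4.12 (cv2) and the standard library are available. Lean on these libraries where they do the work, as an engineer would, in place of code of your own. Each camera call takes 0.05 s, during which the arm holds its last target.

## Working session

There is one attempt and no reset: what is moved stays moved. The work goes in short steps, Python scripts to look and compute and a tool call to move; the robot and the scene stay as the last step left them, time stands still between calls to the robot, and variables do not carry over. Pictures are saved under pics/ and viewed, and the job is handed in when it is done.

Besides the shell and the picture viewer there is one more tool, called after "Emit:" by a JSON object that holds its "api" and its "payload", one argument or row to a line. step_arm: Moves the arm, as the interface text tells. Shifts and turns lie within -1 to 1; 1 stands for 2 cm of shift or 4 degrees of turn. Its arguments: {"type":"object","properties":{"moves":{"type":"array"}},"required":["moves"]}

```bash
ls; mkdir -p pics; cat > h.py <<'E'
import numpy as np, cv2
from scipy.spatial.transform import Rotation as R
from plant import *
def snap(name,fn):
    o=get_obs(); im=capture(name); cv2.imwrite('pics/'+fn,cv2.cvtColor(im,cv2.COLOR_RGB2BGR)); return o,im
E
python3 - <<'E'
from h import *
o=get_obs(); print(o)
for n in ("scene","side","wrist"):
    print(n,get_calibration(n)); snap(n,n+"0.png")
E
```

```text
pics
{'time': 0.0, 'joint_positions': array([-1.45993545e-01,  3.42711573e-01,  1.52497586e+00,  9.73638536e-06,
        1.27535238e+00, -1.46012267e-01]), 'dq': array([ 0.00100373,  0.00047364,  0.00057649, -0.00160525,  0.00011793,
       -0.0005882 ]), 'tau': array([ 7.61924657e-04, -4.31245601e+01, -2.44219762e+01,  7.17750052e-02,
        5.59406646e-02, -1.04314388e-04]), 'tool_pos': array([5.24626675e+02, 8.35356889e-02, 2.26065091e+02]), 'tcp_rot': array([-3.14016225e+00, -2.19764246e-04,  1.57081205e+00]), 'contact_force': array([-0.41696144, -0.07292084,  0.17073031]), 'moment': array([-0.02886711,  0.03174878, -0.03075434]), 'grip_width': 91.33743324823888}
scene {'mtx': array([[540.9618129 ,   0.        , 292.99123021],
       [  0.        , 540.9618129 , 214.85084116],
       [  0.        ,   0.        ,   1.        ]]), 'eye': array([1263.46645578,  642.94379284, 1488.86787735]), 'orientation': array([-2.51605322,  0.0055989 ,  2.25093197])}
side {'mtx': array([[420.23612817,   0.        , 280.73271747],
       [  0.        , 420.23612817, 203.51054094],
       [  0.        ,   0.        ,   1.        ]]), 'eye': array([-102.53095043, -755.3432378 ,  714.24260793]), 'orientation': array([-2.16614359,  0.01271242, -0.65056292])}
wrist {'mtx': array([[349.30206988,   0.        , 277.42833537],
       [  0.        , 349.30206988, 213.38355389],
       [  0.        ,   0.        ,   1.        ]]), 'mount': array([[-1.72775225e-04, -9.51293694e-01, -3.08286032e-01,
         8.28186770e+01],
       [ 9.99999939e-01, -7.06657728e-05, -3.42381097e-04,
         1.37783207e-01],
       [ 3.03919708e-04, -3.08286073e-01,  9.51293648e-01,
        -1.59276538e+02],
       [ 0.00000000e+00,  0.00000000e+00,  0.00000000e+00,
         1.00000000e+00]])}
```

View pics/scene0.png

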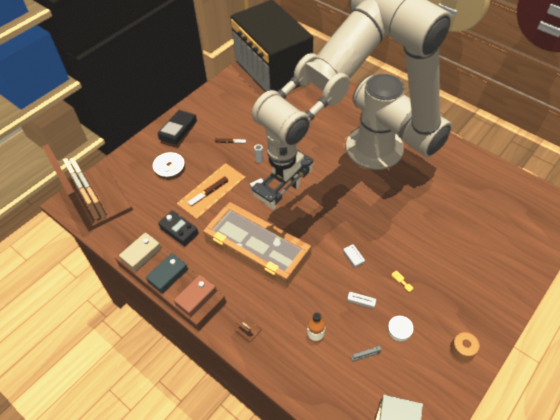

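View pics/side0.png

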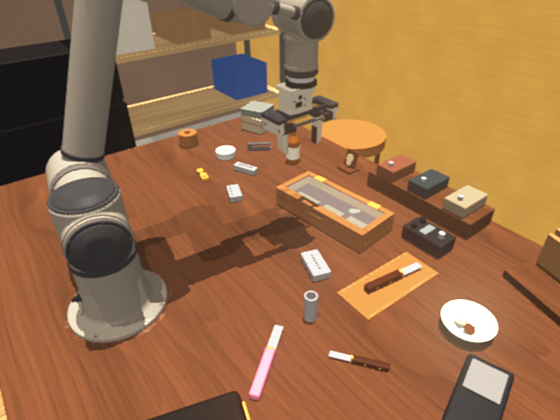

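View pics/wrist0.png

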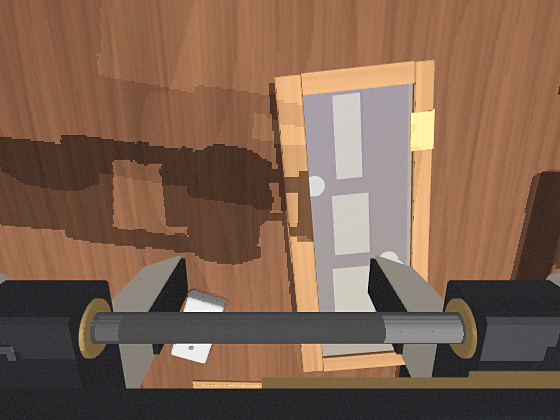

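```bash
cat >> h.py <<'E'
def cam(name,o=None):
    c=get_calibration(name); K=c['mtx']
    if name!='wrist': return K,R.from_euler('xyz',c['orientation']).as_matrix(),np.array(c['eye'])
    o=o or get_obs(); Rt=R.from_euler('xyz',o['tcp_rot']).as_matrix(); M=c['mount']
    return K,Rt@M[:3,:3],np.array(o['tool_pos'])+Rt@M[:3,3]
def ray(C,px,z):
    K,Rm,e=C; px=np.atleast_2d(np.array(px,float)); d=(Rm@np.linalg.inv(K)@np.c_[px,np.ones(len(px))].T).T
    return e+d*((z-e[2])/d[:,2])[:,None]
def proj(C,P):
    K,Rm,e=C; q=(K@Rm.T@(np.atleast_2d(P)-e).T).T; return q[:,:2]/q[:,2:]
def tri(obs): # list of (C,px)
    A=np.zeros((3,3));b=np.zeros(3)
    for (K,Rm,e),p in obs:
        d=Rm@np.linalg.inv(K)@np.array([p[0],p[1],1.]);d/=np.linalg.norm(d);Q=np.eye(3)-np.outer(d,d);A+=Q;b+=Q@e
    x=np.linalg.solve(A,b); return x,[float(np.linalg.norm(proj(C,x)[0]-p)) for C,p in obs]
def crop(im,x0,y0,x1,y1,f,fn):
    cv2.imwrite('pics/'+fn,cv2.cvtColor(cv2.resize(im[y0:y1,x0:x1],None,fx=f,fy=f,interpolation=cv2.INTER_CUBIC),cv2.COLOR_RGB2BGR))
E
python3 - <<'E'
from h import *
S=cam('scene');D=cam('side')
for n,a,z in [("box c",(258,240),58),("cover a",(354,255),22),("cover b",(362,299),22),("opener",(210,190),12),("tuning",(402,281),16),("tin",(401,327),26),("bottle",(317,318),100),("slide",(258,150),60),("small op",(230,141),10),("boxlid corner",(230,206),58)]: print(n,ray(S,a,z)[0].round())
for n,a,z in [("cov side",(315,264),22),("a",(234,192),22),("b",(245,168),22),("opener",(385,280),12),("slide",(311,307),30),("pink",(268,360),10),("capo",(259,146),30),("pedal",(427,235),54)]: print(n,ray(D,a,z)[0].round())
im=cv2.cvtColor(cv2.imread('pics/side0.png'),cv2.COLOR_BGR2RGB); crop(im,200,120,480,400,2.8,'side0c.png')
im=cv2.cvtColor(cv2.imread('pics/scene0.png'),cv2.COLOR_BGR2RGB); crop(im,140,100,420,310,2.8,'scene0c.png')
E
```

```text
box c [610. -38.  58.]
cover a [446. 220.  22.]
cover b [558. 328.  22.]
opener [ 537. -327.   12.]
tuning [427. 388.  16.]
tin [563. 468.  26.]
bottle [722. 281. 100.]
slide [ 322. -289.   60.]
small op [ 321. -434.   10.]
boxlid corner [ 567. -198.   58.]
cov side [ 416. -196.   22.]
a [435. 202.  22.]
b [544. 307.  22.]
opener [ 516. -330.   12.]
slide [ 315. -298.   30.]
pink [ 175. -336.   10.]
capo [667. 400.  30.]
pedal [ 683. -314.   54.]
```

View pics/side0c.png

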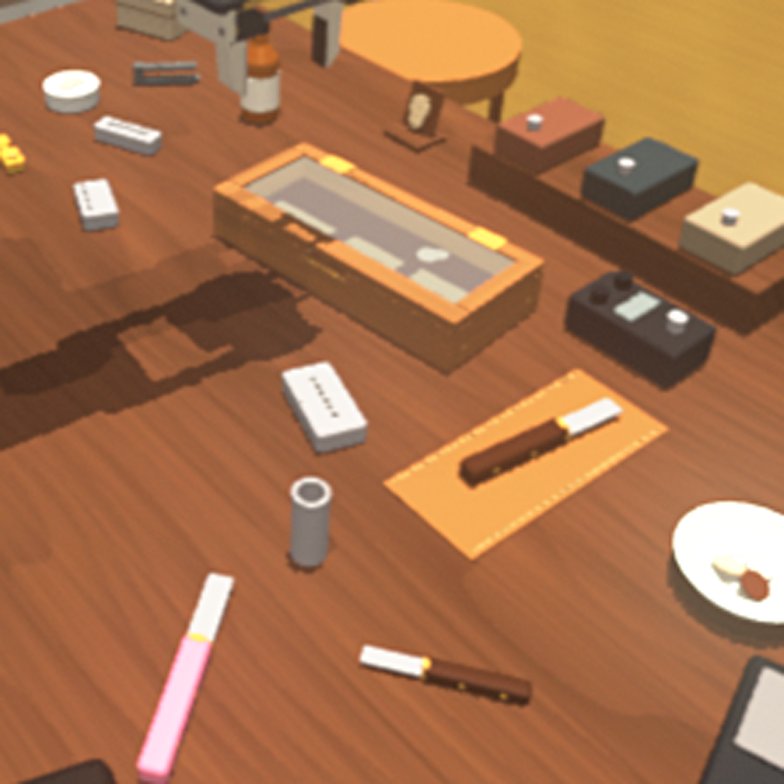

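View pics/scene0c.png

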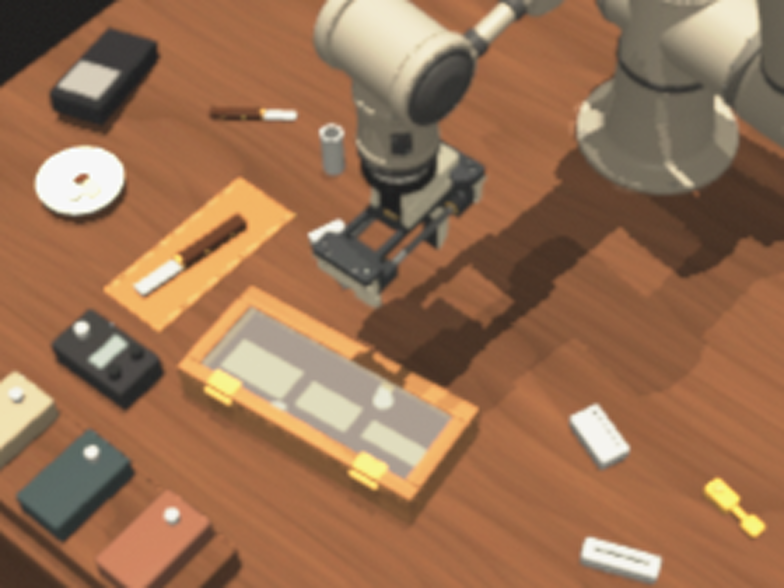

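Emit:
{"api": "step_arm", "payload": {
  "moves": [-1,-0.2,0,0,0,0,-1,-1,-0.2,0,0,0,0,-1,-1,-0.2,0,0,0,0,-1,-1,-0.2,0,0,0,0,-1,-1,-0.2,0,0,0,0,-1,-1,-0.2,0,0,0,0,-1,-1,-0.2,0,0,0,0,-1,-1,-0.2,0,0,0,0,-1]
}}

```text
time: 0.82
tool_pos: [490.9, -161.9, 223.6]
tcp_rot: [-3.136, -0.003, 1.578]
contact_force: [0.2, -0.1, -0.1]
grip_width: 92.0
```

```bash
cat >> h.py <<'E'
def togo(p=None,yaw=None,tilt=None,Rt=None):
    """print shift (units 2cm) and turn (units 4deg) in tool axes from now to target. yaw: world yaw of tool x, tool down"""
    o=get_obs(); R0=R.from_euler('xyz',o['tcp_rot'])
    if Rt is None and yaw is not None: Rt=R.from_euler('z',yaw,degrees=True)*R.from_euler('x',180,degrees=True)
    if Rt is not None and tilt: Rt=Rt*R.from_euler('y',tilt,degrees=True)
    if p is not None:
        d=np.array(p,float)-o['tool_pos']; print('d world',d.round(1),'tool units',(R0.inv().apply(d)/20).round(2), 'units in target frame', ((Rt or R0).inv().apply(d)/20).round(2))
    if Rt is not None: print('turn units',((R0.inv()*Rt).as_rotvec(degrees=True)/4).round(2))
    print('now',o['tool_pos'].round(1),np.degrees(o['tcp_rot']).round(1),'t',round(o['time'],2),'w',round(o['grip_width'],1),'F',o['contact_force'].round(1))
E
python3 - <<'E'
from h import *
o,im=snap('scene','scene1.png'); crop(im,140,100,420,310,2.8,'scene1c.png')
togo((450,-328,220),yaw=0)
E
```

```text
d world [ -40.4 -162.7   -3.5] tool units [-8.12 -2.06  0.18] units in target frame [-2.02  8.13  0.18]
turn units [-0.08  0.06 22.58]
now [ 490.4 -165.3  223.5] [-1.796e+02 -1.000e-01  9.030e+01] t 0.87 w 91.9 F [-0.6 -3.7  0. ]
```

View pics/scene1c.png

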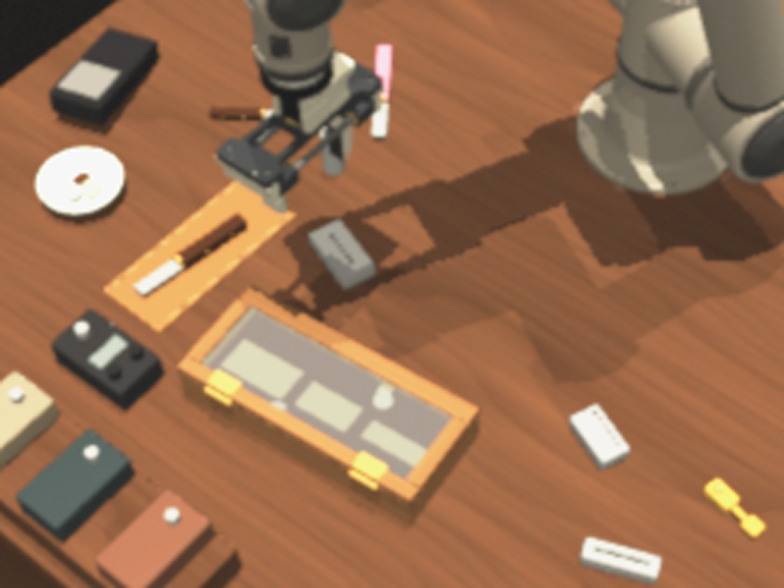

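Emit:
{"api": "step_arm", "payload": {
  "moves": [-1,-0.3,0,0,0,0,-1,-1,-0.3,0,0,0,0,-1,-1,-0.3,0,0,0,0,-1,-1,-0.3,0,0,0,0,-1,-1,-0.3,0,0,0,0,-1,-1,-0.3,0,0,0,0,-1,-1,-0.3,0,0,0,0,-1,-1,0,0,0,0,0,-1]
}}

```text
time: 1.53
tool_pos: [445.9, -329.7, 221.2]
tcp_rot: [-3.132, -0.005, 1.577]
contact_force: [0.6, -0.5, -1.0]
grip_width: 92.0
```

Emit:
{"api": "step_arm", "payload": {
  "moves": [0,0,0,0,0,1,-1,0,0,0,0,0,1,-1,0,0,0,0,0,1,-1,0,0,0,0,0,1,-1,0,0,0,0,0,1,-1,0,0,0,0,0,1,-1,0,0,0,0,0,1,-1,0,0,0,0,0,1,-1]
}}

```text
time: 2.2
tool_pos: [443.9, -333.7, 217.6]
tcp_rot: [-3.124, 0.001, 0.988]
contact_force: [-0.1, -0.8, 0.1]
grip_width: 91.6
```

Emit:
{"api": "step_arm", "payload": {
  "moves": [0,0,0,0,0,1,-1,0,0,0,0,0,1,-1,0,0,0,0,0,1,-1,0,0,0,0,0,1,-1,0,0,0,0,0,1,-1,0,0,0,0,0,1,-1,0,0,0,0,0,1,-1,0,0,0,0,0,1,-1]
}}

```text
time: 2.87
tool_pos: [443.4, -331.6, 214.8]
tcp_rot: [-3.122, 0.012, 0.4]
contact_force: [0.5, 0.8, 0.2]
grip_width: 92.0
```

Emit:
{"api": "step_arm", "payload": {
  "moves": [0,0,0,0,0,1,-1,0,0,0,0,0,1,-1,0,0,0,0,0,1,-1,0,0,0,0,0,1,-1,0,0,0,0,0,1,-1,0,0,0,0,0,1,-1,0,0,0,0,0,0.6,-1,0,0,0,0,0,0,-1]
}}

```text
time: 3.53
tool_pos: [443.0, -329.5, 212.0]
tcp_rot: [-3.126, 0.025, -0.088]
contact_force: [-0.3, -0.6, 0.1]
grip_width: 92.2
```

```bash
python3 - <<'E'
from h import *
o,im=snap('wrist','w1.png'); np.save('w1.npy',np.r_[o['tool_pos'],o['tcp_rot']])
togo((450,-328,220),yaw=0)
E
```

```text
d world [7.  1.5 8.1] tool units [ 0.33 -0.11 -0.41] units in target frame [ 0.35 -0.08 -0.4 ]
turn units [-0.24  0.35 -1.23]
now [ 443.  -329.5  211.9] [-179.1    1.4   -4.9] t 3.58 w 91.8 F [0.1 0.1 0.4]
```

View pics/w1.png

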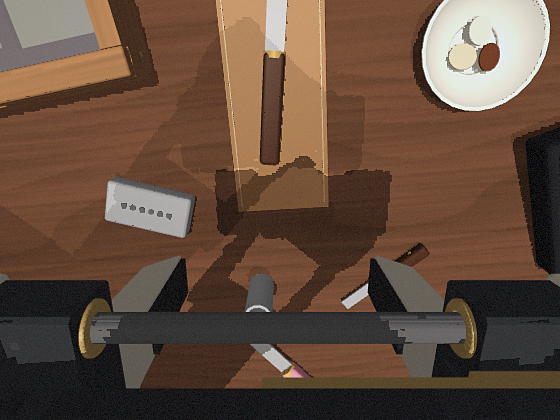

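Emit:
{"api": "step_arm", "payload": {
  "moves": [1,0,-0.1,0,0.1,-0.4,-1,1,0,-0.1,0,0.1,-0.4,-1,0.8,0,-0.1,-0.2,0.1,-0.4,-1,0,0,0,0,0,0,-1]
}}

```text
time: 3.92
tool_pos: [500.0, -332.7, 216.5]
tcp_rot: [-3.138, 0.003, 0.007]
contact_force: [0.1, -0.2, -0.5]
grip_width: 91.8
```

```bash
python3 - <<'E'
from h import *
o,im=snap('wrist','w2.png'); np.save('w2.npy',np.r_[o['tool_pos'],o['tcp_rot']])
togo(yaw=0)
E
```

```text
turn units [-0.07  0.08  0.08]
now [ 498.7 -332.7  216.1] [-179.7    0.3    0.3] t 3.97 w 92.1 F [-1.1 -0.3 -0. ]
```

View pics/w2.png

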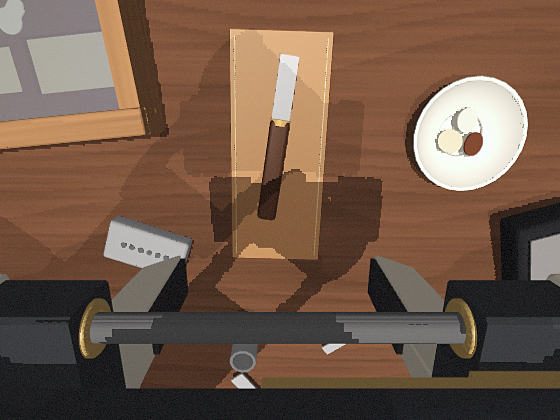

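```bash
python3 - <<'E'
from h import *
im=cv2.cvtColor(cv2.imread('pics/w2.png'),cv2.COLOR_BGR2RGB); crop(im,220,20,345,270,2.4,'w2c.png')
hsv=cv2.cvtColor(im,cv2.COLOR_RGB2HSV)
print(im[60,288],im[100,285],im[160,275],im[200,270],im[140,300])
E
```

```text
[234 232 230] [211 209 208] [102  70  52] [60 42 30] [194 147 103]
```

View pics/w2c.png

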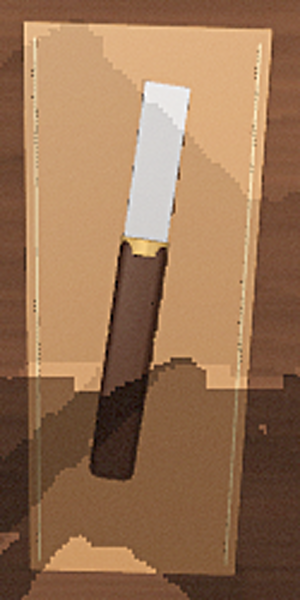

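```bash
cat >> h.py <<'E'
def wc(f):
    v=np.load(f); return cam('wrist',{'tool_pos':v[:3],'tcp_rot':v[3:]})
E
python3 - <<'E'
from h import *
W1=wc('w1.npy');W2=wc('w2.npy');S=cam('scene');D=cam('side')
print('butt',tri([(W1,(270,163)),(W2,(266.5,217)),(S,(226,179.5))]))
print('junction',tri([(W1,(273.5,52.5)),(W2,(281,120.3))]), tri([(W2,(281,120.3)),(S,(140+183/2.8,100+260/2.8))]))
print('tip',tri([(W2,(289.8,55.2)),(S,(140+140/2.8,100+289/2.8)),(D,(200+614/2.8,120+407/2.8))]))
b=ray(W2,[(266.5,217.5)],21)[0]; j=ray(W2,[(281,120.3)],15)[0];t=ray(W2,[(289.8,55.2)],13.5)[0]
print(b,j,t)
e=t-b; print('len',np.linalg.norm(e[:2]),np.linalg.norm((t-j)[:2]),'yaw',np.degrees(np.arctan2(e[1],e[0])),'origin',t[:2]-80*e[:2]/np.linalg.norm(e[:2]))
m=ray(W2,[(230,29.2),(333.3,32.5),(317.9,258.8),(233.8,256.7)],3); print('mat',m,m.mean(0),np.linalg.norm(m[0]-m[3]),np.linalg.norm(m[0]-m[1]))
E
```

```text
butt (array([ 460.18600652, -321.45290746,    3.49413579]), [0.7928418913978098, 1.6958596404380155, 0.7593204946967244])
junction (array([ 564.16575139, -335.45843636,   15.52350271]), [0.8581212128270183, 0.7912903103985358]) (array([ 560.1990738 , -333.7780117 ,   11.50705359]), [4.649463030410044, 1.3342742300745614])
tip (array([ 622.86324323, -344.1430729 ,    8.92539644]), [1.9041212619877994, 0.8509186320344904, 0.7639684764856765])
[ 463.60943883 -321.6372781    21.        ] [ 564.25908091 -336.24033294   15.        ] [ 624.0467077  -344.02054376   13.5       ]
len 161.99113501931203 60.29172411743143 yaw -7.942305303035571 origin [ 544.814091   -332.96647433]
mat [[ 647.63605839 -286.67863838    3.        ]
 [ 645.3798207  -385.65766363    3.        ]
 [ 406.79267034 -381.08679294    3.        ]
 [ 408.65954375 -282.56911545    3.        ]] [ 527.1170233 -333.9980526    3.       ] 239.0118464195702 99.00473750528568
```

Emit:
{"api": "step_arm", "payload": {
  "moves": [0.15,-1,-0.1,0,0,0,-1,0.15,-1,-0.1,0,0,0,-1,0.15,-1,-0.1,0,0,0,-1,0.15,-1,-0.1,0,0,0,-1,0.15,-1,-0.1,0,0,0,-1,0.15,-1,-0.1,0,0,0,-1,0.15,-1,-0.1,0,0,0,-1,0.15,-1,-0.1,0,0,0,-1]
}}

```text
time: 4.63
tool_pos: [513.9, -170.5, 230.0]
tcp_rot: [-3.133, 0.017, -0.002]
contact_force: [0.9, -0.3, 0.1]
grip_width: 92.1
```

Emit:
{"api": "step_arm", "payload": {
  "moves": [0.15,-1,-0.1,0,0,0,-1,0.15,-1,-0.1,0,0,0,-1,0.15,-1,-0.1,0,0,0,-1,0.15,-1,-0.1,0,0,0,-1,0,-0.5,-0.1,0,0,0,-1,0,0,0,0,0,0,-1]
}}

```text
time: 5.13
tool_pos: [520.7, -74.6, 240.8]
tcp_rot: [-3.131, 0.023, -0.001]
contact_force: [0.6, -0.6, 1.0]
grip_width: 91.7
```

```bash
python3 - <<'E'
from h import *
o,im=snap('wrist','w3.png'); np.save('w3.npy',np.r_[o['tool_pos'],o['tcp_rot']])
togo(yaw=0)
snap('scene','scene3.png');snap('side','side3.png')
E
```

```text
turn units [-0.15  0.33 -0.02]
now [520.6 -75.4 240.6] [-1.794e+02  1.300e+00 -1.000e-01] t 5.18 w 91.5 F [ 0.8 -0.5 -0.3]
```

View pics/w3.png

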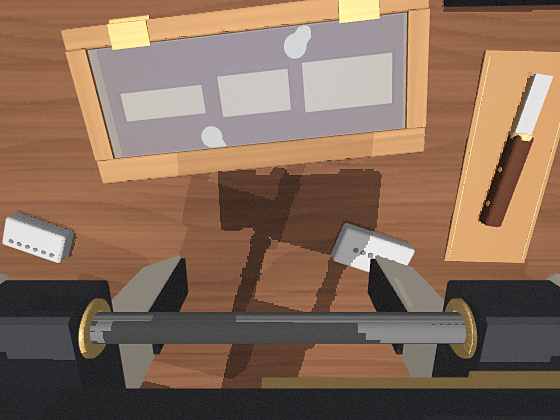

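```bash
python3 - <<'E'
from h import *
im=cv2.cvtColor(cv2.imread('pics/w3.png'),cv2.COLOR_BGR2RGB); crop(im,50,0,450,200,2,'w3c.png')
im=cv2.cvtColor(cv2.imread('pics/side3.png'),cv2.COLOR_BGR2RGB); crop(im,260,160,410,270,5,'side3c.png')
im=cv2.cvtColor(cv2.imread('pics/scene3.png'),cv2.COLOR_BGR2RGB); crop(im,190,190,330,290,5,'scene3c.png')
E
```

```text
(no output)
```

View pics/w3c.png

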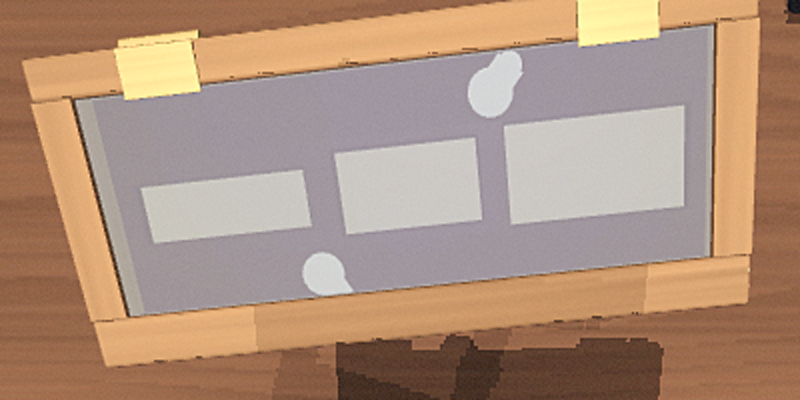

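View pics/side3c.png

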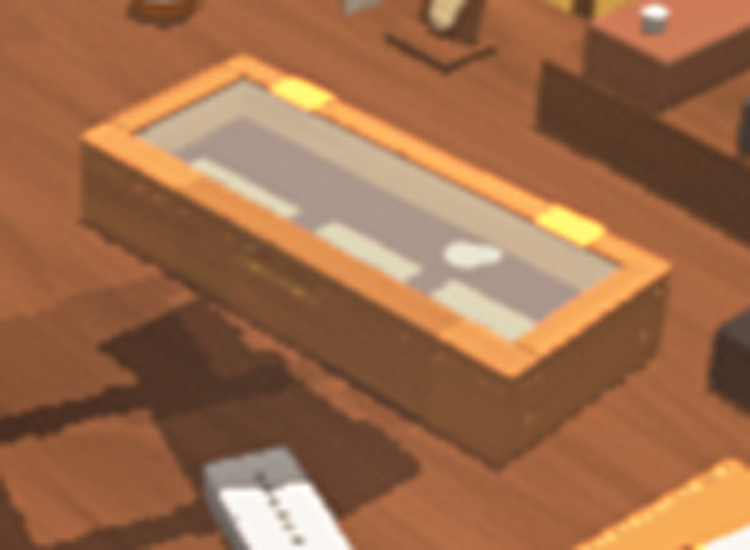

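View pics/scene3c.png

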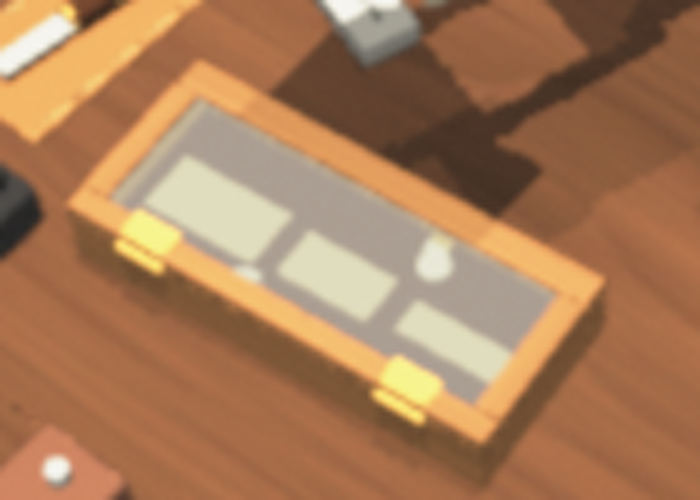

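```bash
python3 - <<'E'
from h import *
W=wc('w3.npy');S=cam('scene');D=cam('side')
px=np.array([(103.5,183),(424,151.5),(61,30)])
P=ray(W,px,58);print(P,np.linalg.norm(P[0]-P[1]),np.linalg.norm(P[0]-P[2]))
sc=lambda x,y:(190+x/5,190+y/5); sd=lambda x,y:(260+x/5,160+y/5)
FLs,FRs,RLs,RRs=sc(603,283),sc(200,60),sc(487,442),sc(70,205)
FLd,FRd,RLd,RRd=sd(85,137),sd(512,377),sd(240,55),sd(668,267)
c={}
for n,o in dict(FL=[(W,px[0]),(S,FLs),(D,FLd)],FR=[(W,px[1]),(S,FRs),(D,FRd)],RL=[(W,px[2]),(S,RLs),(D,RLd)],RR=[(S,RRs),(D,RRd)]).items():
    c[n],r=tri(o);print(n,c[n].round(1),np.round(r,1))
W0=(lambda:cam('wrist',{'tool_pos':np.array([524.63,0.08,226.07]),'tcp_rot':np.array([-3.14016,-0.0002,1.5708])}))()
px0=[(276,77),(302,371),(434,61),(403,355)]
P0=ray(W0,px0,58);print('w0 FL FR RL ?',P0.round(1))
ctr=sum(c.values())/4;print(ctr)
e=P[0]-P[1];yb=np.degrees(np.arctan2(e[1],e[0]))-90;print('yaw w3 front',yb)
e=P[2]-P[0];print('yaw side',np.degrees(np.arctan2(e[1],e[0])))
e=P0[0]-P0[1];print('yaw w0',np.degrees(np.arctan2(e[1],e[0]))-90)
e=P0[2]-P0[0];print('yaw w0 side',np.degrees(np.arctan2(e[1],e[0])))
E
```

```text
[[ 521.30887758  101.41657218   58.        ]
 [ 553.17742398 -215.45500486   58.        ]
 [ 659.21520679  115.92773471   58.        ]] 318.4700937006256 138.66769441209115
FL [522.8 103.2  53.2] [2.6 0.5 1. ]
FR [ 553.3 -215.    54.5] [1.9 0.9 0.7]
RL [659.  119.   53.8] [1.2 0.8 0.4]
RR [ 691.2 -199.2   52.8] [0.4 0.5]
w0 FL FR RL ? [[ 524.3  103.4   58. ]
 [ 553.8 -213.2   58. ]
 [ 660.6  116.2   58. ]
 [ 667.9 -190.7   58. ]]
[606.55679453 -47.99484341  53.57264735]
yaw w3 front 5.743064725574442
yaw side 6.006830903095446
yaw w0 5.332735444053043
yaw w0 side 5.382283599445492
```

Emit:
{"api": "step_arm", "payload": {
  "moves": [0.05,1,0,0,0,0.2,-1,0.05,1,0,-0.1,0.1,0.2,-1,0.05,1,0,0,0.1,0.2,-1,0.05,1,0,0,0.1,0.2,-1,0.1,1,0,0,0,0.2,-1,0.1,1,0,0,0,0.2,-1,0.1,1,0,0,0,0.2,-1,0.1,1,0,0,0,0.2,-1]
}}

```text
time: 5.95
tool_pos: [520.1, -250.7, 237.6]
tcp_rot: [-3.14, 0.005, -0.124]
contact_force: [0.6, 0.4, 0.3]
grip_width: 91.5
```

Emit:
{"api": "step_arm", "payload": {
  "moves": [0.2,1,0.3,0,0,0.2,-1,0.2,1,0.3,0,0,0.2,-1,0.2,1,0.5,0,0,0.1,-1,0.2,1,0.5,0,0,0,-1,0,0,1,0,0,0,-1,0,0,1,0,0,0,-1]
}}

```text
time: 6.45
tool_pos: [519.2, -352.0, 165.3]
tcp_rot: [3.135, -0.001, -0.177]
contact_force: [0.7, 0.4, -0.3]
grip_width: 91.6
```

```bash
python3 - <<'E'
from h import *
togo((544.5,-333,60),yaw=-7.9)
E
```

```text
d world [  25.3   19.  -105.3] tool units [ 1.08 -1.19  5.26] units in target frame [ 1.12 -1.12  5.26]
turn units [ 0.09 -0.01 -0.56]
now [ 519.2 -352.   165.3] [179.6  -0.  -10.1] t 6.45 w 91.6 F [ 0.7  0.4 -0.3]
```

Close gripper partly (width about 45 mm) on the way down, then re-look.

Emit:
{"api": "step_arm", "payload": {
  "moves": [0.4,-0.4,1,0,0,-0.3,0,0.4,-0.4,1,0,0,-0.2,0,0.3,-0.3,0.9,0,0,0,0,0,0,0.8,0,0,0,0,0,0,0,0,0,0,0]
}}

```text
time: 6.87
tool_pos: [537.3, -341.7, 81.1]
tcp_rot: [3.138, 0.009, -0.152]
contact_force: [-0.4, 0.6, -0.8]
grip_width: 63.2
```

```bash
python3 - <<'E'
from h import *
togo((544.5,-333,5),yaw=-7.9)
o,im=snap('wrist','w4.png'); np.save('w4.npy',np.r_[o['tool_pos'],o['tcp_rot']])
E
```

```text
d world [  7.2   8.7 -76.1] tool units [ 0.33 -0.5   3.8 ] units in target frame [ 0.3  -0.48  3.8 ]
turn units [ 0.06  0.13 -0.2 ]
now [ 537.3 -341.7   81.1] [179.8   0.5  -8.7] t 6.87 w 63.2 F [-0.4  0.6 -0.8]
```

View pics/w4.png

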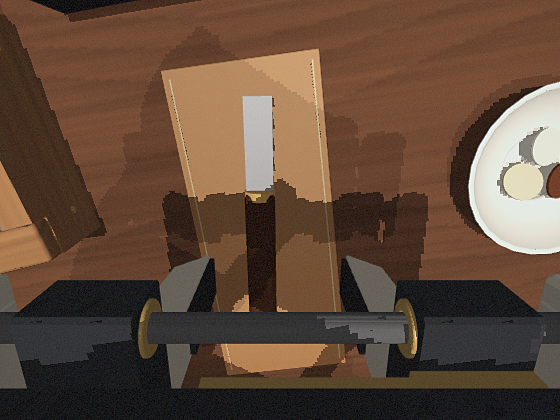

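```bash
python3 - <<'E'
from h import *
W=wc('w4.npy')
t=ray(W,[(258,97)],13.5)[0]; j=ray(W,[(261,191)],13.5)[0]; h=ray(W,[(261.5,290)],21)[0]; print(t,j,h)
e=t-h; print(np.degrees(np.arctan2(e[1],e[0])), t[:2]-80*e[:2]/np.linalg.norm(e[:2]))
E
```

```text
[ 623.37626926 -344.29521291   13.5       ] [ 564.33489552 -336.21330747   13.5       ] [ 494.42505711 -325.10299512   21.        ]
-8.46537118221465 [ 544.24786792 -332.51828204]
```

Emit:
{"api": "step_arm", "payload": {
  "moves": [0.2,-0.3,0.9,0,0.1,-0.1,0,0.1,-0.2,0.9,0,0,0,0,0,0,0.9,0,0,0,0,0,0,0.6,0,0,0,0,0,0,0,0,0,0,0]
}}

```text
time: 7.33
tool_pos: [546.1, -340.9, 21.0]
tcp_rot: [3.13, -0.009, -0.15]
contact_force: [-0.1, 0.2, 0.3]
grip_width: 46.0
```

```bash
python3 - <<'E'
from h import *
togo((544.5,-332.7,5),yaw=-8.2)
E
```

```text
d world [ -1.6   8.2 -16. ] tool units [-0.15 -0.4   0.79] units in target frame [-0.14 -0.39  0.8 ]
turn units [ 0.16 -0.13 -0.1 ]
now [ 546.1 -340.9   21. ] [179.4  -0.5  -8.6] t 7.33 w 46.0 F [-0.1  0.2  0.3]
```

Emit:
{"api": "step_arm", "payload": {
  "moves": [-0.1,-0.4,0.3,0.1,-0.1,-0.1,0,0,0,0.5,0,0,0,0,0,0,0,0,0,0,0]
}}

```text
time: 7.58
tool_pos: [546.0, -334.5, 6.7]
tcp_rot: [3.136, -0.005, -0.144]
contact_force: [0.1, 0.6, 0.1]
grip_width: 46.1
```

```bash
python3 - <<'E'
from h import *
togo((544.5,-332.7,5),yaw=-8.2)
E
```

```text
d world [-1.5  1.8 -1.7] tool units [-0.09 -0.08  0.09] units in target frame [-0.09 -0.08  0.09]
turn units [ 0.08 -0.07 -0.02]
now [ 546.  -334.5    6.7] [179.7  -0.3  -8.3] t 7.58 w 46.1 F [0.1 0.6 0.1]
```

Emit:
{"api": "step_arm", "payload": {
  "moves": [-0.1,-0.1,0.1,0.1,-0.1,0,0,0,0,0,0,0,0,1,0,0,0,0,0,0,1,0,0,0,0,0,0,1,0,0,0,0,0,0,1,0,0,0,0,0,0,1,0,0,0,0,0,0,1,0,0,0,0,0,0,1]
}}

```text
time: 8.25
tool_pos: [545.4, -332.8, 7.1]
tcp_rot: [3.141, -0.001, -0.144]
contact_force: [-0.4, 0.2, -1.2]
grip_width: 19.8
```

Emit:
{"api": "step_arm", "payload": {
  "moves": [0,0,-0.5,0,0,0,1,0,0,-0.5,0,0,0,1,0,0,-1,0,0,0,1,0,0,-1,0,0,0,1,0,0,-1,0,0,0,1,0,0,-1,0,0,0,1,0,0,0,0,0,0,1]
}}

```text
time: 8.83
tool_pos: [545.0, -332.6, 115.3]
tcp_rot: [-3.141, -0.0, -0.144]
contact_force: [0.3, -0.3, 0.2]
grip_width: 19.8
```

```bash
python3 - <<'E'
from h import *
o,im=snap('wrist','w5.png'); np.save('w5.npy',np.r_[o['tool_pos'],o['tcp_rot']])
ex=np.array([np.cos(np.radians(5.6)),np.sin(np.radians(5.6))]); n=np.array([537.3,-55.3])
print('TCP for tip 25 before notch',n-105*ex)
togo(np.r_[n-105*ex,100],yaw=5.6)
E
```

```text
TCP for tip 25 before notch [432.801123   -65.54620447]
d world [-111.6  266.6  -13.5] tool units [ -7.43 -12.39   0.7 ] units in target frame [ -4.25 -13.81   0.67]
turn units [-0.02  0.02 -3.46]
now [ 544.4 -332.1  113.5] [-1.799e+02  1.000e-01 -8.200e+00] t 8.88 w 19.7 F [ 0.9 -0.  -1.1]
```

View pics/w5.png

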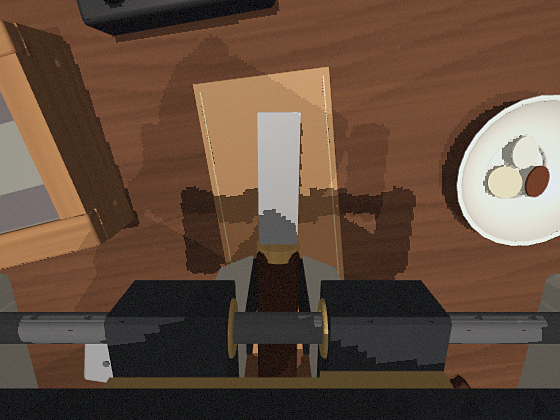

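```bash
python3 - <<'E'
from h import *
v=np.load('w5.npy');W=wc('w5.npy');Rt=R.from_euler('xyz',v[3:])
for z in (5,):
    for p in [(278,113),(258,114),(297,113),(278,245)]:
        P=ray(W,[p],v[2]+z+1.5)[0]; print(p,Rt.inv().apply(P-v[:3]).round(1))
E
```

```text
(278, 113) [79.2  1.4 -6.5]
(258, 114) [78.7 -7.  -6.5]
(297, 113) [79.2  9.4 -6.5]
(278, 245) [19.   1.4 -6.5]
```

Emit:
{"api": "step_arm", "payload": {
  "moves": [-0.6,-0.9,0,0,0,0,1,-0.6,-0.9,0,0,0,0,1,-0.6,-0.9,0,0,0,0,1,-0.6,-0.9,0,0,0,0,1,-0.6,-0.9,0,0,0,0,1,-0.6,-0.9,0,0,0,0,1,-0.6,-0.9,0,0,0,0,1,-0.6,-0.9,0,0,0,0,1]
}}

```text
time: 9.55
tool_pos: [464.1, -171.5, 108.4]
tcp_rot: [-3.139, 0.007, -0.149]
contact_force: [-0.6, 0.5, -1.3]
grip_width: 19.5
```

Emit:
{"api": "step_arm", "payload": {
  "moves": [-0.6,-1,0,0,0,-0.6,1,-0.6,-1,0,0,0,-0.6,1,-0.5,-1,0,0,0,-0.6,1,-0.5,-1,0,0,0,-0.6,1,0,-1,0,0,0,-0.6,1,0,0,0,0,0,-0.4,1]
}}

```text
time: 10.05
tool_pos: [417.4, -58.8, 105.1]
tcp_rot: [-3.132, 0.016, 0.099]
contact_force: [0.2, 0.2, -0.8]
grip_width: 20.0
```

```bash
python3 - <<'E'
from h import *
ex=np.array([np.cos(np.radians(5.6)),np.sin(np.radians(5.6))]); n=np.array([537.3,-55.3])
togo(np.r_[n-105*ex,60],yaw=5.6)
E
```

```text
d world [ 15.4  -6.7 -45.1] tool units [0.77 0.43 2.24] units in target frame [0.73 0.41 2.26]
turn units [-0.14  0.23  0.02]
now [417.4 -58.8 105.1] [-179.4    0.9    5.7] t 10.05 w 20.0 F [ 0.2  0.2 -0.8]
```

Emit:
{"api": "step_arm", "payload": {
  "moves": [0.2,0.2,0.8,-0.1,0.1,0,1,0.2,0.2,0.8,0,0.1,0,1,0.2,0,0.8,0,0,0,1,0,0,0,0,0,0,1]
}}

```text
time: 10.38
tool_pos: [428.0, -62.9, 54.8]
tcp_rot: [-3.138, 0.003, 0.105]
contact_force: [-1.3, 1.0, -1.0]
grip_width: 19.9
```

```bash
python3 - <<'E'
from h import *
o,im=snap('wrist','w6.png'); np.save('w6.npy',np.r_[o['tool_pos'],o['tcp_rot']])
ex=np.array([np.cos(np.radians(5.6)),np.sin(np.radians(5.6))]); n=np.array([537.3,-55.3])
togo(np.r_[n-105*ex,60],yaw=5.6)
o,im=snap('side','side6.png');crop(im,220,130,400,270,4.2,'side6c.png')
E
```

```text
d world [ 4.7 -2.5  4.2] tool units [ 0.22  0.15 -0.21] units in target frame [ 0.22  0.15 -0.21]
turn units [-0.04  0.03  0.11]
now [428.1 -63.   55.8] [-1.798e+02  1.000e-01  6.000e+00] t 10.43 w 19.6 F [-0.3 -0.2  0.1]
```

View pics/side6c.png

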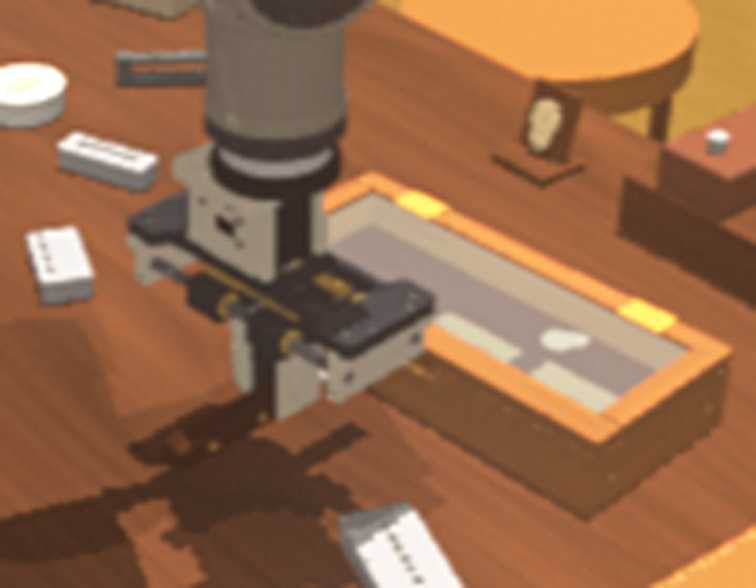

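View pics/w6.png

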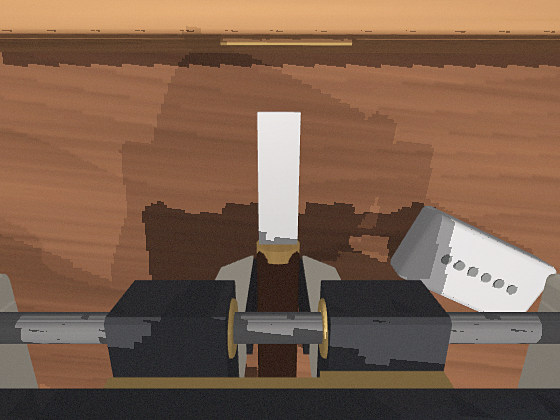

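```bash
python3 - <<'E'
from h import *
im=cv2.cvtColor(cv2.imread('pics/w6.png'),cv2.COLOR_BGR2RGB); crop(im,200,15,380,75,4.2,'w6c.png')
v=np.load('w6.npy');W=wc('w6.npy');Rt=R.from_euler('xyz',v[3:])
for p,z in [((221,44),37),((351,43),37),((286,43.5),37),((10,36),46),((550,32),46)]:
    P=ray(W,[p],z)[0]; print(p,P.round(1),Rt.inv().apply(P-v[:3]).round(1))
E
```

```text
(221, 44) [533.3 -26.8  37. ] [108.6 -24.8  17.6]
(351, 43) [540.  -86.2  37. ] [108.9  35.   17.4]
(286, 43.5) [536.6 -56.6  37. ] [108.7   5.1  17.5]
(10, 36) [525.8  63.1  46. ] [ 110.5 -115.     8.8]
(550, 32) [ 551.7 -169.2   46. ] [111.9 118.7   8.1]
```

View pics/w6c.png

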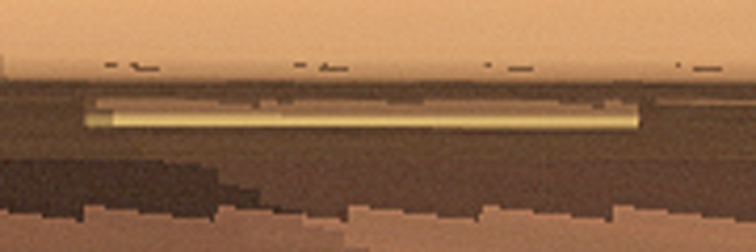

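Emit:
{"api": "step_arm", "payload": {
  "moves": [0.2,0.2,0.5,0,0,0,1,0.2,0,0.4,0,0,0.1,1,0,0,0,0,0,0,1]
}}

```text
time: 10.73
tool_pos: [438.0, -66.7, 40.1]
tcp_rot: [-3.14, -0.002, 0.097]
contact_force: [-0.8, -0.2, -1.5]
grip_width: 19.9
```

```bash
python3 - <<'E'
from h import *
o,im=snap('side','side7.png');crop(im,240,160,360,270,6,'side7c.png')
togo((507.1,-59.0,36.5),yaw=5.8)
E
```

```text
d world [69.3  7.7 -4. ] tool units [ 3.48 -0.05  0.21] units in target frame [ 3.48 -0.03  0.2 ]
turn units [-0.01 -0.02 -0.05]
now [437.8 -66.7  40.5] [-1.799e+02 -1.000e-01  5.600e+00] t 10.78 w 19.6 F [-0.4  1.7 -0.4]
```

View pics/side7c.png

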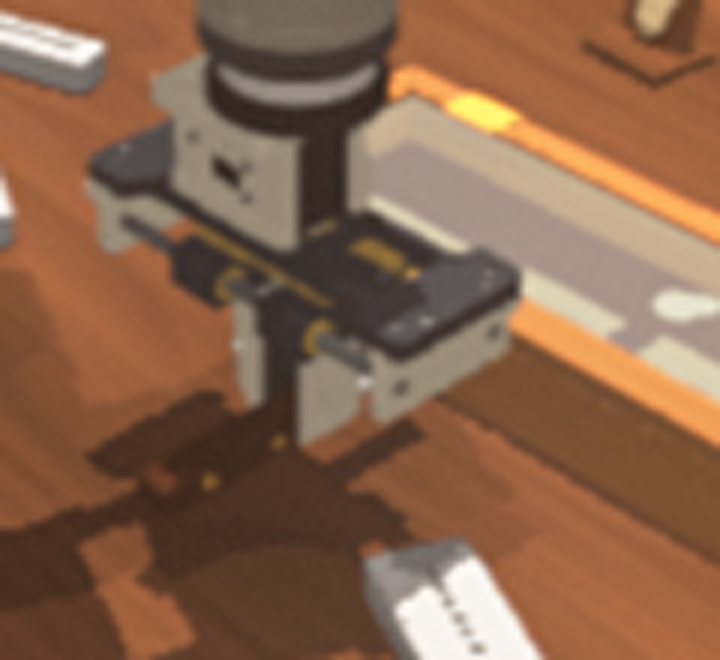

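Emit:
{"api": "step_arm", "payload": {
  "moves": [0.5,0,0.2,0,0,0,1,0.5,0,0,0,0,0,1,0,0,0,0,0,0,1]
}}

```text
time: 11.03
tool_pos: [460.0, -64.7, 37.8]
tcp_rot: [-3.141, -0.004, 0.097]
contact_force: [0.7, 0.3, -0.8]
grip_width: 19.2
```

```bash
python3 - <<'E'
from h import *
o,im=snap('wrist','w8.png');np.save('w8.npy',np.r_[o['tool_pos'],o['tcp_rot']]);crop(im,180,30,400,260,2.6,'w8c.png')
togo((507.1,-59.0,36.5),yaw=5.8)
E
```

```text
d world [48.1  5.6 -1.1] tool units [ 2.42 -0.04  0.06] units in target frame [ 2.42 -0.03  0.05]
turn units [-0.01 -0.04 -0.06]
now [459.  -64.6  37.6] [-1.8e+02 -1.0e-01  5.6e+00] t 11.08 w 19.2 F [ 1.   0.  -0.9]
```

View pics/w8c.png

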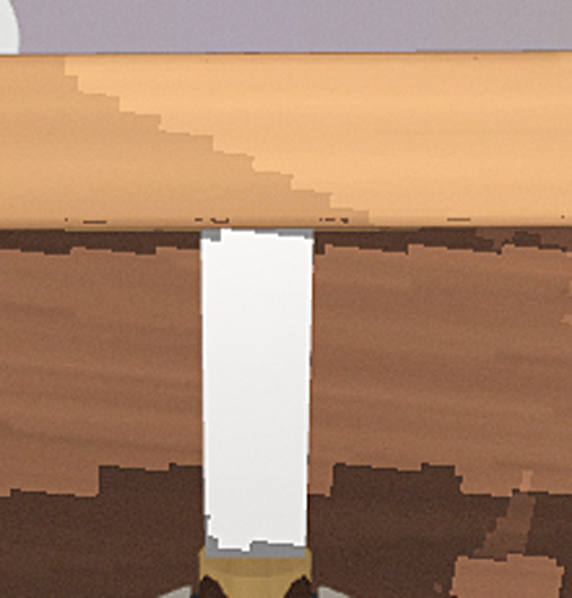

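Emit:
{"api": "step_arm", "payload": {
  "moves": [0.3,0,0.05,0,0,0,1,0.3,0,0,0,0,0,1,0,0,0,0,0,0,1]
}}

```text
time: 11.33
tool_pos: [472.2, -63.1, 36.9]
tcp_rot: [-3.141, -0.003, 0.098]
contact_force: [0.1, -0.5, -1.8]
grip_width: 19.9
```

Emit:
{"api": "step_arm", "payload": {
  "moves": [0.4,0,0,0,0,0,1,0.4,0,0,0,0,0,1,0,0,0,0,0,0,1]
}}

```text
time: 11.58
tool_pos: [489.8, -61.3, 37.1]
tcp_rot: [-3.141, -0.003, 0.098]
contact_force: [0.4, 0.1, -0.6]
grip_width: 19.6
```

Emit:
{"api": "step_arm", "payload": {
  "moves": [0.4,0,0,0,0,0,1,0.4,0,0,0,0,0,1,0,0,0,0,0,0,1]
}}

```text
time: 11.83
tool_pos: [507.0, -59.5, 37.0]
tcp_rot: [-3.141, -0.003, 0.098]
contact_force: [-0.3, -0.1, -1.5]
grip_width: 19.6
```

```bash
python3 - <<'E'
from h import *
o,im=snap('wrist','w9.png');np.save('w9.npy',np.r_[o['tool_pos'],o['tcp_rot']])
togo((507.1,-59.0,36.5),yaw=5.8)
E
```

```text
d world [ 0.9  0.4 -0.3] tool units [ 0.05 -0.02  0.02] units in target frame [ 0.05 -0.02  0.02]
turn units [-0.01 -0.02 -0.04]
now [506.2 -59.4  36.8] [-1.799e+02 -1.000e-01  5.600e+00] t 11.88 w 19.8 F [ 0.3  0.3 -0.9]
```

View pics/w9.png

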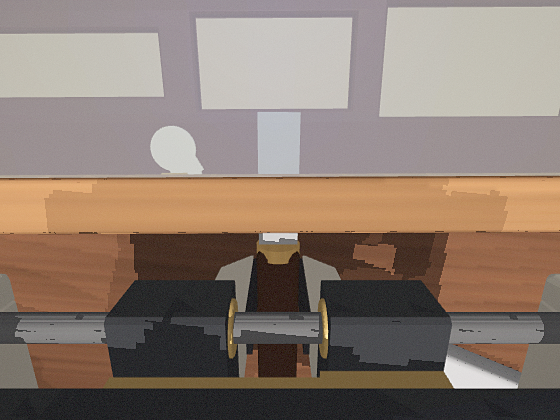

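Emit:
{"api": "step_arm", "payload": {
  "moves": [0,0,-0.1,0,-0.5,0,1,0,0,-0.1,0,-0.5,0,1,0,0,-0.2,0,0,0,1,0,0,0,0,0,0,1]
}}

```text
time: 12.22
tool_pos: [504.1, -59.1, 44.1]
tcp_rot: [-3.14, 0.075, 0.099]
contact_force: [0.0, -0.1, -1.2]
grip_width: 19.5
```

Emit:
{"api": "step_arm", "payload": {
  "moves": [0,0,-0.2,0,0,0,1,0,0,-0.2,0,0,0,1,0,0,0,0,0,0,1]
}}

```text
time: 12.47
tool_pos: [503.8, -59.0, 52.1]
tcp_rot: [-3.139, 0.074, 0.098]
contact_force: [-0.3, -0.0, 0.2]
grip_width: 19.7
```

```bash
python3 - <<'E'
from h import *
o,im=snap('wrist','w10.png');np.save('w10.npy',np.r_[o['tool_pos'],o['tcp_rot']])
togo((507.1,-59.0,36.5),yaw=5.8); print(get_obs()['moment'])
E
```

```text
d world [  3.4  -0.  -15.4] tool units [0.23 0.02 0.76] units in target frame [0.17 0.02 0.77]
turn units [-0.04  1.06 -0.04]
now [503.7 -59.   51.9] [-179.8    4.2    5.6] t 12.52 w 20.0 F [-0.3  0.4 -0.3]
[0.02894503 0.09284661 0.03604258]
```

View pics/w10.png

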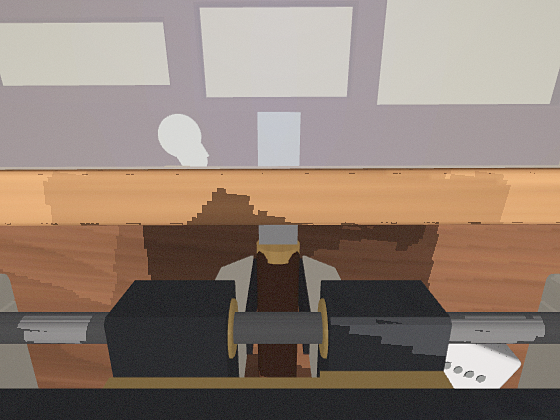

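```bash
python3 - <<'E'
from h import *
o,im=snap('side','side10.png');crop(im,240,140,400,270,5,'side10c.png')
E
```

```text
(no output)
```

View pics/side10c.png

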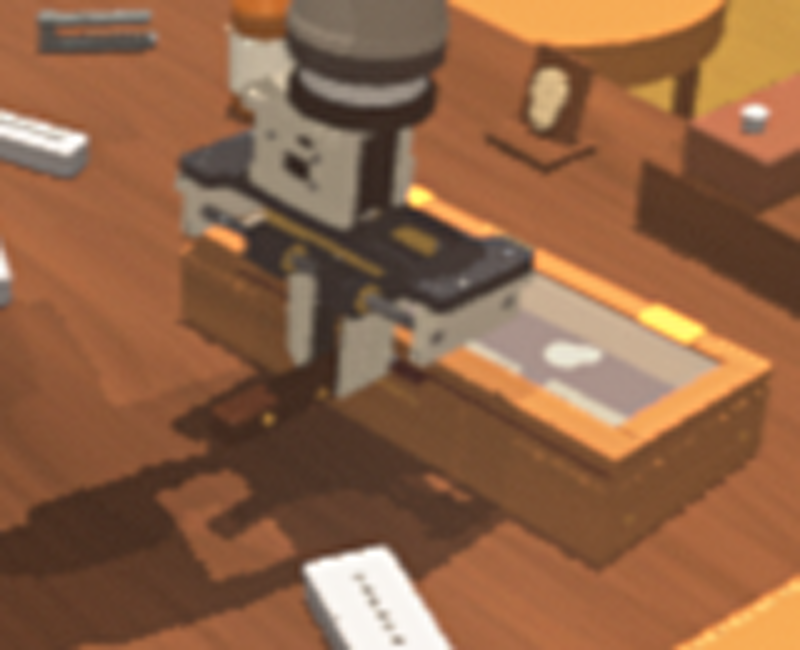

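Emit:
{"api": "step_arm", "payload": {
  "moves": [0,0,-0.3,0,0,0,1,0,0,-0.3,0,0,0,1,0,0,-0.3,0,0,0,1,0,0,-0.3,0,0,0,1]
}}

```text
time: 12.9
tool_pos: [504.6, -58.5, 76.5]
tcp_rot: [-3.138, 0.076, 0.098]
contact_force: [2.4, 0.4, -4.8]
grip_width: 19.5
```

```bash
python3 - <<'E'
from h import *
o,im=snap('side','side11.png');crop(im,240,120,400,250,5,'side11c.png')
togo()
print(get_obs()['moment'])
E
```

```text
now [505.1 -58.7  77.6] [-179.8    4.3    5.6] t 12.95 w 19.9 F [-0.8  0.2 -2. ]
[0.15828476 0.36670938 0.04662521]
```

View pics/side11c.png

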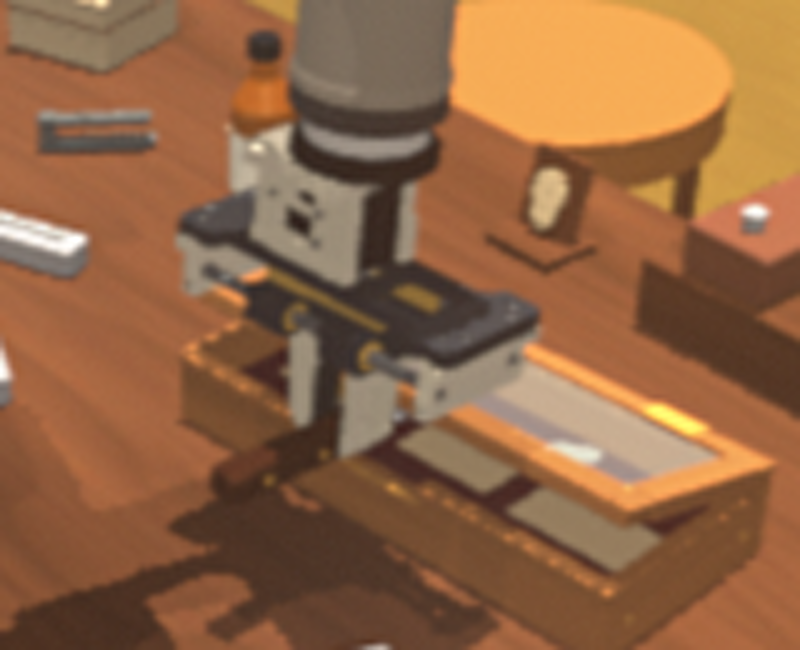

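```bash
cat >> h.py <<'E'
YB=np.radians(5.8); EX=np.array([np.cos(YB),np.sin(YB),0]); EY=np.array([-np.sin(YB),np.cos(YB),0]); BC=np.array([606.6,-48.9,0])
def box(x,y,z): return BC+x*EX+y*EY+np.array([0,0,z])
def inbox(p): d=np.array(p)-BC; return np.array([d@EX,d@EY,d[2]])
def lidtcp(th,be,r=128,y=-3):
    b=np.radians(be); P=np.array([70-r*np.cos(th),46+r*np.sin(th)])-79*np.array([np.cos(b),np.sin(b)])-6.5*np.array([-np.sin(b),np.cos(b)])
    return box(P[0],y,P[1])
E
python3 - <<'E'
from h import *
o=get_obs(); print(inbox(o['tool_pos']))
for th,be in [(.2,-4),(.25,5),(.4,15),(.6,25),(.8,35),(1.,40),(1.2,40),(1.4,40),(1.6,40)]: print(th,be,inbox(lidtcp(th,be)).round(1))
togo(lidtcp(.2,-4),yaw=5.8,tilt=-4)
E
```

```text
[-101.98051262    0.55257072   77.64812417]
0.2 -4 [-134.7   -3.    70.5]
0.25 5 [-132.2   -3.    64.3]
0.4 15 [-122.5   -3.    69.1]
0.6 25 [-104.5   -3.    79. ]
0.8 35 [-80.2  -3.   87.2]
1.0 40 [-55.5  -3.   97.9]
1.2 40 [-32.7  -3.  109.5]
1.4 40 [ -8.1  -3.  116.4]
1.6 40 [ 17.4  -3.  118.2]
d world [-32.2  -6.8  -7.2] tool units [-1.6   0.18  0.48] units in target frame [-1.61  0.18  0.47]
turn units [-0.05  0.07 -0.04]
now [505.1 -58.7  77.6] [-179.8    4.3    5.6] t 12.95 w 19.9 F [-0.8  0.2 -2. ]
```

Emit:
{"api": "step_arm", "payload": {
  "moves": [0,0,0.3,0,0,0,1,-0.8,0,0.1,0,0,0,1,-0.8,0,0,0,0,0,1,0,0,0,0,0,0,1]
}}

```text
time: 13.28
tool_pos: [472.7, -62.0, 72.7]
tcp_rot: [-3.14, 0.072, 0.099]
contact_force: [-0.1, 0.2, -0.6]
grip_width: 19.4
```

```bash
python3 - <<'E'
from h import *
o,im=snap('wrist','w12.png')
togo(lidtcp(.25,5),yaw=5.8,tilt=5);togo(lidtcp(.4,15),yaw=5.8,tilt=15)
E
```

```text
d world [ 1.1 -3.1 -8.5] tool units [0.07 0.16 0.42] units in target frame [0.   0.16 0.43]
turn units [-0.02  2.25 -0.04]
now [474.3 -62.2  72.8] [-179.9    4.     5.7] t 13.33 w 19.7 F [ 0.1  0.  -0. ]
d world [10.7 -2.1 -3.7] tool units [0.53 0.16 0.15] units in target frame [0.46 0.16 0.32]
turn units [-0.02  4.75 -0.04]
now [474.3 -62.2  72.8] [-179.9    4.     5.7] t 13.33 w 19.7 F [ 0.1  0.  -0. ]
```

View pics/w12.png

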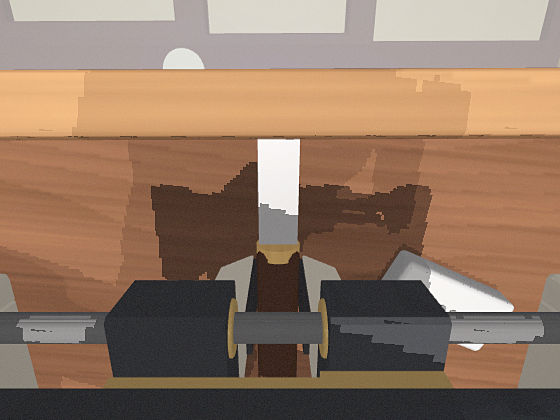

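Emit:
{"api": "step_arm", "payload": {
  "moves": [0,0.1,0.15,0,0.8,0,1,0,0.1,0.15,0,0.8,0,1,0,0,0.1,0,0.7,0,1,0.2,0,-0.05,0,0.8,0,1,0.2,0,-0.05,0,0.8,0,1,0.1,0,-0.05,0,0.8,0,1,0,0,0,0,0,0,1]
}}

```text
time: 13.92
tool_pos: [488.3, -65.9, 68.2]
tcp_rot: [3.141, -0.273, 0.099]
contact_force: [-0.4, 0.5, -1.2]
grip_width: 20.1
```

```bash
python3 - <<'E'
from h import *
o,im=snap('side','side13.png');crop(im,240,120,400,250,5,'side13c.png')
snap('wrist','w13.png')
togo(lidtcp(.4,15),yaw=5.8,tilt=15);togo(lidtcp(.6,25),yaw=5.8,tilt=25)
E
```

```text
d world [-4.5  2.   0.4] tool units [-0.2  -0.12 -0.08] units in target frame [-0.2  -0.12 -0.07]
turn units [ 0.02 -0.13 -0.03]
now [489.5 -66.2  68.7] [179.9 -15.5   5.7] t 14.02 w 19.6 F [-1.3 -0.4 -2.1]
d world [13.5  3.8 10.3] tool units [ 0.8  -0.12 -0.31] units in target frame [ 0.84 -0.12 -0.17]
turn units [ 0.02  2.37 -0.03]
now [489.5 -66.2  68.7] [179.9 -15.5   5.7] t 14.02 w 19.6 F [-1.3 -0.4 -2.1]
```

View pics/side13c.png

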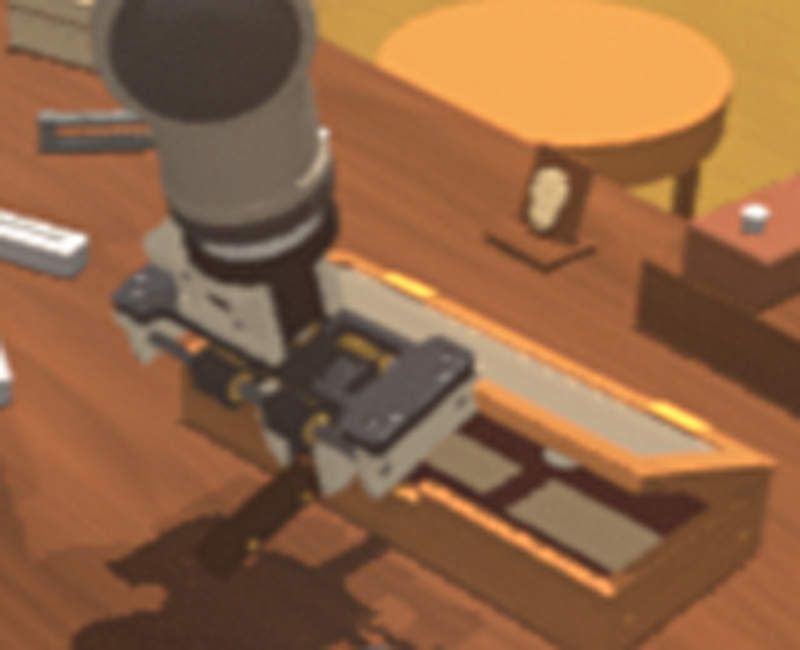

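View pics/w13.png

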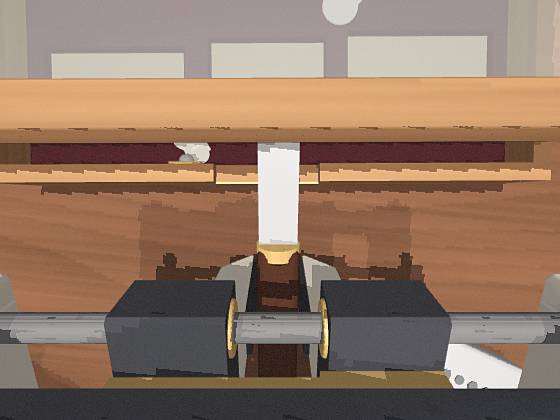

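Emit:
{"api": "step_arm", "payload": {
  "moves": [0.3,-0.05,-0.1,0,0.8,0,1,0.3,-0.05,-0.1,0,0.8,0,1,0.3,0,-0.1,0,0.8,0,1,0.4,0,0.1,0,0.8,0,1,0.4,0,0.1,0,0.8,0,1,0.4,0,0.1,0,0.8,0,1,0,0,0,0,0,0,1]
}}

```text
time: 14.6
tool_pos: [527.1, -58.3, 84.3]
tcp_rot: [-3.133, -0.56, 0.103]
contact_force: [-1.8, -0.2, -1.1]
grip_width: 19.9
```

```bash
python3 - <<'E'
from h import *
o,im=snap('side','side14.png');crop(im,240,120,400,250,5,'side14c.png')
snap('wrist','w14.png')
togo(lidtcp(.8,35),yaw=5.8,tilt=35);togo(lidtcp(1,40),yaw=5.8,tilt=40)
E
```

```text
d world [ 0.1 -1.6  2.7] tool units [ 0.07  0.08 -0.11] units in target frame [ 0.08  0.08 -0.11]
turn units [-0.14  0.76  0.03]
now [527.  -58.4  84.5] [-179.5  -31.9    6. ] t 14.7 w 19.9 F [ 0.1 -0.  -1.8]
d world [24.7  0.9 13.4] tool units [1.4  0.08 0.08] units in target frame [1.38 0.08 0.28]
turn units [-0.14  2.01  0.03]
now [527.  -58.4  84.5] [-179.5  -31.9    6. ] t 14.7 w 19.9 F [ 0.1 -0.  -1.8]
```

View pics/side14c.png

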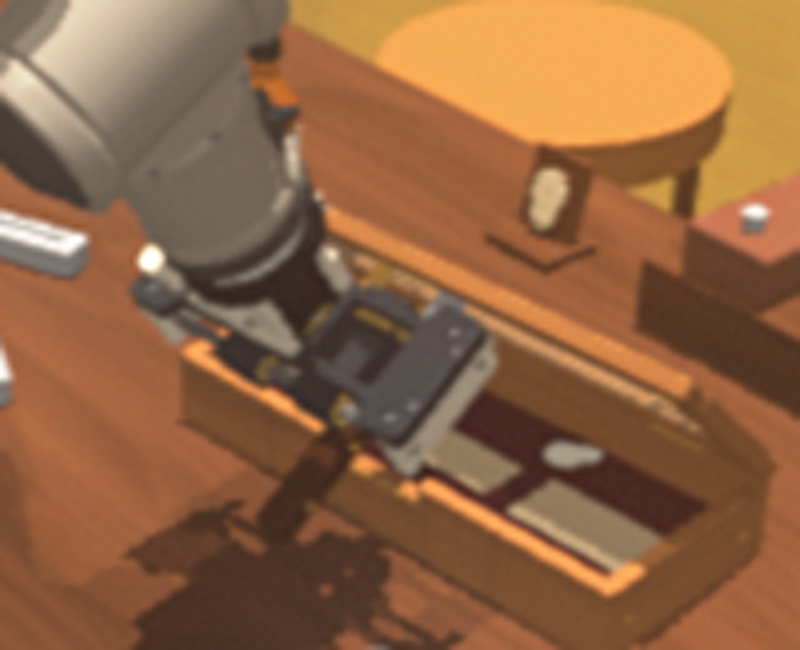

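View pics/w14.png

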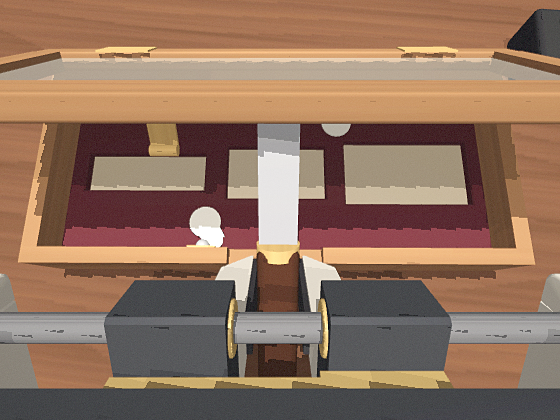

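Emit:
{"api": "step_arm", "payload": {
  "moves": [0.5,0,0,0,0.7,0,1,0.5,0,0,0,0.7,0,1,0.4,0,0.1,0,0.6,0,1,0.4,0,0.1,0,0,0,1,0.4,0,0.1,0,0,0,1,0.4,0,0.1,0,0,0,1,0,0,0,0,0,0,1]
}}

```text
time: 15.28
tool_pos: [576.3, -51.6, 109.3]
tcp_rot: [-3.132, -0.691, 0.111]
contact_force: [-0.2, -0.0, -1.4]
grip_width: 19.9
```

```bash
python3 - <<'E'
from h import *
snap('wrist','w15.png')
togo(lidtcp(1.2,40),yaw=5.8,tilt=40);togo(lidtcp(1.4,40),yaw=5.8,tilt=40);togo(lidtcp(1.65,40),yaw=5.8,tilt=40)
E
```

```text
d world [-1.4 -3.8  0.5] tool units [-0.06  0.18 -0.08] units in target frame [-0.05  0.18 -0.08]
turn units [-0.24  0.11  0.11]
now [575.8 -51.4 109.1] [-179.4  -39.6    6.4] t 15.33 w 19.7 F [ 0.7 -0.1 -0.4]
d world [23.1 -1.3  7.3] tool units [1.11 0.2  0.44] units in target frame [1.11 0.18 0.45]
turn units [-0.24  0.11  0.11]
now [575.8 -51.4 109.1] [-179.4  -39.6    6.4] t 15.33 w 19.7 F [ 0.7 -0.1 -0.4]
d world [54.8  1.9  8.8] tool units [2.39 0.22 1.4 ] units in target frame [2.38 0.18 1.42]
turn units [-0.24  0.11  0.11]
now [575.8 -51.4 109.1] [-179.4  -39.6    6.4] t 15.33 w 19.7 F [ 0.7 -0.1 -0.4]
```

View pics/w15.png

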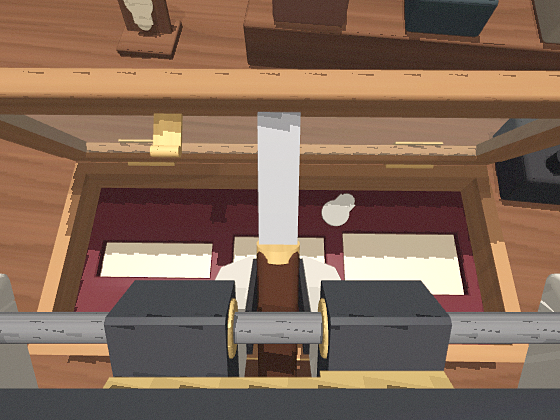

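Emit:
{"api": "step_arm", "payload": {
  "moves": [0.5,0.1,0.2,-0.1,0,0,1,0.5,0.1,0.2,-0.1,0,0,1,0.5,0,0.3,0,0,0,1,0.5,0,0.3,0,0,0,1,0.4,0,0.4,0,0,0,1,0,0,0,0,0,0,1]
}}

```text
time: 15.83
tool_pos: [629.7, -46.6, 116.0]
tcp_rot: [3.141, -0.683, 0.115]
contact_force: [-1.3, -0.6, -0.9]
grip_width: 20.2
```

```bash
python3 - <<'E'
from h import *
snap('wrist','w16.png');o,im=snap('side','side16.png');crop(im,240,70,400,250,4,'side16c.png')
togo(lidtcp(1.65,40),yaw=5.8,tilt=40)
E
```

```text
d world [ 1.9 -2.9  1.8] tool units [ 0.12  0.16 -0.02] units in target frame [ 0.12  0.16 -0.02]
turn units [-0.12  0.22  0.15]
now [628.6 -46.5 116. ] [180.  -39.1   6.6] t 15.93 w 20.2 F [ 0.2  0.6 -1.6]
```

View pics/side16c.png

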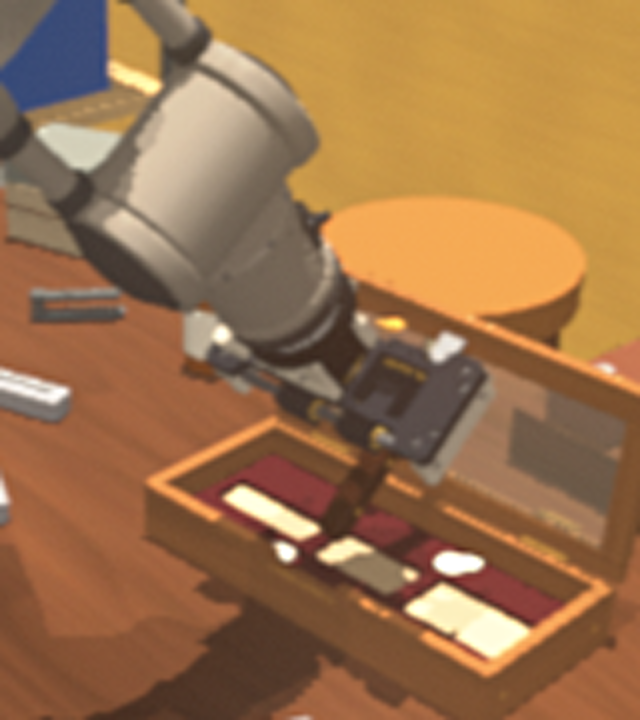

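View pics/w16.png

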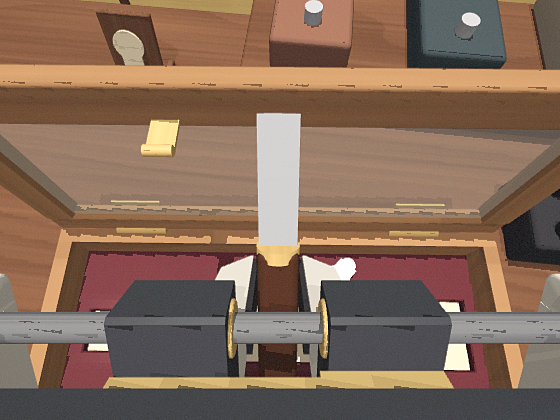

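Emit:
{"api": "step_arm", "payload": {
  "moves": [0.2,0,0.15,0,0,0,1,0.2,0,0.15,0,0,0,1,0,0,0,0,0,0,1]
}}

```text
time: 16.18
tool_pos: [632.6, -44.8, 112.0]
tcp_rot: [-3.138, -0.672, 0.112]
contact_force: [0.7, -0.8, -0.7]
grip_width: 19.5
```

```bash
python3 - <<'E'
from h import *
togo(lidtcp(1.65,40),yaw=5.8,tilt=40); print(get_obs()['moment'])
E
```

```text
d world [-2.  -4.7  5.8] tool units [ 0.08  0.22 -0.31] units in target frame [ 0.09  0.22 -0.3 ]
turn units [-0.15  0.37  0.12]
now [632.6 -44.8 112. ] [-179.8  -38.5    6.4] t 16.18 w 19.5 F [ 0.7 -0.8 -0.7]
[-0.05320062  0.59752391  0.02988096]
```

Emit:
{"api": "step_arm", "payload": {
  "moves": [0.25,0,0.1,0,0.1,0,1,0.25,0,0.1,0,0.1,0,1,0,0,0,0,0,0,1]
}}

```text
time: 16.43
tool_pos: [637.6, -42.9, 111.4]
tcp_rot: [-3.134, -0.678, 0.11]
contact_force: [-0.5, -0.6, 0.2]
grip_width: 19.6
```

```bash
python3 - <<'E'
from h import *
togo(lidtcp(1.65,40),yaw=5.8,tilt=40); print(get_obs()['moment'])
snap('wrist','w17.png')
E
```

```text
d world [-7.1 -6.6  6.5] tool units [-0.1   0.29 -0.5 ] units in target frame [-0.09  0.29 -0.5 ]
turn units [-0.19  0.29  0.1 ]
now [637.6 -42.9 111.4] [-179.6  -38.8    6.3] t 16.43 w 19.6 F [-0.5 -0.6  0.2]
[-0.02755786  0.52158993  0.01111817]
```

View pics/w17.png

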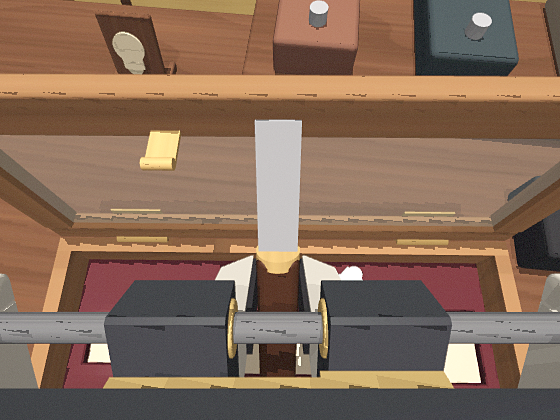

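Emit:
{"api": "step_arm", "payload": {
  "moves": [-0.5,0,-0.6,0,0,0,1,-0.5,0,-0.8,0,0,0,1,-0.5,0,-1,0,0,0,1,-0.5,0,-1,0,-0.5,0,1,-0.5,0,-1,0,-1,0,1,-0.5,0,-1,0,-1,0,1,-0.5,0,-1,0,-1,0,1,0,0,0,0,-1,0,1]
}}

```text
time: 17.15
tool_pos: [523.4, -52.3, 163.6]
tcp_rot: [-3.125, -0.436, 0.117]
contact_force: [1.5, 1.2, -1.4]
grip_width: 19.7
```

```bash
python3 - <<'E'
from h import *
togo((530,-330,110),yaw=-1)
o,im=snap('scene','scene17.png');crop(im,120,80,440,320,2.5,'scene17c.png')
E
```

```text
d world [   6.6 -277.7  -53.6] tool units [-2.3  13.86  1.65] units in target frame [ 0.57 13.87  2.68]
turn units [-0.66 -6.22  1.95]
now [523.4 -52.3 163.6] [-179.   -25.     6.7] t 17.15 w 19.7 F [ 1.5  1.2 -1.4]
```

View pics/scene17c.png

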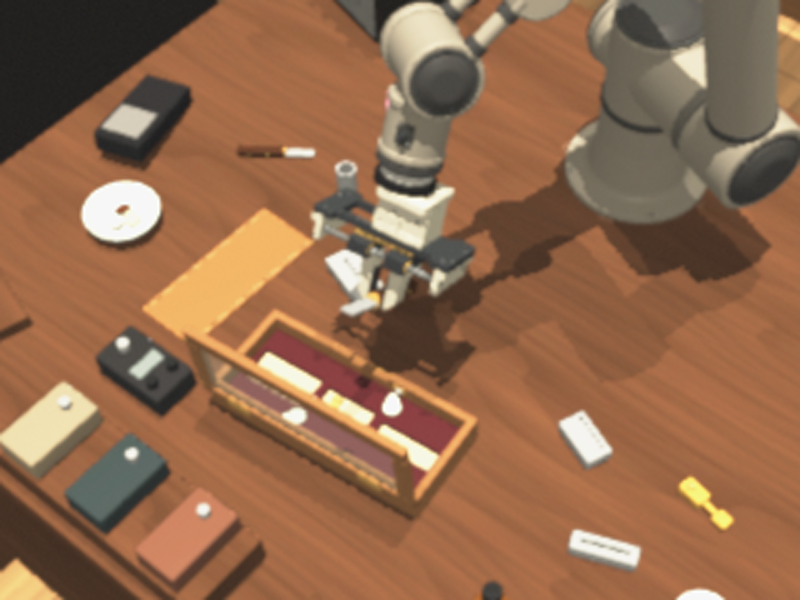

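Emit:
{"api": "step_arm", "payload": {
  "moves": [-0.2,0.9,0,-0.1,-0.8,0.3,1,-0.2,0.9,0,-0.1,-0.8,0.3,1,-0.1,0.9,0,-0.1,-0.8,0.3,1,0,0.9,0,-0.1,-0.8,0.3,1,0,0.9,0,-0.1,-0.8,0.3,1,0,0.9,0,0,-0.8,0.3,1,0,0.9,0,0,-0.8,0.2,1,0,0.9,0,0,-0.6,0,1]
}}

```text
time: 17.87
tool_pos: [527.5, -194.4, 161.3]
tcp_rot: [-3.112, -0.003, -0.007]
contact_force: [-0.3, 0.1, -1.5]
grip_width: 19.2
```

Emit:
{"api": "step_arm", "payload": {
  "moves": [0,0.9,0,0,0,0,1,0,0.9,0,0,0,0,1,0,0.9,0.3,0,0,0,1,0,0.9,0.5,0,0,0,1,0,0.9,0.5,0,0,0,1,0,0.5,0.5,0,0,0,1,0,0,0,0,0,0,1]
}}

```text
time: 18.45
tool_pos: [535.5, -293.8, 117.5]
tcp_rot: [-3.09, -0.026, 0.012]
contact_force: [-1.0, 0.7, -1.0]
grip_width: 19.9
```

```bash
python3 - <<'E'
from h import *
togo((530,-334,8),yaw=-1)
o,im=snap('wrist','w18.png');np.save('w18.npy',np.r_[o['tool_pos'],o['tcp_rot']])
E
```

```text
d world [  -5.5  -40.2 -109.5] tool units [-0.44  2.28  5.35] units in target frame [-0.24  2.01  5.47]
turn units [-0.74 -0.36  0.43]
now [ 535.5 -293.8  117.5] [-177.1   -1.5    0.7] t 18.45 w 19.9 F [-1.   0.7 -1. ]
```

View pics/w18.png

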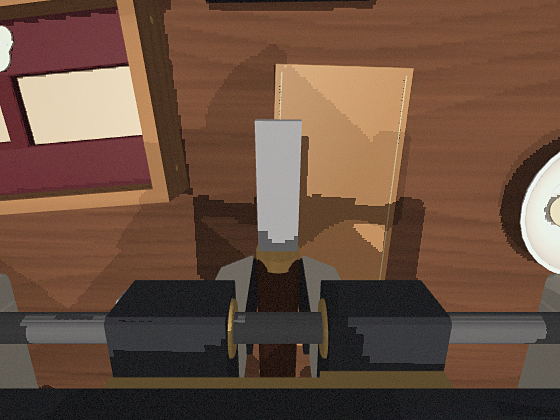

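Emit:
{"api": "step_arm", "payload": {
  "moves": [-0.1,0.7,0.8,-0.4,-0.2,0.2,1,-0.1,0.7,0.8,-0.3,-0.2,0.2,1,-0.1,0.6,0.8,0,0,0,1,0,0,0.8,0,0,0,1,0,0,0.8,0,0,0,1,0,0,0,0,0,0,1]
}}

```text
time: 19.0
tool_pos: [535.1, -326.2, 38.9]
tcp_rot: [-3.136, -0.009, -0.007]
contact_force: [-1.1, 0.9, -1.2]
grip_width: 19.6
```

```bash
python3 - <<'E'
from h import *
togo((530,-334,8),yaw=-1)
o,im=snap('side','side19.png');crop(im,300,200,480,340,4.4,'side19c.png')
E
```

```text
d world [ -5.1  -7.8 -30.9] tool units [-0.27  0.4   1.54] units in target frame [-0.25  0.39  1.54]
turn units [-0.07 -0.12  0.14]
now [ 535.1 -326.2   38.9] [-179.7   -0.5   -0.4] t 19.0 w 19.6 F [-1.1  0.9 -1.2]
```

View pics/side19c.png

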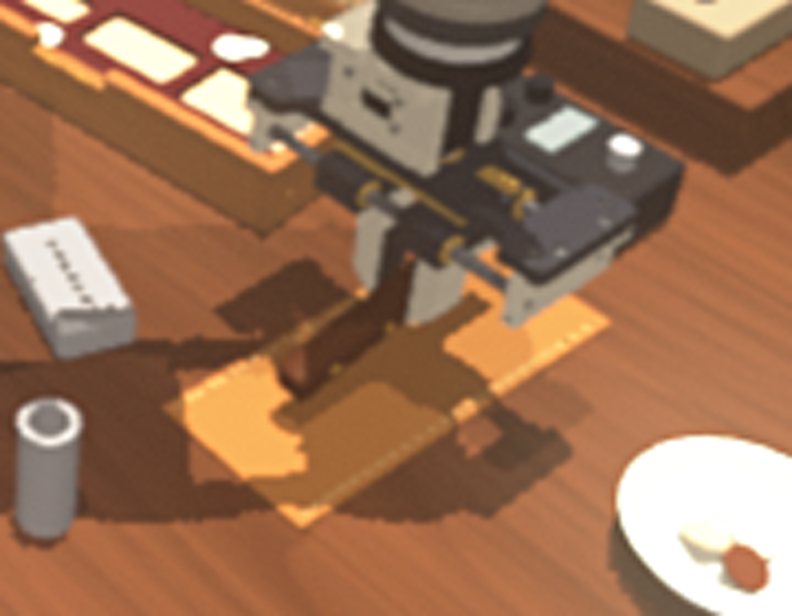

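Emit:
{"api": "step_arm", "payload": {
  "moves": [-0.1,0.4,0.4,-0.1,-0.1,0.1,1,-0.1,0,0.4,0,0,0,1,0,0,0.3,0,0,0,1,0,0,0,0,0,0,1]
}}

```text
time: 19.38
tool_pos: [534.7, -334.8, 21.5]
tcp_rot: [3.135, -0.01, -0.012]
contact_force: [-0.3, 0.5, -1.0]
grip_width: 19.3
```

Emit:
{"api": "step_arm", "payload": {
  "moves": [0,0,0.2,0,0,0,1,0,0,0.2,0,0,0,1,0,0,0,0,0,0,1]
}}

```text
time: 19.63
tool_pos: [536.4, -335.3, 15.0]
tcp_rot: [3.133, -0.013, -0.012]
contact_force: [-0.4, 1.2, 0.6]
grip_width: 19.7
```

```bash
python3 - <<'E'
from h import *
togo((530,-334,8),yaw=-1); print(get_obs()['moment'])
E
```

```text
d world [-6.4  1.3 -7. ] tool units [-0.32 -0.06  0.35] units in target frame [-0.32 -0.06  0.35]
turn units [ 0.13 -0.19  0.08]
now [ 536.4 -335.3   15. ] [179.5  -0.8  -0.7] t 19.63 w 19.7 F [-0.4  1.2  0.6]
[ 0.11585437  0.51416172 -0.00562906]
```

Emit:
{"api": "step_arm", "payload": {
  "moves": [0,0,0.2,0,0,0,1,0,0,0.15,0,0,0,1,0,0,0,0,0,0,1]
}}

```text
time: 19.88
tool_pos: [537.4, -335.7, 8.5]
tcp_rot: [3.131, -0.016, -0.012]
contact_force: [0.7, 0.1, 1.2]
grip_width: 19.5
```

```bash
python3 - <<'E'
from h import *
togo((530,-334,8),yaw=-1); print(get_obs()['moment'])
o,im=snap('side','side20.png');crop(im,300,200,480,340,4.4,'side20c.png')
E
```

```text
d world [-7.4  1.7 -0.5] tool units [-0.37 -0.08  0.02] units in target frame [-0.37 -0.08  0.03]
turn units [ 0.14 -0.22  0.08]
now [ 537.4 -335.7    8.5] [179.4  -0.9  -0.7] t 19.88 w 19.5 F [0.7 0.1 1.2]
[0.17477493 0.38129633 0.00217479]
```

View pics/side20c.png

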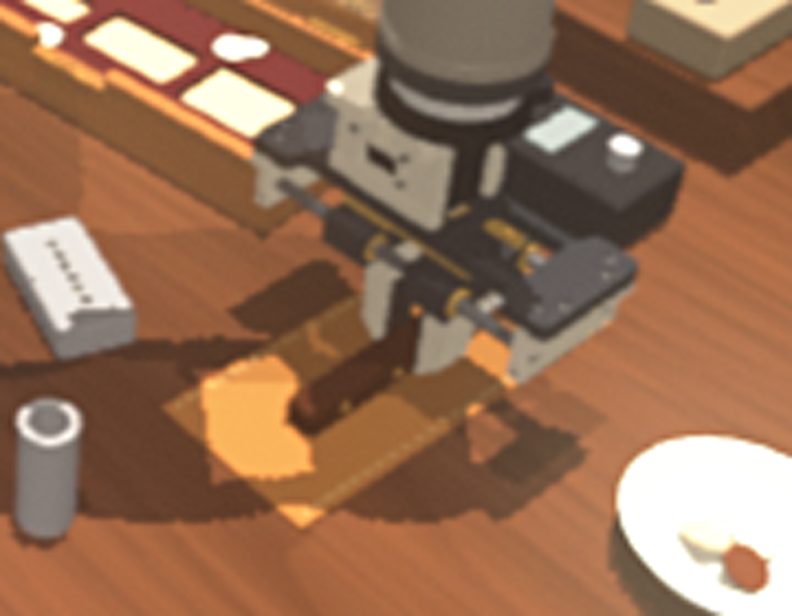

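Emit:
{"api": "step_arm", "payload": {
  "moves": [0,0,0.05,0,0,0,0,0,0,0,0,0,0,0,0,0,0,0,0,0,0,0,0,0,0,0,0,0,0,0,-0.5,0,0,0,0,0,0,-1,0,0,0,-1,0,0,-1,0,0,0,-1,0,0,-1,0,0,0,-1]
}}

```text
time: 20.6
tool_pos: [532.3, -332.8, 74.7]
tcp_rot: [3.14, -0.004, -0.012]
contact_force: [0.4, -1.0, -0.5]
grip_width: 61.3
```

Emit:
{"api": "step_arm", "payload": {
  "moves": [0,0,-1,0,0,0,-1,0,0,-1,0,0,0,-1,0,0,-1,0,0,0,-1,0,0,-1,0,0,0,-1,0,0,-1,0,0,0,-1,0,0,-1,0,0,0,-1,-0.5,0,0,0,0,0,-1,0,0,0,0,0,0,-1]
}}

```text
time: 21.27
tool_pos: [522.0, -333.1, 212.9]
tcp_rot: [3.132, -0.013, -0.012]
contact_force: [-0.5, -0.4, -0.3]
grip_width: 91.8
```

```bash
python3 - <<'E'
from h import *
togo((410,-200,150),yaw=-1)
o,im=snap('wrist','w21.png');np.save('w21.npy',np.r_[o['tool_pos'],o['tcp_rot']])
E
```

```text
d world [-112.   133.1  -62.9] tool units [-5.72 -6.62  3.  ] units in target frame [-5.72 -6.55  3.14]
turn units [ 0.14 -0.19  0.08]
now [ 522.  -333.1  212.9] [179.4  -0.8  -0.7] t 21.27 w 91.8 F [-0.5 -0.4 -0.3]
```

View pics/w21.png

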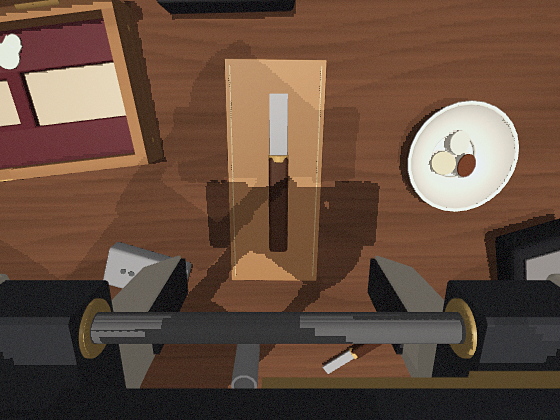

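Emit:
{"api": "step_arm", "payload": {
  "moves": [-0.8,-0.2,0,0,0,-1,-1,-0.8,-0.2,0,0,0,-1,-1,-0.8,-0.2,0,0,0,-1,-1,-0.6,-0.5,0,0,0,-1,-1,-0.6,-0.5,0,0,0,-1,-1,-0.5,-0.5,0,0,0,-1,-1,0,-0.5,0,0,0,-1,-1,0,-0.5,0,0,0,-1,-1]
}}

```text
time: 21.98
tool_pos: [421.9, -284.5, 208.8]
tcp_rot: [3.128, -0.007, 0.57]
contact_force: [-1.1, -0.8, 0.3]
grip_width: 91.7
```

Emit:
{"api": "step_arm", "payload": {
  "moves": [0,0,0,0,0,-1,-1,0,0,0,0,0,-1,-1,0,0,0,0,0,-1,-1,0,0,0,0,0,-1,-1,0,0,0,0,0,-1,-1,0,0,0,0,0,-1,-1,0,0,0,0,0,-1,-1,0,0,0,0,0,-1,-1]
}}

```text
time: 22.65
tool_pos: [421.1, -280.7, 206.5]
tcp_rot: [3.134, -0.002, 1.157]
contact_force: [0.9, -0.7, 0.3]
grip_width: 92.1
```

```bash
python3 - <<'E'
from h import *
togo((410,-280,210),yaw=75)
o,im=snap('wrist','w22.png');np.save('w22.npy',np.r_[o['tool_pos'],o['tcp_rot']])
E
```

```text
d world [-11.1   0.7   3.5] tool units [-0.19 -0.52 -0.18] units in target frame [-0.11 -0.55 -0.17]
turn units [ 0.11 -0.02 -2.17]
now [ 421.1 -280.7  206.5] [ 1.796e+02 -1.000e-01  6.630e+01] t 22.65 w 92.1 F [ 0.9 -0.7  0.3]
```

View pics/w22.png

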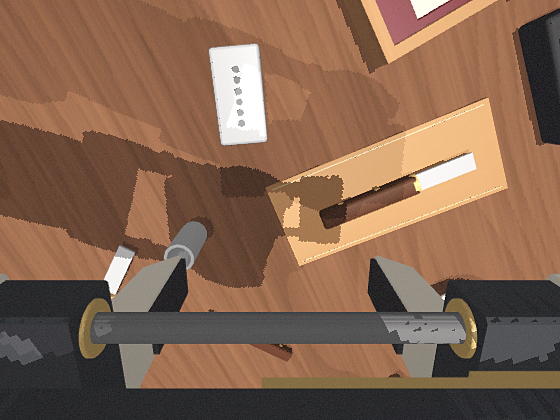

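```bash
cat >> h.py <<'E'
def cover(im,W,roi,z=22.,lo=150):
    x0,y0,x1,y1=roi; hsv=cv2.cvtColor(im,cv2.COLOR_RGB2HSV); m=((hsv[...,1]<35)&(hsv[...,2]>lo)).astype(np.uint8)
    mm=np.zeros_like(m);mm[y0:y1,x0:x1]=m[y0:y1,x0:x1]; mm=cv2.morphologyEx(mm,cv2.MORPH_CLOSE,np.ones((5,5)))
    cs,_=cv2.findContours(mm,cv2.RETR_EXTERNAL,cv2.CHAIN_APPROX_NONE); c=max(cs,key=cv2.contourArea)[:,0,:]
    P=ray(W,c,z)[:,:2].astype(np.float32); (ctr,sz,a)=cv2.minAreaRect(P); b=cv2.boxPoints((ctr,sz,a))
    e=[b[1]-b[0],b[2]-b[1]]; L=max(e,key=np.linalg.norm); yaw=np.degrees(np.arctan2(-L[0],L[1])); yaw=(yaw+90)%180-90
    print('ctr',np.round(ctr,1),'size',np.round(sz,1),'cover yaw (y axis along long side)',round(float(yaw),1), 'px box',c.min(0),c.max(0))
    return ctr,yaw,mm
def rd(f): return cv2.cvtColor(cv2.imread('pics/'+f),cv2.COLOR_BGR2RGB)
E
python3 - <<'E'
from h import *
for lo in (140,170,200):
    cover(rd('w22.png'),wc('w22.npy'),(200,35,280,155),lo=lo)
W1=wc('w1.npy')
cover(rd('w1.png'),W1,(90,165,210,245),lo=120)
W22=wc('w22.npy')
im=rd('w22.png');crop(im,190,30,290,160,5,'w22c.png');crop(rd('w1.png'),90,165,210,245,5,'w1c.png')
E
```

```text
ctr [ 424.7 -187.4] size [87.  45.2] cover yaw (y axis along long side) -18.9 px box [209  44] [266 145]
ctr [ 424.6 -187.5] size [86.7 44.8] cover yaw (y axis along long side) -18.9 px box [209  44] [266 144]
ctr [ 424.6 -187.3] size [86.3 44.5] cover yaw (y axis along long side) -18.9 px box [209  44] [266 144]
ctr [ 423.6 -186.9] size [86.5 45.2] cover yaw (y axis along long side) -18.9 px box [105 181] [190 237]
```

View pics/w22c.png

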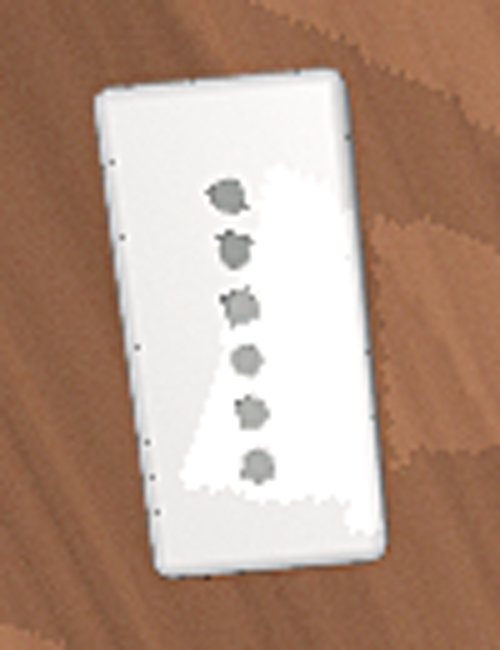

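View pics/w1c.png

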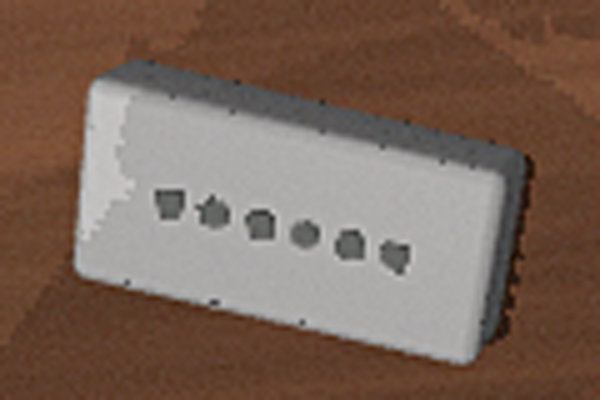

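```bash
python3 - <<'E'
from h import *
togo((424.6,-187.3,60),yaw=71.1)
E
```

```text
d world [   3.5   93.4 -146.4] tool units [ 4.34 -1.75  7.32] units in target frame [ 4.47 -1.35  7.32]
turn units [ 0.11 -0.03 -1.13]
now [ 421.1 -280.7  206.4] [ 1.796e+02 -1.000e-01  6.660e+01] t 22.7 w 91.7 F [ 0.8 -0.2 -0.3]
```

Emit:
{"api": "step_arm", "payload": {
  "moves": [0.6,-0.25,0.9,0.1,0,-0.3,-1,0.6,-0.25,0.9,0,0,-0.3,-1,0.6,-0.25,0.9,0,0,-0.3,-1,0.6,-0.2,0.9,0,0,-0.2,-1,0.6,-0.2,0.9,0,0,0,-1,0.6,-0.2,0.9,0,0,0,-1,0.6,-0.2,0.9,0,0,0,-1,0,0,0,0,0,0,-1]
}}

```text
time: 23.37
tool_pos: [423.5, -188.4, 75.2]
tcp_rot: [3.14, -0.001, 1.227]
contact_force: [-0.5, 1.2, -0.3]
grip_width: 92.0
```

```bash
python3 - <<'E'
from h import *
togo((424.6,-187.3,15),yaw=71.1)
E
```

```text
d world [  1.1   1.1 -60.2] tool units [0.07 0.03 3.01] units in target frame [0.07 0.04 3.01]
turn units [ 0.02 -0.02 -0.2 ]
now [ 423.5 -188.4   75.2] [ 1.799e+02 -1.000e-01  7.030e+01] t 23.37 w 92.0 F [-0.5  1.2 -0.3]
```

Emit:
{"api": "step_arm", "payload": {
  "moves": [0.05,0.05,0.8,0,0,-0.2,-1,0,0,0.8,0,0,0,-1,0,0,0.8,0,0,0,-1,0,0,0.4,0,0,0,-1,0,0,0,0,0,0,-1]
}}

```text
time: 23.78
tool_pos: [427.9, -190.1, 19.7]
tcp_rot: [3.136, 0.0, 1.237]
contact_force: [-0.0, 0.5, 1.1]
grip_width: 91.8
```

```bash
python3 - <<'E'
from h import *
togo((424.6,-187.3,15),yaw=71.1)
E
```

```text
d world [-3.3  2.8 -4.7] tool units [ 0.08 -0.2   0.23] units in target frame [ 0.08 -0.2   0.23]
turn units [ 0.07  0.   -0.05]
now [ 427.9 -190.1   19.7] [179.7   0.   70.9] t 23.78 w 91.8 F [-0.   0.5  1.1]
```

Emit:
{"api": "step_arm", "payload": {
  "moves": [0.08,-0.2,0.22,0.1,0,0,-1,0,0,0,0,0,0,0.3,0,0,0,0,0,0,1,0,0,0,0,0,0,1,0,0,0,0,0,0,1,0,0,0,0,0,0,1,0,0,0,0,0,0,1,0,0,0,0,0,0,1]
}}

```text
time: 24.45
tool_pos: [426.8, -189.5, 19.1]
tcp_rot: [3.138, 0.002, 1.235]
contact_force: [-0.6, 0.6, 0.0]
grip_width: 49.7
```

```bash
python3 - <<'E'
from h import *
togo((424.6,-187.3,15),yaw=71.1)
E
```

```text
d world [-2.2  2.2 -4.1] tool units [ 0.07 -0.14  0.2 ] units in target frame [ 0.07 -0.14  0.2 ]
turn units [ 0.06  0.03 -0.08]
now [ 426.8 -189.5   19.1] [1.798e+02 1.000e-01 7.080e+01] t 24.45 w 49.7 F [-0.6  0.6  0. ]
```

Emit:
{"api": "step_arm", "payload": {
  "moves": [0.1,-0.2,0,0,0,0,0.3,0,-0.1,0,0,0,0,-0.3,0,0,0.2,0,0,0,-0.3,0,0,0.2,0,0,0,-0.3,0,0,0,0,0,0,-0.3,0,0,0,0,0,0,-0.3]
}}

```text
time: 24.95
tool_pos: [421.1, -185.1, 10.3]
tcp_rot: [3.137, 0.002, 1.235]
contact_force: [1.0, -0.4, -0.9]
grip_width: 59.3
```

```bash
python3 - <<'E'
from h import *
togo((424.6,-187.3,14.5),yaw=71.1)
snap('wrist','w23.png')
E
```

```text
d world [ 3.5 -2.2  4.2] tool units [-0.05  0.2  -0.21] units in target frame [-0.05  0.2  -0.21]
turn units [ 0.06  0.03 -0.08]
now [ 421.1 -185.1   10.3] [1.798e+02 1.000e-01 7.080e+01] t 24.95 w 59.3 F [ 1.  -0.4 -0.9]
```

View pics/w23.png

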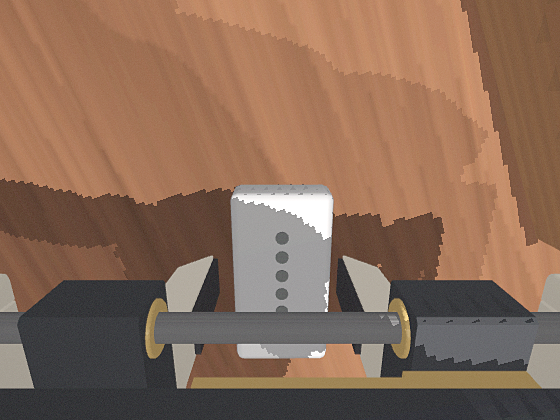

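Emit:
{"api": "step_arm", "payload": {
  "moves": [0,0.1,-0.2,0,0,0,-0.3,0,0,0,0,0,0,-0.3]
}}

```text
time: 25.17
tool_pos: [423.0, -185.8, 14.4]
tcp_rot: [3.138, 0.002, 1.235]
contact_force: [-0.2, -1.0, -1.0]
grip_width: 59.4
```

Emit:
{"api": "step_arm", "payload": {
  "moves": [0,0,0,0,0,0,1,0,0,0,0,0,0,1,0,0,0,0,0,0,1,0,0,0,0,0,0,1,0,0,0,0,0,0,1]
}}

```text
time: 25.58
tool_pos: [423.4, -186.0, 14.8]
tcp_rot: [3.137, 0.002, 1.235]
contact_force: [-0.2, -0.3, -0.7]
grip_width: 45.5
```

Emit:
{"api": "step_arm", "payload": {
  "moves": [0,0,-0.5,0,0,0,1,0,0,-1,0,0,-0.5,1,0,0,-1,0,0,-1,1,0,0,-1,0,0,-1,1,0,0,-1,0,0,-1,1,0,0,-1,-0.5,0,-1,1,0,0,-1,-0.5,0,-1,1,0,0,0,-0.5,0,-0.6,1]
}}

```text
time: 26.25
tool_pos: [421.8, -184.6, 148.6]
tcp_rot: [3.036, 0.009, 1.681]
contact_force: [1.3, 0.0, -0.2]
grip_width: 45.5
```

```bash
cat >> h.py <<'E'
def Rbox(al,dyaw=0): # tool y = +box x, leaning back to the robot by al deg
    return R.from_euler('z',95.8+dyaw,degrees=True)*R.from_euler('x',180,degrees=True)*R.from_euler('x',-al,degrees=True)
E
python3 - <<'E'
from h import *
togo(box(-5.5,-95.2,110),Rt=Rbox(16))
o=get_obs();print(inbox(o['tool_pos']))
snap('wrist','w24.png')
E
```

```text
d world [189.   40.4 -38.6] tool units [0.98 9.36 2.92] units in target frame [1.05 8.7  4.5 ]
turn units [-2.49  0.11  0.16]
now [ 421.8 -184.6  148.6] [174.    0.5  96.3] t 26.25 w 45.5 F [ 1.3  0.  -0.2]
[-197.57394393 -116.29309828  148.61648992]
```

View pics/w24.png

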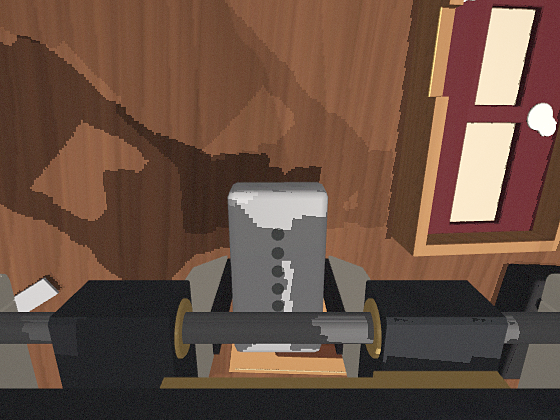

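```bash
python3 - <<'E'
from h import *
im=rd('w24.png');crop(im,380,0,560,260,3,'w24c.png')
im=rd('w22.png');crop(im,330,0,560,80,3.4,'w22d.png')
E
```

```text
(no output)
```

View pics/w24c.png

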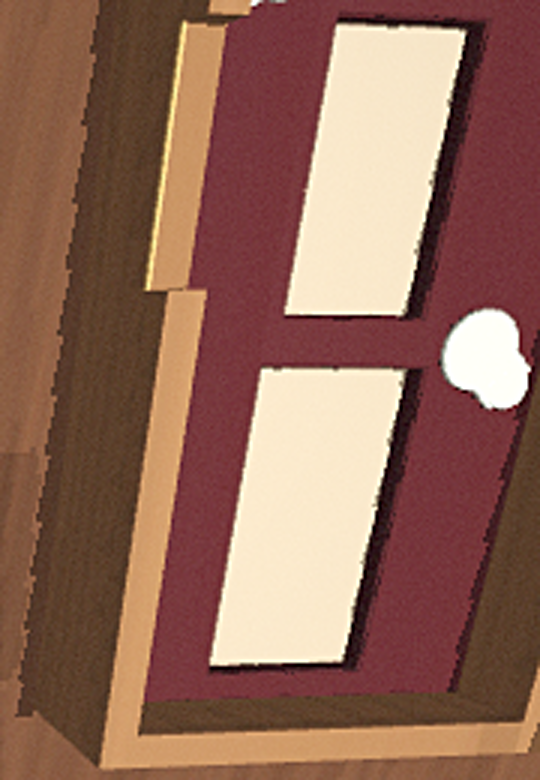

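```bash
python3 - <<'E'
from h import *
o=get_obs(); print(o['tool_pos'],o['tcp_rot']); np.save('w24.npy',np.r_[o['tool_pos'],o['tcp_rot']]); W=wc('w24.npy')
f=lambda L:[(380+x/3,y/3) for x,y in L]
P=ray(W,f([(262,367),(420,370),(357,669),(208,669)]),21); print('soap rim',[inbox(p).round(1) for p in P], 'ctr',inbox(P.mean(0)))
P=ray(W,f([(337,16),(488,22),(422,319),(284,317)]),21); print('hum rim',[inbox(p).round(1) for p in P],'ctr',inbox(P.mean(0)))
print('outer FR',inbox(ray(W,f([(100,768)]),46)[0]), 'notch ends',[inbox(p).round(1) for p in ray(W,f([(185,22),(147,290)]),37)])
E
```

```text
[ 420.30368276 -183.83441613  147.02235091] [3.03689554 0.0077067  1.68278704]
soap rim [array([-26.3, -49.4,  21. ]), array([ 21.7, -50. ,  21. ]), array([  22.9, -140.5,   21. ]), array([ -26.5, -139.2,   21. ])] ctr [ -2.07591569 -94.76946249  21.        ]
hum rim [array([-22.8,  37. ,  21. ]), array([19. , 37.1, 21. ]), array([ 18.8, -36.2,  21. ]), array([-22.5, -36. ,  21. ])] ctr [-1.87158631  0.47799712 21.        ]
outer FR [ -70.75848505 -159.00869666   46.        ] notch ends [array([-71.8,  30.6,  37. ]), array([-71.9, -29.6,  37. ])]
```

Emit:
{"api": "step_arm", "payload": {
  "moves": [0.1,1,0,-0.5,0,0,1,0.1,1,0,-0.5,0,0.1,1,0.1,1,0,-0.5,0,0.1,1,0.1,1,0.2,-0.5,0,0,1,0.1,1,0.3,-0.5,0,0,1,0.1,1,0.3,0,0,0,1,0.1,1,0.3,0,0,0,1,0,0,0,0,0,0,1]
}}

```text
time: 26.97
tool_pos: [561.9, -153.4, 150.2]
tcp_rot: [2.866, -0.003, 1.654]
contact_force: [-0.9, -0.4, -0.1]
grip_width: 45.5
```

```bash
python3 - <<'E'
from h import *
togo(box(-5.5,-95,110),Rt=Rbox(16))
o=get_obs();print(inbox(o['tool_pos']))
E
```

```text
d world [ 48.9   9.4 -40.2] tool units [0.26 1.83 2.61] units in target frame [0.22 1.83 2.61]
turn units [-0.06  0.03 -0.26]
now [ 561.9 -153.4  150.2] [164.2  -0.2  94.8] t 26.97 w 45.5 F [-0.9 -0.4 -0.1]
[-55.06631449 -99.43820025 150.15797511]
```

Emit:
{"api": "step_arm", "payload": {
  "moves": [0.1,0.5,0.6,0,0,-0.1,1,0.1,0.5,0.6,0,0,-0.1,1,0.1,0.5,0.6,0,0,-0.1,1,0,0.3,0.6,0,0,0,1,0,0,0,0,0,0,1]
}}

```text
time: 27.38
tool_pos: [607.1, -141.2, 107.8]
tcp_rot: [2.877, -0.002, 1.672]
contact_force: [-0.6, 0.5, -0.3]
grip_width: 45.2
```

```bash
python3 - <<'E'
from h import *
togo(box(-5.5,-95,60),Rt=Rbox(16))
o=get_obs();print(inbox(o['tool_pos']))
o,im=snap('side','side25.png');crop(im,240,70,440,270,3.5,'side25c.png')
snap('wrist','w25.png');np.save('w25.npy',np.r_[o['tool_pos'],o['tcp_rot']])
E
```

```text
d world [  3.6  -2.8 -47.8] tool units [-0.16 -0.47  2.35] units in target frame [-0.16 -0.5   2.34]
turn units [-0.21 -0.03 -0.01]
now [ 607.1 -141.2  107.8] [ 1.648e+02 -1.000e-01  9.580e+01] t 27.38 w 45.2 F [-0.6  0.5 -0.3]
[ -8.78477185 -91.85090565 107.77028455]
```

View pics/side25c.png

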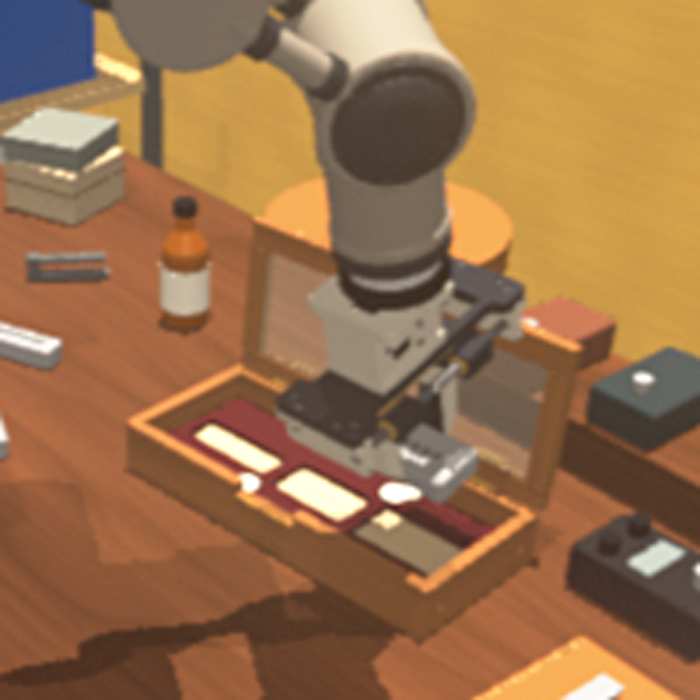

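View pics/w25.png

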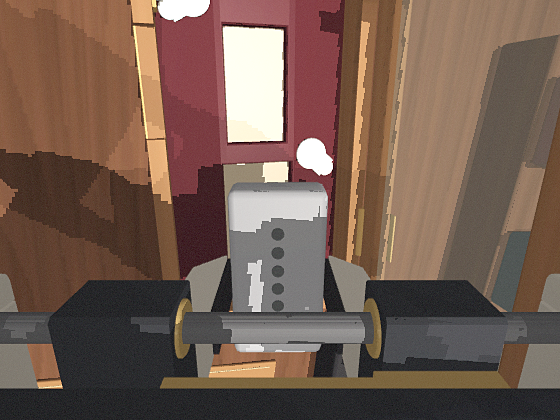

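```bash
python3 - <<'E'
from h import *
W=wc('w25.npy'); crop(rd('w25.png'),200,0,360,200,3.9,'w25c.png')
E
```

```text
(no output)
```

View pics/w25c.png

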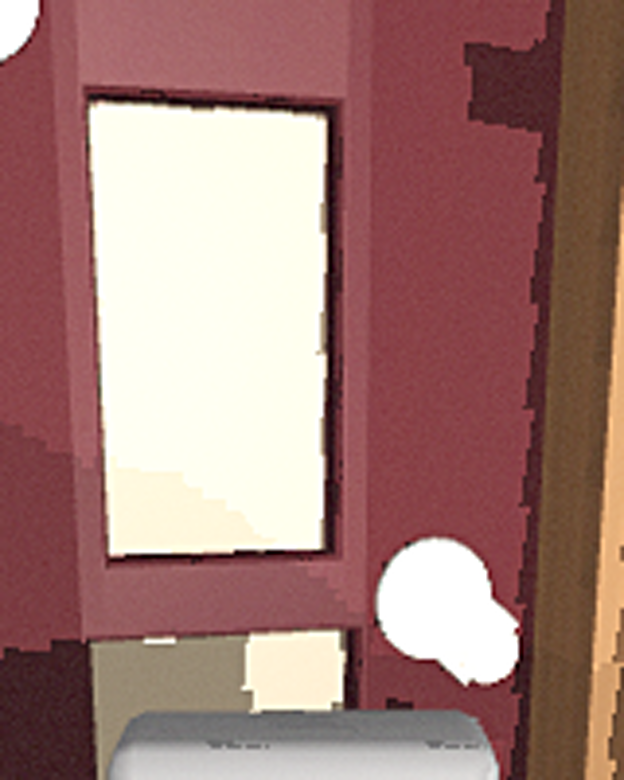

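```bash
python3 - <<'E'
from h import *
W=wc('w25.npy'); f=lambda L:[(200+x/3.9,y/3.9) for x,y in L]
P=ray(W,f([(86,92),(343,98),(337,556),(106,558)]),21); print([inbox(p).round(1) for p in P],inbox(P.mean(0)).round(1))
P=ray(W,f([(90,640),(360,628)]),21); print([inbox(p).round(1) for p in P])
o=get_obs();print(inbox(o['tool_pos']),o['time'],np.load('w25.npy')[:3])
E
```

```text
[array([-20.1,  35.9,  21. ]), array([22.2, 37.1, 21. ]), array([ 21.7, -37.5,  21. ]), array([-20.3, -36.5,  21. ])] [ 0.9 -0.2 21. ]
[array([-23.7, -50.7,  21. ]), array([ 26.2, -50.8,  21. ])]
[ -9.24331928 -92.19648542 109.46363842] 27.4833 [ 607.14231237 -141.16845063  107.77028455]
```

```bash
python3 - <<'E'
from h import *
togo(box(-4.6,-95.2,60),Rt=Rbox(16))
E
```

```text
d world [  4.9  -2.5 -49.5] tool units [-0.15 -0.43  2.45] units in target frame [-0.15 -0.46  2.44]
turn units [-0.19 -0.02 -0.01]
now [ 606.7 -141.6  109.5] [ 1.648e+02 -1.000e-01  9.580e+01] t 27.48 w 45.6 F [-0.2 -0.8 -0.6]
```

Emit:
{"api": "step_arm", "payload": {
  "moves": [-0.1,-0.15,0.8,-0.1,0,0,1,-0.05,-0.15,0.8,-0.1,0,0,1,0,-0.1,0.6,0,0,0,1,0,0,0,0,0,0,1]
}}

```text
time: 27.82
tool_pos: [609.7, -145.4, 66.9]
tcp_rot: [2.859, 0.0, 1.669]
contact_force: [0.1, 0.9, 0.3]
grip_width: 45.4
```

```bash
python3 - <<'E'
from h import *
togo(box(-4.6,-95.2,37),Rt=Rbox(16))
E
```

```text
d world [  2.    1.4 -29.9] tool units [ 0.06 -0.32  1.47] units in target frame [ 0.06 -0.31  1.47]
turn units [ 0.04  0.02 -0.04]
now [ 609.7 -145.4   66.9] [163.8   0.   95.6] t 27.82 w 45.4 F [0.1 0.9 0.3]
```

Emit:
{"api": "step_arm", "payload": {
  "moves": [0.05,-0.1,0.4,0,0,0,1,0,-0.1,0.4,0,0,0,1,0,-0.1,0.3,0,0,0,1,0,0,0,0,0,0,1]
}}

```text
time: 28.15
tool_pos: [609.5, -145.4, 45.3]
tcp_rot: [2.857, 0.002, 1.668]
contact_force: [-0.2, 0.2, -0.5]
grip_width: 45.2
```

```bash
python3 - <<'E'
from h import *
o,im=snap('side','side26.png');crop(im,240,70,440,270,3.5,'side26c.png')
o,im=snap('wrist','w26.png');np.save('w26.npy',np.r_[o['tool_pos'],o['tcp_rot']])
togo(box(-4.6,-95.2,36),Rt=Rbox(16))
E
```

```text
d world [  1.4   1.5 -10.4] tool units [ 0.07 -0.07  0.52] units in target frame [ 0.07 -0.07  0.52]
turn units [ 0.1   0.05 -0.05]
now [ 610.3 -145.6   46.4] [1.636e+02 1.000e-01 9.550e+01] t 28.25 w 45.2 F [ 0.2  0.5 -0.7]
```

View pics/side26c.png

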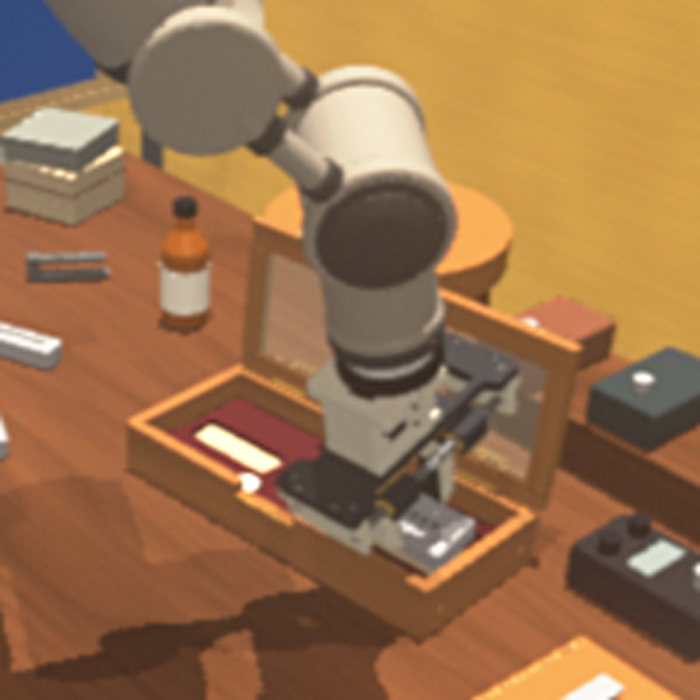

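View pics/w26.png

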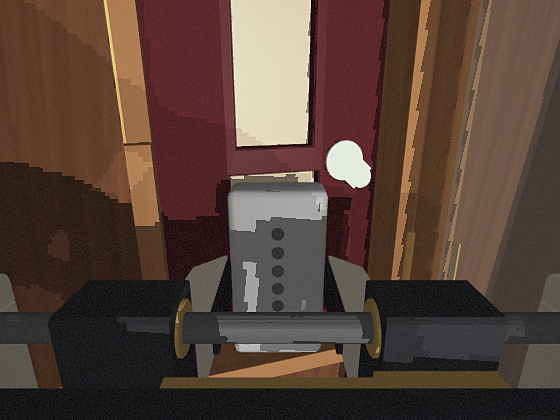

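Emit:
{"api": "step_arm", "payload": {
  "moves": [0.05,-0.05,0.25,0.1,0,0,1,0,0,0.25,0,0,0,1,0,0,0,0,0,0,1]
}}

```text
time: 28.5
tool_pos: [613.1, -144.7, 37.1]
tcp_rot: [2.861, 0.004, 1.667]
contact_force: [-1.1, 0.3, -0.6]
grip_width: 45.8
```

```bash
python3 - <<'E'
from h import *
togo(box(-4.6,-95.2,36),Rt=Rbox(16))
E
```

```text
d world [-1.4  0.7 -1.1] tool units [ 0.04 -0.08  0.03] units in target frame [ 0.04 -0.08  0.03]
turn units [ 0.02  0.07 -0.05]
now [ 613.1 -144.7   37.1] [163.9   0.2  95.5] t 28.5 w 45.8 F [-1.1  0.3 -0.6]
```

Emit:
{"api": "step_arm", "payload": {
  "moves": [0.05,-0.15,0.1,0,0,0,1,0,0,0.05,0,0,0,1,0,0,0,0,0,0,1]
}}

```text
time: 28.75
tool_pos: [612.2, -144.3, 34.6]
tcp_rot: [2.858, 0.006, 1.668]
contact_force: [-0.3, -0.3, -0.7]
grip_width: 45.6
```

```bash
python3 - <<'E'
from h import *
togo(box(-4.6,-95.2,35.5),Rt=Rbox(16))
E
```

```text
d world [-0.5  0.2  0.9] tool units [ 0.01 -0.01 -0.05] units in target frame [ 0.01 -0.01 -0.05]
turn units [ 0.06  0.09 -0.03]
now [ 612.2 -144.3   34.6] [163.7   0.3  95.6] t 28.75 w 45.6 F [-0.3 -0.3 -0.7]
```

Emit:
{"api": "step_arm", "payload": {
  "moves": [0,0,0,0,0,0,0,0,0,0,0,0,0,-0.2,0,0,0,0,0,0,-0.2,0,0,0,0,0,0,-0.2,0,0,-0.2,0,0,0,-0.2,0,0,-0.4,0,0,0,-0.2,0,0,-0.6,0,0,0,-0.2,0,0,-0.8,0,0,0,-0.2]
}}

```text
time: 29.42
tool_pos: [598.3, -144.2, 71.9]
tcp_rot: [2.864, 0.002, 1.668]
contact_force: [-0.1, -0.6, 0.3]
grip_width: 54.9
```

```bash
python3 - <<'E'
from h import *
togo(box(-4.6,-95.2,35.5),Rt=Rbox(16))
o,im=snap('side','side27.png');crop(im,240,70,440,270,3.5,'side27c.png')
o,im=snap('wrist','w27.png');np.save('w27.npy',np.r_[o['tool_pos'],o['tcp_rot']])
E
```

```text
d world [ 13.3   0.1 -36.4] tool units [-0.06  0.14  1.93] units in target frame [-0.06  0.14  1.93]
turn units [-0.03  0.04 -0.04]
now [ 598.3 -144.2   71.9] [1.641e+02 1.000e-01 9.560e+01] t 29.42 w 54.9 F [-0.1 -0.6  0.3]
```

View pics/side27c.png

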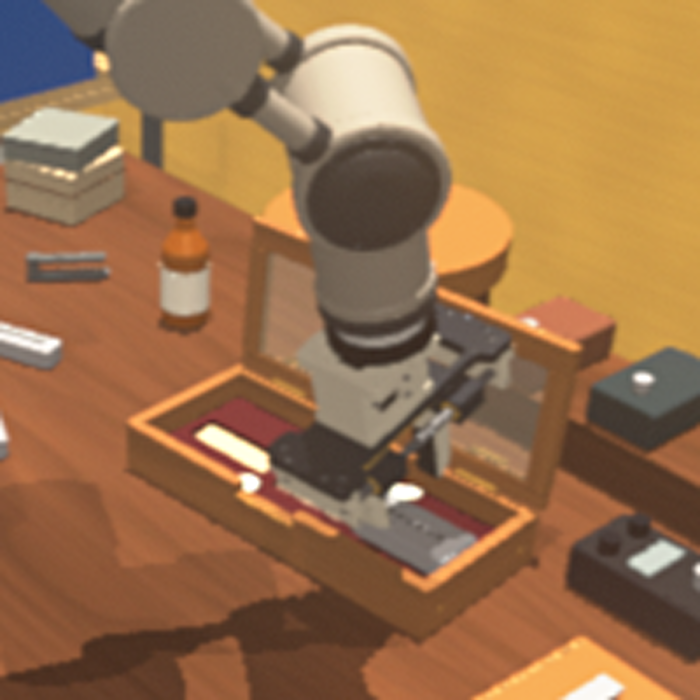

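View pics/w27.png

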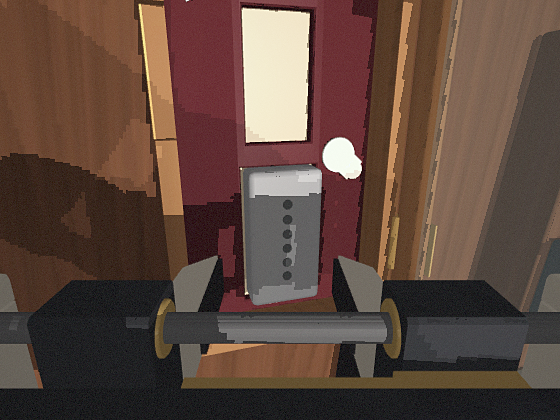

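Emit:
{"api": "step_arm", "payload": {
  "moves": [0,0,-1,0,0,0,-0.5,-0.5,0,-1,0,0,0,-1,-0.5,0,-1,0,0,0,-1,-0.5,0,-1,0.5,0,0,-1,-0.5,0,-1,0.5,0,0,-1,-0.5,0,-0.5,0.5,0,0,-1,0,0,0,0,0,0,-1]
}}

```text
time: 30.1
tool_pos: [572.7, -198.6, 186.7]
tcp_rot: [2.968, 0.007, 1.668]
contact_force: [0.7, 0.1, 0.1]
grip_width: 91.2
```

```bash
python3 - <<'E'
from h import *
togo()
o,im=snap('wrist','w28.png');np.save('w28.npy',np.r_[o['tool_pos'],o['tcp_rot']])
crop(im,200,60,400,310,2.4,'w28c.png')
E
```

```text
now [ 572.7 -198.6  186.7] [170.1   0.4  95.6] t 30.1 w 91.2 F [0.7 0.1 0.1]
```

View pics/w28.png

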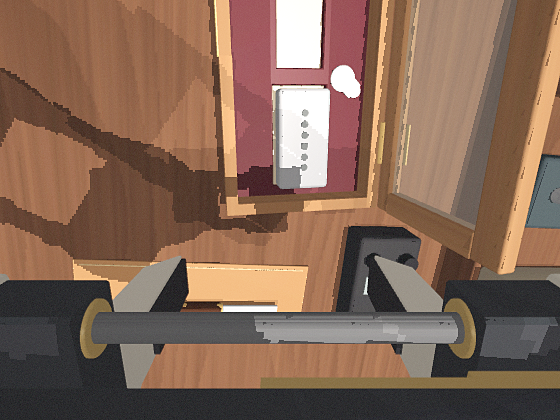

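View pics/w28c.png

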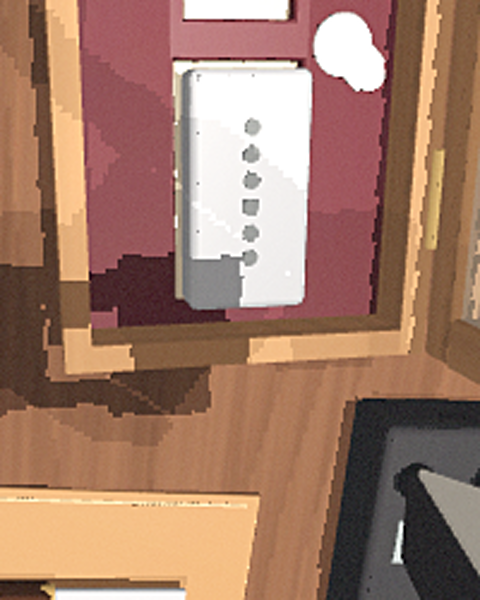

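```bash
python3 - <<'E'
from h import *
W=wc('w28.npy');im=rd('w28.png')
for z in (36,):
    for lo in (150,215): c,y,m=cover(im,W,(268,80,335,195),z=z,lo=lo); print(inbox(np.r_[c,z]),y-5.8)
f=lambda L:[(200+x/2.4,60+y/2.4) for x,y in L]
# top-face corners
P=ray(W,f([(190,72),(311,68),(302,306),(187,303)]),36); print([inbox(p).round(1) for p in P])
print('rim',[inbox(p).round(1) for p in ray(W,f([(174,61),(174,298),(309,60)]),21)])
print('box corner',[inbox(p).round(1) for p in ray(W,f([(68,374),(408,355)]),46)])
E
```

```text
ctr [ 615.5 -145.3] size [49.6 88.8] cover yaw (y axis along long side) 5.9 px box [273  86] [329 187]
[ -0.9297971  -96.79337596  36.        ] 0.10538006
ctr [ 615.4 -145.1] size [49.5 88.4] cover yaw (y axis along long side) 5.9 px box [273  86] [329 187]
[ -1.0026882  -96.63098849  36.        ] 0.1053648
[array([-20.6, -55.6,  36. ]), array([ 23.6, -54.3,  36. ]), array([  23.9, -142.1,   36. ]), array([ -21.9, -138.8,   36. ])]
rim [array([-23.8, -51.5,  21. ]), array([ -24.5, -140.3,   21. ]), array([ 27.5, -51.1,  21. ])]
box corner [array([ -68.4, -161.2,   46. ]), array([  65.2, -161.5,   46. ])]
```

Emit:
{"api": "step_arm", "payload": {
  "moves": [0.2,-1,0,0.5,0,0,-1,0.5,-1,0,0.5,0,0,-1,1,-0.8,0,0.5,0,0,-1,1,-0.8,0,0.5,0,0,-1,1,-0.6,0,0.4,0,0,-1,1,-0.4,0,0,0,0,-1,1,-0.3,0,0,0,0,-1,1,-0.2,0,0,0,0,-1]
}}

```text
time: 30.82
tool_pos: [448.2, -65.5, 164.4]
tcp_rot: [-3.136, -0.005, 1.666]
contact_force: [-0.2, -0.4, 0.8]
grip_width: 91.9
```

Emit:
{"api": "step_arm", "payload": {
  "moves": [1,-0.1,0,0,0,0,-1,1,-0.1,0,0,0,0,-1,1,-0.1,0,0,0,0,-1,1,0,0,0,0,0,-1,1,0,0,0,0,0,-1,1,0,0,0,0,0,-1,1,0,0,0,0,0,-1,1,0,0,0,0,0,-1]
}}

```text
time: 31.48
tool_pos: [413.4, 107.4, 155.6]
tcp_rot: [-3.126, -0.017, 1.67]
contact_force: [0.3, 0.2, -0.6]
grip_width: 91.8
```

Emit:
{"api": "step_arm", "payload": {
  "moves": [1,0,0,0,0,0,-1,1,0,0,0,0,0,-1,1,0,0,0,0,0,-1,0,0,0,0,0,0,-1]
}}

```text
time: 31.82
tool_pos: [400.6, 174.3, 151.6]
tcp_rot: [-3.12, -0.022, 1.674]
contact_force: [0.5, -0.6, -0.1]
grip_width: 92.0
```

```bash
python3 - <<'E'
from h import *
togo((440,130,200),yaw=90)
o,im=snap('wrist','w29.png');np.save('w29.npy',np.r_[o['tool_pos'],o['tcp_rot']])
o,im=snap('side','side29.png');crop(im,280,140,420,260,5,'side29c.png')
o,im=snap('scene','scene29.png');crop(im,190,170,330,290,5,'scene29c.png')
E
```

```text
d world [ 39.4 -44.3  48.4] tool units [-2.35  1.68 -2.51] units in target frame [-2.22  1.97 -2.42]
turn units [-0.33 -0.3   1.48]
now [400.6 174.3 151.6] [-178.8   -1.2   95.9] t 31.82 w 92.0 F [ 0.5 -0.6 -0.1]
```

View pics/w29.png

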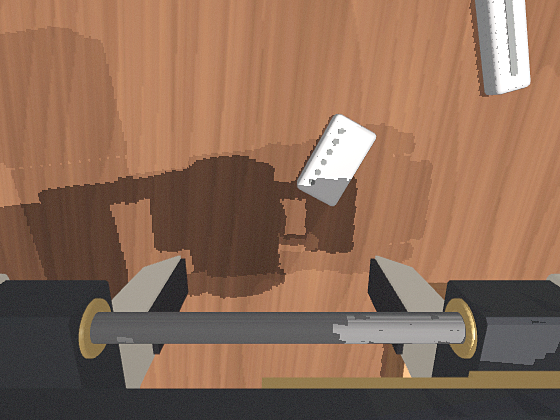

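View pics/side29c.png

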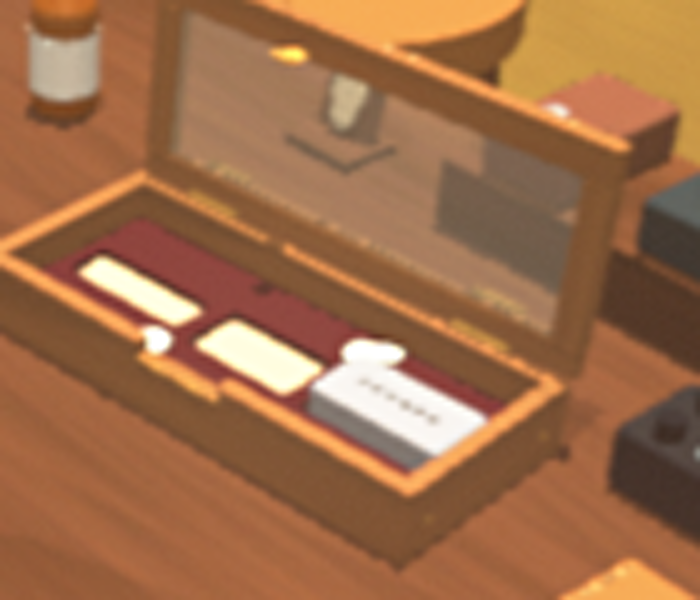

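View pics/scene29c.png

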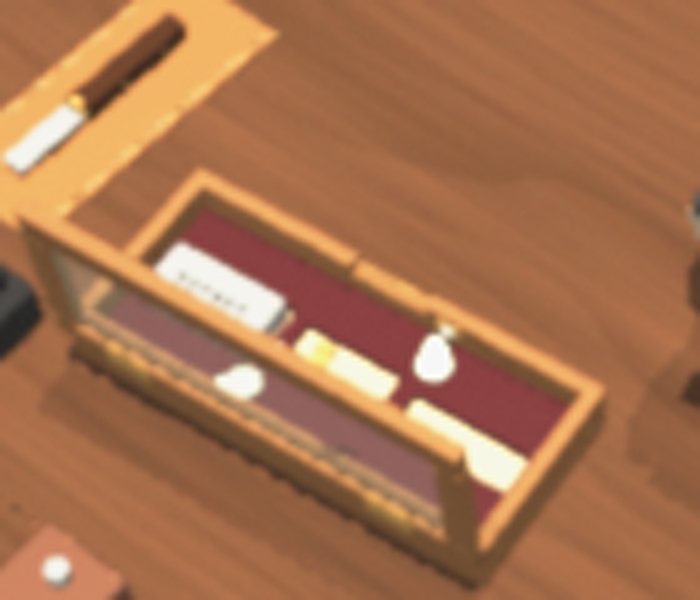

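```bash
python3 - <<'E'
from h import *
W=wc('w29.npy');im=rd('w29.png');crop(im,270,90,400,230,5,'w29c.png')
for lo in (110,140): cover(im,W,(280,100,390,220),lo=lo)
cover(im,W,(460,0,560,110))
print(cover(rd('w3.png'),wc('w3.npy'),(0,205,90,270),lo=120)[:2])
E
```

```text
ctr [440.9 216.5] size [69.3 39.5] cover yaw (y axis along long side) -22.2 px box [297 114] [375 205]
ctr [441.1 216.5] size [69.1 39.1] cover yaw (y axis along long side) -22.2 px box [298 114] [375 205]
ctr [557.3 316.8] size [25.9 67.8] cover yaw (y axis along long side) 21.4 px box [487   0] [529  93]
ctr [444.  216.4] size [72.1 43. ] cover yaw (y axis along long side) -21.5 px box [  0 216] [ 65 262]
((443.95465087890625, 216.41844177246094), np.float32(-21.538612))
```

View pics/w29c.png

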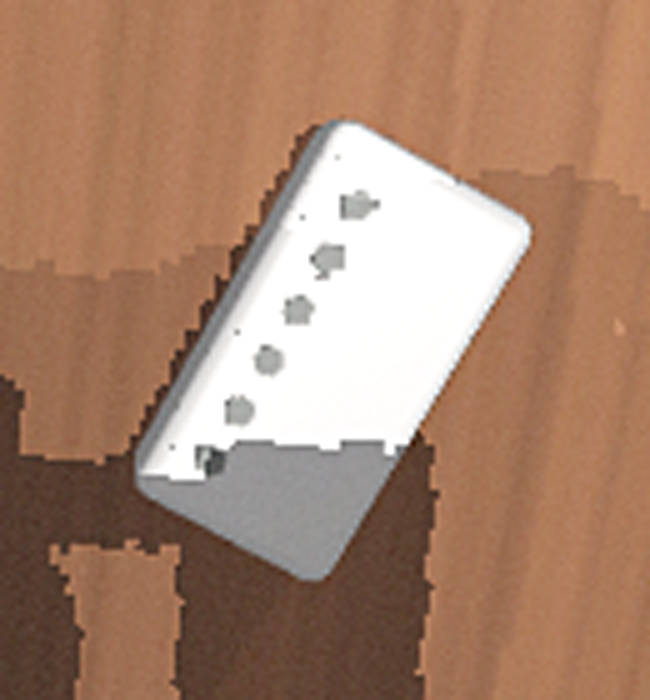

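Emit:
{"api": "step_arm", "payload": {
  "moves": [0,0,0,-0.2,0,1,-1,0,0,0,-0.1,-0.2,1,-1,0,0,0,0,-0.2,1,-1,0,0,0,0,0,1,-1,0,0,0,0,0,1,-1,0,0,0,0,0,1,-1,0,0,0,0,0,1,-1,0,0,0,0,0,0,-1]
}}

```text
time: 32.63
tool_pos: [400.7, 163.5, 149.1]
tcp_rot: [-3.141, 0.012, 1.152]
contact_force: [0.3, -1.1, 0.8]
grip_width: 92.1
```

```bash
python3 - <<'E'
from h import *
togo((441.5,216.3,60),yaw=67.8)
E
```

```text
d world [ 40.8  52.8 -89.1] tool units [3.29 0.79 4.42] units in target frame [3.21 0.89 4.46]
turn units [-0.01  0.18 -0.46]
now [400.7 163.5 149.1] [-180.     0.7   66. ] t 32.63 w 92.1 F [ 0.3 -1.1  0.8]
```

Emit:
{"api": "step_arm", "payload": {
  "moves": [0.8,0.2,0.9,0,0.1,-0.2,-1,0.8,0.2,0.9,0,0.1,-0.1,-1,0.8,0.2,0.9,0,0,-0.1,-1,0.8,0.2,0.9,0,0,0,-1,0,0,0,0,0,0,-1]
}}

```text
time: 33.05
tool_pos: [443.6, 213.2, 74.9]
tcp_rot: [3.138, -0.005, 1.184]
contact_force: [-1.3, -1.0, 0.7]
grip_width: 91.7
```

```bash
python3 - <<'E'
from h import *
togo((441.5,216.3,15),yaw=67.8)
o,im=snap('wrist','w30.png')
E
```

```text
d world [ -2.1   3.1 -59.9] tool units [ 0.09 -0.17  3.  ] units in target frame [ 0.11 -0.16  3.  ]
turn units [ 0.05 -0.07  0.01]
now [443.6 213.2  74.9] [179.8  -0.3  67.9] t 33.05 w 91.7 F [-1.3 -1.   0.7]
```

View pics/w30.png

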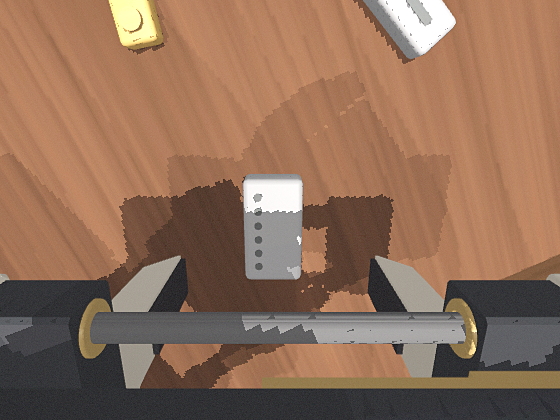

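Emit:
{"api": "step_arm", "payload": {
  "moves": [0.05,-0.1,0.8,0,-0.1,0,-1,0.05,-0.1,0.8,0,0,0,-1,0,0,0.7,0,0,0,-1,0,0,0.4,0,0,0,-1,0,0,0,0,0,0,-0.2]
}}

```text
time: 33.52
tool_pos: [440.8, 211.8, 24.0]
tcp_rot: [3.135, 0.001, 1.188]
contact_force: [-0.4, -0.4, -0.6]
grip_width: 88.3
```

```bash
python3 - <<'E'
from h import *
togo((441.5,216.3,15),yaw=67.8)
E
```

```text
d world [ 0.7  4.5 -9. ] tool units [ 0.22 -0.05  0.45] units in target frame [ 0.22 -0.05  0.45]
turn units [0.09 0.02 0.07]
now [440.8 211.8  24. ] [1.796e+02 1.000e-01 6.810e+01] t 33.52 w 88.3 F [-0.4 -0.4 -0.6]
```

Emit:
{"api": "step_arm", "payload": {
  "moves": [0.15,0,0.25,0.1,0,0,-0.2,0.1,0,0.2,0,0,0,-0.2,0,0,0,0,0,0,-0.2,0,0,0,0,0,0,-0.2]
}}

```text
time: 33.85
tool_pos: [444.2, 215.9, 17.1]
tcp_rot: [3.14, -0.001, 1.188]
contact_force: [-0.0, 0.4, 0.6]
grip_width: 62.9
```

```bash
python3 - <<'E'
from h import *
togo((441.5,216.3,15),yaw=67.8)
E
```

```text
d world [-2.7  0.4 -2.1] tool units [-0.03 -0.13  0.11] units in target frame [-0.03 -0.13  0.11]
turn units [ 0.02 -0.02  0.07]
now [444.2 215.9  17.1] [ 1.799e+02 -1.000e-01  6.810e+01] t 33.85 w 62.9 F [-0.   0.4  0.6]
```

Emit:
{"api": "step_arm", "payload": {
  "moves": [0,-0.15,0.12,0,0,0,-0.2,0,0,0,0,0,0,0.5,0,0,0,0,0,0,1,0,0,0,0,0,0,1,0,0,0,0,0,0,1,0,0,0,0,0,0,1]
}}

```text
time: 34.35
tool_pos: [441.7, 217.6, 15.8]
tcp_rot: [3.138, -0.002, 1.189]
contact_force: [0.5, 0.3, -1.0]
grip_width: 37.3
```

Emit:
{"api": "step_arm", "payload": {
  "moves": [0,0,0,0,0,0,1,0,0,0,0,0,0,1]
}}

```text
time: 34.52
tool_pos: [441.6, 217.6, 15.7]
tcp_rot: [3.138, -0.002, 1.189]
contact_force: [-0.4, -0.6, -0.7]
grip_width: 37.5
```

```bash
python3 - <<'E'
from h import *
togo((441.5,216.3,15),yaw=67.8)
E
```

```text
d world [-0.1 -1.3 -0.7] tool units [-0.06  0.02  0.04] units in target frame [-0.06  0.02  0.04]
turn units [ 0.05 -0.03  0.08]
now [441.6 217.6  15.7] [ 1.798e+02 -1.000e-01  6.810e+01] t 34.52 w 37.5 F [-0.4 -0.6 -0.7]
```

Emit:
{"api": "step_arm", "payload": {
  "moves": [0,0,-0.5,0,0,0,1,0,0,-1,0,0,-0.5,1,0,0,-1,0,0,-1,1,0,0,-1,0,0,-1,1,0,0,-1,0,0,-1,1,0,0,-1,-0.5,0,-1,1,0,0,-1,-0.5,0,-1,1,0,0,0,-0.5,0,-1,1]
}}

```text
time: 35.18
tool_pos: [440.8, 216.9, 154.9]
tcp_rot: [3.033, 0.012, 1.66]
contact_force: [-0.1, 0.7, -0.1]
grip_width: 37.6
```

```bash
python3 - <<'E'
from h import *
togo(box(-30,1.2,140),Rt=Rbox(16))
print(inbox(get_obs()['tool_pos']))
E
```

```text
d world [ 135.9 -267.7  -14.9] tool units [-13.92   5.45   1.51] units in target frame [-14.     4.99   2.21]
turn units [-2.44  0.2  -0.14]
now [440.8 216.9 154.9] [173.8   0.7  95.1] t 35.18 w 37.6 F [-0.1  0.7 -0.1]
[-138.11160103  281.23531607  154.90790281]
```

Emit:
{"api": "step_arm", "payload": {
  "moves": [-1,0.3,0,-0.4,0,0,1,-1,0.3,0,-0.4,0,0,1,-1,0.3,0,-0.4,0,0,1,-1,0.3,0,-0.4,0,0,1,-1,0.3,0,-0.4,0,0,1,-1,0.4,0,-0.4,0,0,1,-1,0.4,0,0,0,0,1,-1,0.4,0,0,0,0,1]
}}

```text
time: 35.85
tool_pos: [506.9, 60.5, 177.3]
tcp_rot: [2.849, 0.012, 1.672]
contact_force: [0.9, -0.0, -2.0]
grip_width: 37.4
```

Emit:
{"api": "step_arm", "payload": {
  "moves": [-1,0.4,0,0,0,0,1,-1,0.4,0,0,0,0,1,-1,0.4,0,0,0,0,1,-1,0.4,0,0,0,0,1,-1,0.4,0,0,0,0,1,0,0,0,0,0,0,1]
}}

```text
time: 36.35
tool_pos: [556.8, -43.1, 196.0]
tcp_rot: [2.845, 0.014, 1.67]
contact_force: [-0.2, -0.0, 0.8]
grip_width: 37.2
```

```bash
python3 - <<'E'
from h import *
togo(box(-7,1.2,100),Rt=Rbox(16))
o,im=snap('wrist','w31.png');np.save('w31.npy',np.r_[o['tool_pos'],o['tcp_rot']])
print(inbox(o['tool_pos']))
E
```

```text
d world [ 42.7  -5.3 -96. ] tool units [-0.41  0.6   5.21] units in target frame [-0.48  0.69  5.19]
turn units [0.25 0.2  0.03]
now [556.8 -43.1 196. ] [163.    0.8  95.7] t 36.35 w 37.2 F [-0.2 -0.   0.8]
[-48.92714048  10.80103989 196.03595674]
```

View pics/w31.png

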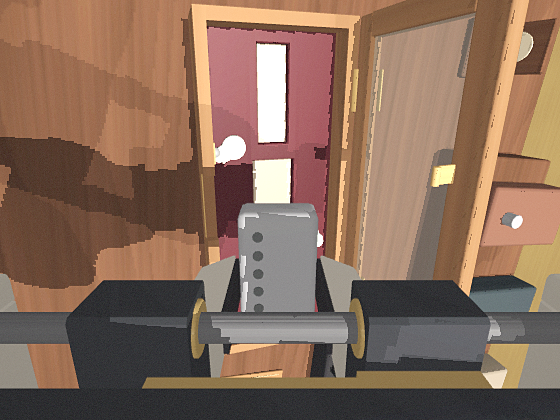

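Emit:
{"api": "step_arm", "payload": {
  "moves": [-0.1,0.1,0.9,0.1,0.1,0,1,-0.1,0.1,0.9,0.1,0.1,0,1,-0.1,0.1,0.9,0,0,0,1,-0.1,0.1,0.9,0,0,0,1,-0.1,0.1,0.9,0,0,0,1,0,0.1,0.5,0,0,0,1,0,0,0,0,0,0,1]
}}

```text
time: 36.98
tool_pos: [594.6, -43.2, 103.1]
tcp_rot: [2.861, -0.003, 1.677]
contact_force: [-0.3, -0.5, -0.5]
grip_width: 37.6
```

```bash
python3 - <<'E'
from h import *
togo(box(-4.8,1.2,60),Rt=Rbox(16))
o,im=snap('wrist','w32.png');np.save('w32.npy',np.r_[o['tool_pos'],o['tcp_rot']])
print(inbox(o['tool_pos']))
crop(im,180,0,380,260,2.3,'w32c.png')
E
```

```text
d world [  7.1  -5.  -43.1] tool units [-0.29 -0.28  2.16] units in target frame [-0.29 -0.28  2.16]
turn units [ 0.03 -0.06  0.05]
now [594.6 -43.2 103.1] [163.9  -0.2  96.1] t 36.98 w 37.6 F [-0.3 -0.5 -0.5]
[-11.36530299   6.90853163 103.09551025]
```

View pics/w32c.png

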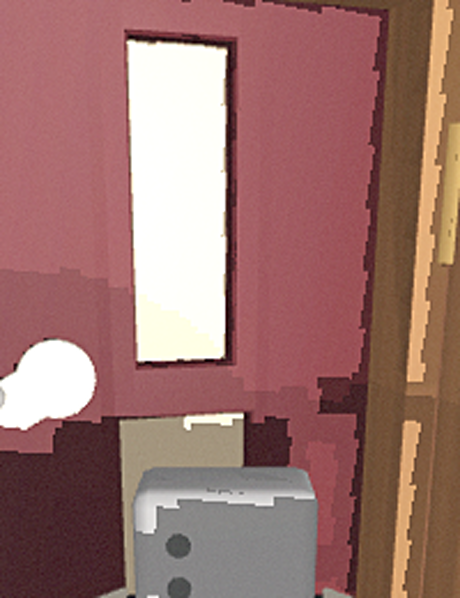

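```bash
python3 - <<'E'
from h import *
W=wc('w32.npy'); f=lambda L:[(180+x/2.3,y/2.3) for x,y in L]
P=ray(W,f([(125,31),(238,38),(236,367),(135,364)]),21); print([inbox(p).round(1) for p in P],inbox(P.mean(0)).round(1))
P=ray(W,f([(119,420),(252,412)]),21); print([inbox(p).round(1) for p in P])
E
```

```text
[array([-14.9, 139.7,  21. ]), array([ 16.1, 139.9,  21. ]), array([16.3, 50.3, 21. ]), array([-14.9,  52.4,  21. ])] [ 0.6 95.6 21. ]
[array([-20.3,  35.8,  21. ]), array([21.6, 35.9, 21. ])]
```

Emit:
{"api": "step_arm", "payload": {
  "moves": [-0.1,-0.1,0.7,0,0,0,1,-0.1,-0.1,0.7,0,0,0,1,-0.1,-0.1,0.6,0,0,0,1,0,0,0,0,0,0,1]
}}

```text
time: 37.37
tool_pos: [601.4, -46.8, 68.0]
tcp_rot: [2.855, -0.001, 1.68]
contact_force: [0.0, 0.4, -0.9]
grip_width: 37.4
```

```bash
python3 - <<'E'
from h import *
togo(box(-4.9,0.7,36),Rt=Rbox(16))
print(inbox(get_obs()['tool_pos']))
E
```

```text
d world [  0.3  -1.9 -32. ] tool units [-0.1  -0.45  1.53] units in target frame [-0.1  -0.44  1.54]
turn units [ 0.11 -0.04  0.1 ]
now [601.4 -46.8  68. ] [ 1.636e+02 -1.000e-01  9.620e+01] t 37.37 w 37.4 F [ 0.   0.4 -0.9]
[-4.98422388  2.63390544 67.95883938]
```

Emit:
{"api": "step_arm", "payload": {
  "moves": [-0.1,-0.15,0.4,0.1,0,0.1,1,-0.05,-0.15,0.4,0,0,0,1,0,-0.15,0.4,0,0,0,1,0,0,0,0,0,0,1]
}}

```text
time: 37.7
tool_pos: [600.6, -49.7, 44.6]
tcp_rot: [2.857, -0.002, 1.673]
contact_force: [0.7, 0.5, -1.5]
grip_width: 37.4
```

```bash
python3 - <<'E'
from h import *
togo(box(-4.9,0.7,35),Rt=Rbox(16))
print(inbox(get_obs()['tool_pos']))
E
```

```text
d world [ 1.   1.  -9.6] tool units [ 0.04 -0.08  0.48] units in target frame [ 0.04 -0.08  0.48]
turn units [ 0.07 -0.03  0.01]
now [600.6 -49.7  44.6] [ 1.637e+02 -1.000e-01  9.590e+01] t 37.7 w 37.4 F [ 0.7  0.5 -1.5]
[-6.02623595 -0.14244762 44.57342097]
```

Emit:
{"api": "step_arm", "payload": {
  "moves": [0.05,-0.05,0.25,0,0,0,1,0,0,0.2,0,0,0,1,0,0,0,0,0,0,1]
}}

```text
time: 37.95
tool_pos: [602.3, -48.4, 35.2]
tcp_rot: [2.857, -0.001, 1.673]
contact_force: [0.1, -1.0, -0.9]
grip_width: 37.1
```

```bash
python3 - <<'E'
from h import *
togo(box(-4.9,0.7,35),Rt=Rbox(16))
print(inbox(get_obs()['tool_pos']))
E
```

```text
d world [-0.6 -0.3 -0.2] tool units [-0.01 -0.03  0.  ] units in target frame [-0.01 -0.03  0.  ]
turn units [ 0.08 -0.02  0.01]
now [602.3 -48.4  35.2] [ 1.637e+02 -1.000e-01  9.580e+01] t 37.95 w 37.1 F [ 0.1 -1.  -0.9]
[-4.23715279  0.96479    35.21930051]
```

Emit:
{"api": "step_arm", "payload": {
  "moves": [0,-0.03,0,0,0,0,1,0,0,0,0,0,0,0,0,0,0,0,0,0,0,0,0,0,0,0,0,0,0,0,-0.2,0,0,0,0,0,0,-0.4,0,0,0,0,0,0,-0.7,0,0,0,0,0,0,-1,0,0,0,0]
}}

```text
time: 38.62
tool_pos: [587.6, -49.5, 79.2]
tcp_rot: [2.86, -0.003, 1.673]
contact_force: [0.2, -0.3, 0.5]
grip_width: 45.9
```

Emit:
{"api": "step_arm", "payload": {
  "moves": [0,0,-1,0,0,0,-0.5,-0.5,0,-1,0,0,0,-1,-0.5,0,-1,0,0,0,-1,-0.5,0,-1,0.5,0,0,-1,0,0,-1,0.5,0,0,-1,0,0,-0.5,0.5,0,0,-1,0,0,0,0,0,0,-1]
}}

```text
time: 39.2
tool_pos: [558.3, -84.8, 199.9]
tcp_rot: [2.962, 0.003, 1.672]
contact_force: [0.9, -0.8, -0.5]
grip_width: 87.8
```

```bash
python3 - <<'E'
from h import *
togo()
o,im=snap('wrist','w33.png');np.save('w33.npy',np.r_[o['tool_pos'],o['tcp_rot']])
crop(im,180,40,400,300,2.3,'w33c.png')
E
```

```text
now [558.3 -84.8 199.9] [169.7   0.2  95.8] t 39.2 w 87.8 F [ 0.9 -0.8 -0.5]
```

View pics/w33c.png

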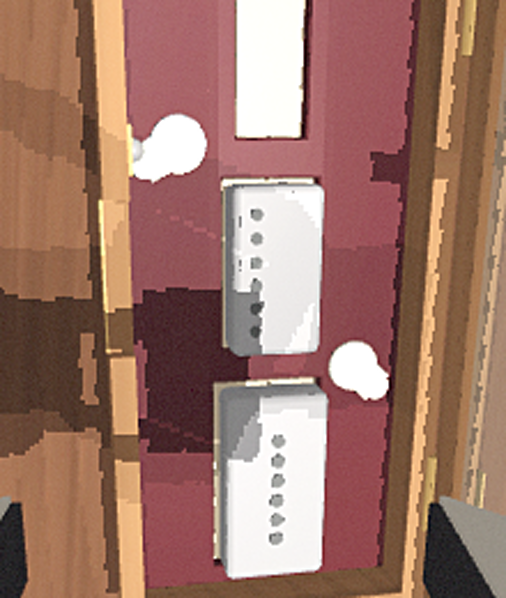

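Emit:
{"api": "step_arm", "payload": {
  "moves": [1,-0.2,0,0.4,0,-0.3,-1,1,-0.2,0,0.4,0,-0.3,-1,1,-0.2,0,0.4,0,-0.3,-1,1,-0.1,0,0.4,0,-0.3,-1,1,0,0,0.4,0,-0.3,-1,1,0,0,0.4,0,-0.3,-1,1,0,0,0.2,0,-0.3,-1,1,0.1,0,0,0,-0.3,-1]
}}

```text
time: 39.92
tool_pos: [511.7, 75.6, 188.3]
tcp_rot: [-3.128, 0.01, 1.842]
contact_force: [0.8, -0.2, -0.2]
grip_width: 91.8
```

Emit:
{"api": "step_arm", "payload": {
  "moves": [1,0.2,0,0,0,-0.3,-1,1,0.2,0,0,0,-0.3,-1,1,0.2,0,0,0,-0.3,-1,1,0.2,0,0,0,-0.3,-1,1,0.2,0,0,0,-0.2,-1,1,0.2,0,0,0,0,-1,1,0.2,0,0,0,0,-1,0,0,0,0,0,0,-1]
}}

```text
time: 40.58
tool_pos: [482.9, 227.8, 177.0]
tcp_rot: [-3.119, 0.0, 1.952]
contact_force: [-0.7, 0.4, 0.1]
grip_width: 91.8
```

```bash
python3 - <<'E'
from h import *
togo((555,322,60),yaw=111.4)
o,im=snap('wrist','w34.png');np.save('w34.npy',np.r_[o['tool_pos'],o['tcp_rot']])
o,im=snap('side','side34.png');crop(im,280,140,420,260,5,'side34c.png')
E
```

```text
d world [  72.1   94.2 -117. ] tool units [3.03 5.23 5.73] units in target frame [3.07 5.08 5.85]
turn units [-0.32  0.    0.11]
now [482.9 227.8 177. ] [-178.7    0.   111.9] t 40.58 w 91.8 F [-0.7  0.4  0.1]
```

View pics/w34.png

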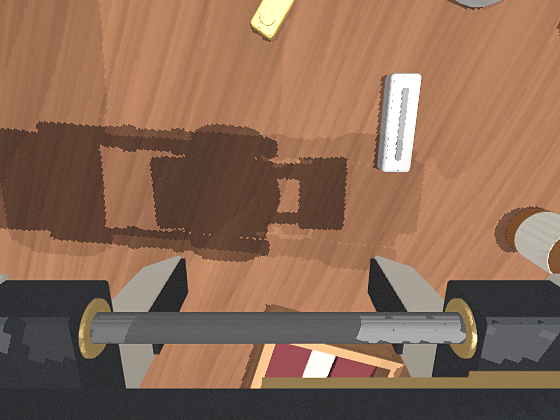

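View pics/side34c.png

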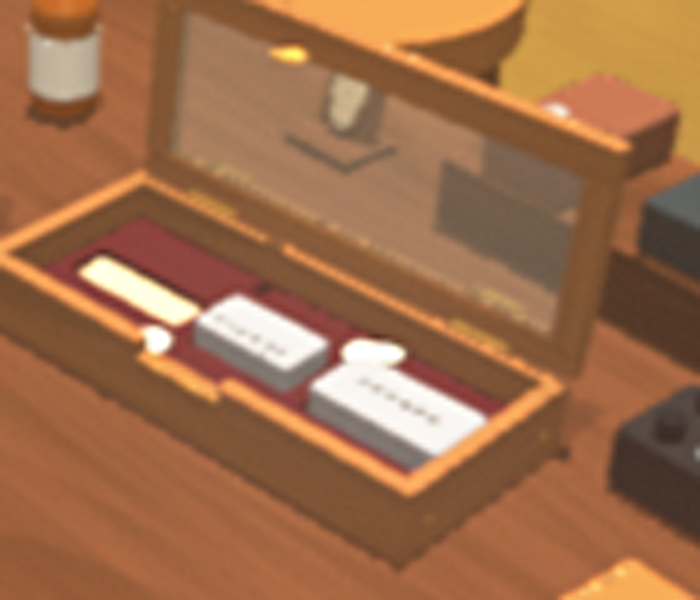

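```bash
python3 - <<'E'
from h import *
W=wc('w34.npy');im=rd('w34.png');crop(im,370,60,440,180,5,'w34c.png')
for lo in (140,190,225): cover(im,W,(370,65,430,180),lo=lo)
print(ray(W,[(520,225)],10))
E
```

```text
ctr [553.  323.5] size [29.3 83.2] cover yaw (y axis along long side) 21.4 px box [380  73] [421 172]
ctr [555.  324.3] size [25.  81.7] cover yaw (y axis along long side) 21.4 px box [382  74] [421 171]
ctr [555.3 324.4] size [24.3 81.7] cover yaw (y axis along long side) 21.5 px box [384  74] [420 171]
[[711.23508714 283.69197042  10.        ]]
```

View pics/w34c.png

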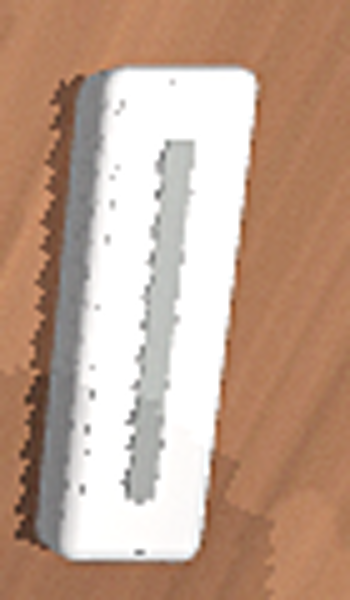

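Emit:
{"api": "step_arm", "payload": {
  "moves": [0.6,0.9,0.8,-0.3,0,0.1,-1,0.6,0.9,0.8,0,0,0,-1,0.6,0.9,0.8,0,0,0,-1,0.6,0.9,0.8,0,0,0,-1,0.6,0.9,0.8,0,0,0,-1,0.2,0.6,0.8,0,0,0,-1,0,0,0,0,0,0,-1]
}}

```text
time: 41.27
tool_pos: [559.3, 316.9, 75.0]
tcp_rot: [3.141, 0.003, 1.937]
contact_force: [-1.4, -0.5, -0.3]
grip_width: 92.1
```

```bash
python3 - <<'E'
from h import *
togo((555.1,324.3,15),yaw=111.4)
E
```

```text
d world [ -4.2   7.4 -60. ] tool units [ 0.43 -0.06  3.  ] units in target frame [ 0.42 -0.06  3.  ]
turn units [ 0.01  0.05 -0.1 ]
now [559.3 316.9  75. ] [180.    0.2 111. ] t 41.27 w 92.1 F [-1.4 -0.5 -0.3]
```

Emit:
{"api": "step_arm", "payload": {
  "moves": [0.2,0,0.8,0,0,-0.1,-0.5,0.2,0,0.8,0,0,0,-0.3,0,0,0.7,0,0,0,-0.2,0,0,0.3,0,0,0,-0.2,0,0,0.2,0,0,0,-0.2,0,0,0,0,0,0,-0.2]
}}

```text
time: 41.77
tool_pos: [557.1, 317.1, 17.9]
tcp_rot: [-3.141, 0.004, 1.94]
contact_force: [-0.3, -0.4, 0.5]
grip_width: 57.6
```

```bash
python3 - <<'E'
from h import *
togo((555.1,324.3,15),yaw=111.4)
snap('wrist','w35.png')
E
```

```text
d world [-2.   7.2 -2.9] tool units [0.38 0.04 0.14] units in target frame [0.37 0.04 0.15]
turn units [-0.01  0.06 -0.06]
now [557.1 317.1  17.9] [-179.9    0.2  111.1] t 41.77 w 57.6 F [-0.3 -0.4  0.5]
```

View pics/w35.png

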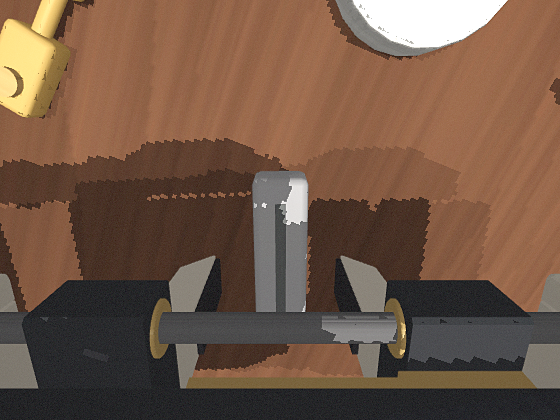

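Emit:
{"api": "step_arm", "payload": {
  "moves": [0.3,0.05,0.1,0,0,0,-0.2,0.15,0,0.1,0,0,0,-0.2,0,0,0,0,0,0,-0.2]
}}

```text
time: 42.07
tool_pos: [556.7, 326.4, 17.2]
tcp_rot: [3.137, 0.004, 1.938]
contact_force: [0.9, -0.3, 0.3]
grip_width: 55.1
```

```bash
python3 - <<'E'
from h import *
togo((555.1,324.3,15),yaw=111.4)
E
```

```text
d world [-1.6 -2.1 -2.2] tool units [-0.07 -0.11  0.11] units in target frame [-0.07 -0.11  0.11]
turn units [ 0.07  0.05 -0.09]
now [556.7 326.4  17.2] [179.7   0.2 111.1] t 42.07 w 55.1 F [ 0.9 -0.3  0.3]
```

Emit:
{"api": "step_arm", "payload": {
  "moves": [-0.05,-0.1,0.12,0.05,0,-0.1,-0.2,0,0,0,0,0,0,0.5,0,0,0,0,0,0,1,0,0,0,0,0,0,1,0,0,0,0,0,0,1,0,0,0,0,0,0,1,0,0,0,0,0,0,1,0,0,0,0,0,0,1]
}}

```text
time: 42.73
tool_pos: [555.5, 325.7, 16.1]
tcp_rot: [3.138, 0.004, 1.947]
contact_force: [1.2, 0.9, -0.2]
grip_width: 25.4
```

```bash
python3 - <<'E'
from h import *
togo((555.1,324.3,15),yaw=111.4)
E
```

```text
d world [-0.4 -1.4 -1.1] tool units [-0.06 -0.04  0.05] units in target frame [-0.06 -0.04  0.05]
turn units [0.05 0.05 0.04]
now [555.5 325.7  16.1] [179.8   0.2 111.6] t 42.73 w 25.4 F [ 1.2  0.9 -0.2]
```

Emit:
{"api": "step_arm", "payload": {
  "moves": [0,0,-0.5,0,0,0,1,0,0,-1,0,0,0.5,1,0,0,-1,0,0,0.8,1,0,0,-1,0,0,0.8,1,0,0,-1,-0.3,0,0.8,1,0,0,-1,-0.5,0,0.8,1,0,0,-1,-0.5,0,0.2,1,0,0,0,-0.5,0,0,1]
}}

```text
time: 43.4
tool_pos: [554.1, 324.8, 154.2]
tcp_rot: [3.01, -0.001, 1.66]
contact_force: [0.4, 1.2, -0.0]
grip_width: 25.7
```

```bash
python3 - <<'E'
from h import *
togo(box(-40,96.8,150),Rt=Rbox(16))
print(inbox(get_obs()['tool_pos']))
E
```

```text
d world [   2.9 -281.4   -4.2] tool units [-14.03  -1.12   0.05] units in target frame [-14.01  -1.29  -0.15]
turn units [-2.12  0.02 -0.18]
now [554.1 324.8 154.2] [ 1.725e+02 -1.000e-01  9.510e+01] t 43.4 w 25.7 F [ 0.4  1.2 -0. ]
[-14.45386958 377.08096941 154.17868238]
```

Emit:
{"api": "step_arm", "payload": {
  "moves": [-1,-0.2,0,-0.4,0,0,1,-1,-0.2,0,-0.4,0,0,1,-1,-0.2,0,-0.4,0,0,1,-1,-0.2,0,-0.3,0,0,1,-1,-0.1,0,-0.3,0,0,1,-1,-0.1,0,-0.3,0,0,1,-1,0,0,0,0,0,1,-1,0,0,0,0,0,1]
}}

```text
time: 44.07
tool_pos: [547.0, 162.2, 159.4]
tcp_rot: [2.844, -0.004, 1.667]
contact_force: [0.8, 0.3, -0.5]
grip_width: 25.5
```

Emit:
{"api": "step_arm", "payload": {
  "moves": [-1,0,0,0,0,0,1,-1,0,0,0,0,0,1,-1,0,0,0,0,0,1,-1,0,0,0,0,0,1,-1,0,0,0,0,0,1,0,0,0,0,0,0,1]
}}

```text
time: 44.57
tool_pos: [556.4, 54.8, 164.2]
tcp_rot: [2.839, -0.003, 1.665]
contact_force: [0.4, 0.0, 0.3]
grip_width: 25.4
```

```bash
python3 - <<'E'
from h import *
togo(box(-6,96.8,100),Rt=Rbox(16))
print(inbox(get_obs()['tool_pos']))
o,im=snap('wrist','w36.png');np.save('w36.npy',np.r_[o['tool_pos'],o['tcp_rot']])
E
```

```text
d world [ 34.4  -8.  -64.2] tool units [-0.57  0.64  3.56] units in target frame [-0.57  0.72  3.55]
turn units [ 0.33 -0.01 -0.11]
now [556.4  54.8 164.2] [162.7  -0.2  95.4] t 44.57 w 25.4 F [0.4 0.  0.3]
[-39.42949277 108.28172008 164.19799725]
```

View pics/w36.png

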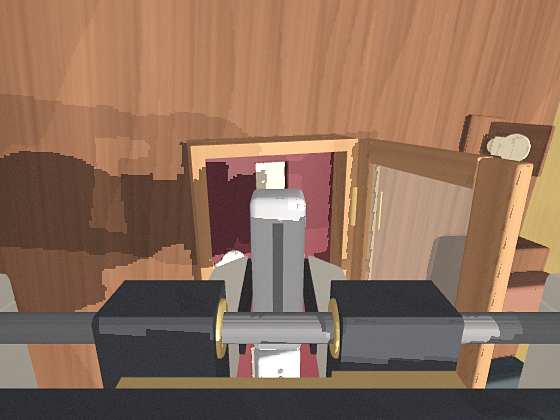

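Emit:
{"api": "step_arm", "payload": {
  "moves": [-0.15,0.15,0.8,0.2,0,-0.1,1,-0.15,0.15,0.8,0.1,0,0,1,-0.15,0.1,0.8,0,0,0,1,-0.1,0.1,0.8,0,0,0,1,0,0,0,0,0,0,1]
}}

```text
time: 45.03
tool_pos: [586.5, 51.1, 107.9]
tcp_rot: [2.856, -0.002, 1.672]
contact_force: [-1.4, 0.1, -0.3]
grip_width: 25.7
```

```bash
python3 - <<'E'
from h import *
togo(box(-4.8,96.8,60),Rt=Rbox(16))
print(inbox(get_obs()['tool_pos']))
o,im=snap('wrist','w37.png');np.save('w37.npy',np.r_[o['tool_pos'],o['tcp_rot']])
o,im=snap('side','side37.png');crop(im,240,70,440,270,3.5,'side37c.png')
E
```

```text
d world [  5.5  -4.2 -47.9] tool units [-0.24 -0.43  2.37] units in target frame [-0.24 -0.42  2.37]
turn units [ 0.09 -0.03 -0.01]
now [586.5  51.1 107.9] [ 1.636e+02 -1.000e-01  9.580e+01] t 45.03 w 25.7 F [-1.4  0.1 -0.3]
[ -9.84205334 101.52663717 107.85532317]
```

View pics/w37.png

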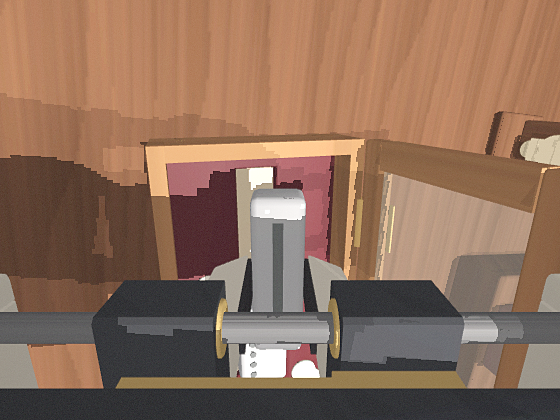

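View pics/side37c.png

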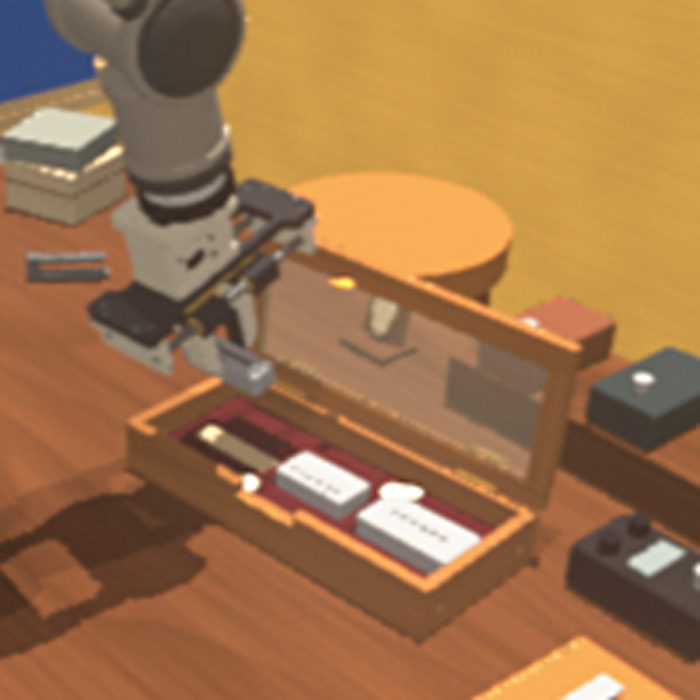

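```bash
python3 - <<'E'
from h import *
W=wc('w37.npy');crop(rd('w37.png'),220,150,330,250,6,'w37c.png')
print([inbox(p).round(1) for p in ray(W,[(237.5,168),(275,166)],21)],[inbox(p).round(1) for p in ray(W,[(147,146),(365,139)],46)])
E
```

```text
[array([-13. , 139.5,  21. ]), array([ 14.2, 139.5,  21. ])] [array([-69.1, 159.5,  46. ]), array([ 70.7, 159.3,  46. ])]
```

View pics/w37c.png

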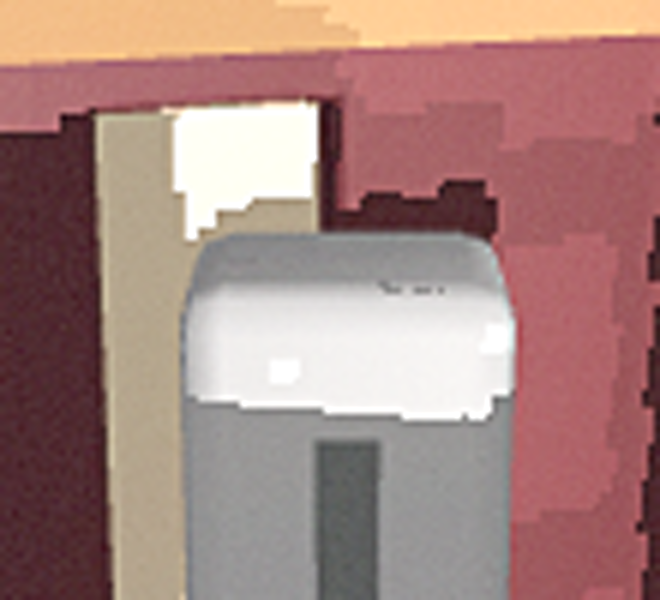

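Emit:
{"api": "step_arm", "payload": {
  "moves": [-0.1,-0.15,0.8,0.1,0,0,1,-0.1,-0.15,0.8,0,0,0,1,0,-0.1,0.6,0,0,0,1,0,0,0,0,0,0,1]
}}

```text
time: 45.47
tool_pos: [593.5, 50.4, 70.7]
tcp_rot: [2.852, -0.001, 1.675]
contact_force: [-0.1, -0.2, -1.0]
grip_width: 25.2
```

```bash
python3 - <<'E'
from h import *
togo(box(-4.8,97,35),Rt=Rbox(16))
print(inbox(get_obs()['tool_pos']))
E
```

```text
d world [ -1.5  -3.3 -35.7] tool units [-0.16 -0.6   1.69] units in target frame [-0.16 -0.58  1.69]
turn units [ 0.15 -0.02  0.04]
now [593.5  50.4  70.7] [163.4  -0.   96. ] t 45.47 w 25.2 F [-0.1 -0.2 -1. ]
[ -2.95787311 100.14571783  70.73385469]
```

Emit:
{"api": "step_arm", "payload": {
  "moves": [-0.1,-0.2,0.4,0.1,0,0,1,-0.1,-0.2,0.4,0,0,0,1,-0.1,-0.15,0.4,0,0,0,1,0,0,0,0,0,0,1]
}}

```text
time: 45.8
tool_pos: [591.2, 44.8, 46.9]
tcp_rot: [2.854, 0.0, 1.677]
contact_force: [0.5, -0.3, -0.8]
grip_width: 25.1
```

```bash
python3 - <<'E'
from h import *
togo(box(-4.8,97,34),Rt=Rbox(16))
print(inbox(get_obs()['tool_pos']))
E
```

```text
d world [  0.8   2.3 -12.9] tool units [ 0.11 -0.13  0.63] units in target frame [ 0.11 -0.13  0.63]
turn units [ 0.12 -0.02  0.07]
now [591.2  44.8  46.9] [163.5   0.   96.1] t 45.8 w 25.1 F [ 0.5 -0.3 -0.8]
[-5.85173731 94.78476552 46.85313404]
```

Emit:
{"api": "step_arm", "payload": {
  "moves": [0.1,-0.05,0.3,0.1,0,0.05,1,0.05,-0.05,0.2,0,0,0,1,0,0,0,0,0,0,1]
}}

```text
time: 46.05
tool_pos: [592.0, 47.8, 36.2]
tcp_rot: [2.861, -0.001, 1.672]
contact_force: [0.2, 0.5, -0.7]
grip_width: 25.5
```

```bash
python3 - <<'E'
from h import *
togo(box(-4.8,97,34),Rt=Rbox(16))
print(inbox(get_obs()['tool_pos']))
E
```

```text
d world [-0.  -0.7 -2.2] tool units [-0.03 -0.03  0.11] units in target frame [-0.03 -0.03  0.11]
turn units [ 0.02 -0.01  0.  ]
now [592.   47.8  36.2] [ 1.639e+02 -1.000e-01  9.580e+01] t 46.05 w 25.5 F [ 0.2  0.5 -0.7]
[-4.72938219 97.65003589 36.23240504]
```

Emit:
{"api": "step_arm", "payload": {
  "moves": [-0.03,-0.03,0.12,0,0,0,1,0,0,0,0,0,0,1]
}}

```text
time: 46.22
tool_pos: [592.4, 47.4, 33.5]
tcp_rot: [2.861, -0.001, 1.673]
contact_force: [-0.0, 0.1, -0.6]
grip_width: 25.2
```

```bash
python3 - <<'E'
from h import *
togo(box(-4.8,97,34),Rt=Rbox(16))
print(inbox(get_obs()['tool_pos']))
E
```

```text
d world [-0.4 -0.3  0.5] tool units [-0.01 -0.01 -0.03] units in target frame [-0.01 -0.01 -0.03]
turn units [ 0.02 -0.01  0.01]
now [592.4  47.4  33.5] [163.9  -0.   95.8] t 46.22 w 25.2 F [-0.   0.1 -0.6]
[-4.34842809 97.23694628 33.50538771]
```

Emit:
{"api": "step_arm", "payload": {
  "moves": [0,0,0,0,0,0,0.4,0,0,0,0,0,0,0.2,0,0,0,0,0,0,0.2,0,0,0,0,0,0,0.2,0,0,-0.2,0,0,0,0.2,0,0,-0.4,0,0,0,0.2,0,0,-0.7,0,0,0,0.2,0,0,-1,0,0,0,0.2]
}}

```text
time: 46.88
tool_pos: [578.2, 46.0, 77.6]
tcp_rot: [2.865, -0.002, 1.673]
contact_force: [0.3, 0.3, 0.1]
grip_width: 36.8
```

Emit:
{"api": "step_arm", "payload": {
  "moves": [0,0,-1,0,0,0,0.2,-0.5,0,-1,0,0,0,0.2,-0.8,0,-1,0,0,0,1,-0.8,0,-1,0.5,0,0,1,-0.8,0,-1,0.5,0,0,1,-0.5,0,-0.5,0.5,0,0,1,0,0,0,0.5,0,0,1]
}}

```text
time: 47.47
tool_pos: [552.2, -27.0, 198.1]
tcp_rot: [3.003, 0.002, 1.674]
contact_force: [0.8, -0.8, -0.2]
grip_width: 8.2
```

```bash
python3 - <<'E'
from h import *
togo()
o,im=snap('wrist','w38.png');np.save('w38.npy',np.r_[o['tool_pos'],o['tcp_rot']])
E
```

```text
now [552.2 -27.  198.1] [1.72e+02 1.00e-01 9.59e+01] t 47.47 w 8.2 F [ 0.8 -0.8 -0.2]
```

View pics/w38.png

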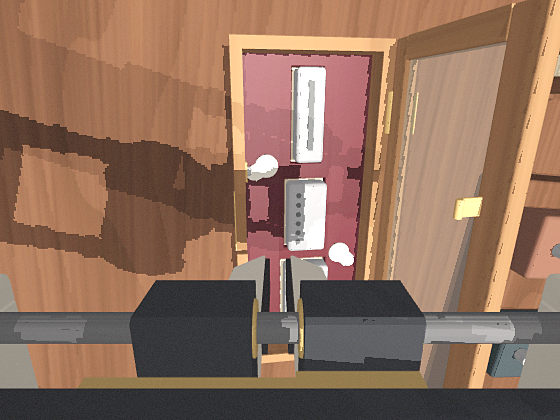

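Emit:
{"api": "step_arm", "payload": {
  "moves": [0,0,0,0.5,0,1,1,0,0,0,0.5,0,1,1,0,0,0,0.5,0,1,1,0,0,0,0.5,0,1,1,0,0,0,0,0,1,1,0,0,0,0,0,1,1,0,0,0,0,0,1,1,0,0,0,0,0,1,1]
}}

```text
time: 48.18
tool_pos: [550.5, -24.6, 199.8]
tcp_rot: [-3.129, -0.015, 1.094]
contact_force: [-0.1, 0.8, 0.4]
grip_width: 0.4
```

Emit:
{"api": "step_arm", "payload": {
  "moves": [0,0,0,0,0,1,1,0,0,0,0,0,1,1,0,0,0,0,0,1,1,0,0,0,0,0,1,1,0,0,0,0,0,1,1,0,0,0,0,0,1,1,0,0,0,0,0,1,1,0,0,0,0,0,1,1]
}}

```text
time: 48.85
tool_pos: [546.6, -21.2, 199.7]
tcp_rot: [-3.122, -0.009, 0.509]
contact_force: [-0.4, 0.6, 0.7]
grip_width: 0.3
```

Emit:
{"api": "step_arm", "payload": {
  "moves": [0,0,0,0,0,1,1,0,0,0,0,0,1,1,0,0,0,0,0,1,1,0,0,0,0,0,1,1,0,0,0,0,0,0.7,1,0,0,0,0,0,0,1]
}}

```text
time: 49.35
tool_pos: [543.7, -18.7, 199.7]
tcp_rot: [-3.119, -0.003, 0.164]
contact_force: [-0.3, -0.2, -0.6]
grip_width: 0.3
```

```bash
python3 - <<'E'
from h import *
togo(box(-45,-50,190),yaw=5.8)
o,im=snap('wrist','w39.png');np.save('w39.npy',np.r_[o['tool_pos'],o['tcp_rot']])
print(inbox(o['tool_pos']))
E
```

```text
d world [ 23.2 -84.5  -9.7] tool units [0.46 4.37 0.39] units in target frame [0.73 4.32 0.49]
turn units [-0.33 -0.03  0.89]
now [543.7 -18.7 199.7] [-178.7   -0.2    9.4] t 49.35 w 0.3 F [-0.3 -0.2 -0.6]
[-59.56424593  36.36542827 199.74640043]
```

View pics/w39.png

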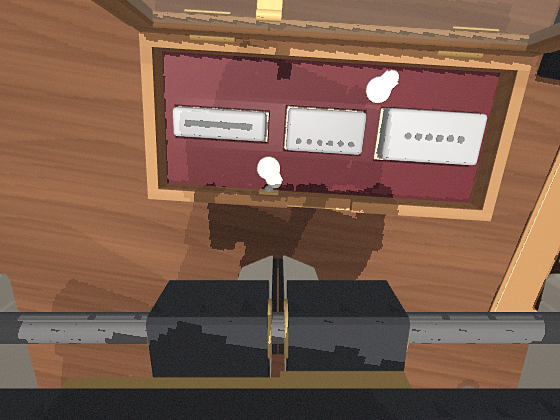

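```bash
python3 - <<'E'
from h import *
W=wc('w39.npy');im=rd('w39.png');crop(im,150,40,520,210,2.1,'w39c.png')
for n,roi in dict(single=(168,98,272,148),hum=(282,100,368,160),soap=(378,98,492,170)).items():
    c,y,m=cover(im,W,roi,z=36,lo=190); print(n,inbox(np.r_[c,36]).round(1),round(float(y)-5.8,1))
E
```

```text
ctr [597.9  45.3] size [24.3 85.4] cover yaw (y axis along long side) 6.1 px box [173 108] [268 140]
single [ 0.9 94.6 36. ] 0.3
ctr [607.4 -48.5] size [36.8 70.2] cover yaw (y axis along long side) 5.6 px box [285 107] [365 153]
hum [ 0.8  0.3 36. ] -0.2
ctr [ 617.8 -144.1] size [44.7 89.6] cover yaw (y axis along long side) 6.0 px box [378 109] [486 164]
soap [  1.6 -95.9  36. ] 0.2
```

View pics/w39c.png

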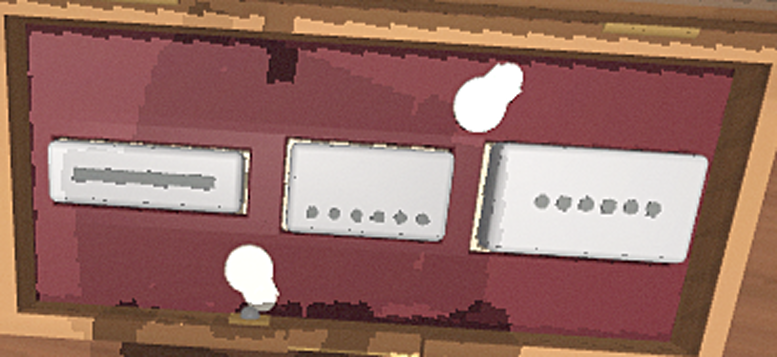

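```bash
python3 - <<'E'
from h import *
togo(box(-5,-125,70),yaw=5.8,tilt=16)
E
```

```text
d world [  70.7 -155.  -129.7] tool units [2.18 8.38 6.3 ] units in target frame [0.84 8.07 6.99]
turn units [-0.46  3.97  0.88]
now [543.6 -18.7 199.7] [-178.7   -0.2    9.5] t 49.4 w 0.3 F [ 0.5 -0.1  0.2]
```

Emit:
{"api": "step_arm", "payload": {
  "moves": [0.2,1,0,-0.1,0.5,0.2,1,0.2,1,0,-0.1,0.5,0.2,1,0.2,1,0,-0.1,0.5,0.2,1,0.2,1,0,-0.1,0.5,0.2,1,0.1,1,0.5,0,0.5,0.1,1,0.1,1,0.7,0,0.5,0,1,0,1,0.7,0,0.5,0,1,0,1,0.7,0,0.5,0,1]
}}

```text
time: 50.07
tool_pos: [598.4, -174.3, 153.2]
tcp_rot: [3.133, -0.303, 0.125]
contact_force: [-0.5, 0.1, -0.4]
grip_width: 0.3
```

```bash
python3 - <<'E'
from h import *
togo(box(-3,-125,50),yaw=5.8,tilt=16)
print(inbox(get_obs()['tool_pos']))
E
```

```text
d world [  17.9    0.8 -103.2] tool units [-0.69  0.03  5.19] units in target frame [-0.56  0.05  5.21]
turn units [ 0.03 -0.34  0.33]
now [ 598.4 -174.3  153.2] [179.5 -17.3   7.2] t 50.07 w 0.3 F [-0.5  0.1 -0.4]
[ -20.85593759 -123.9665      153.17598165]
```

Emit:
{"api": "step_arm", "payload": {
  "moves": [-0.2,0,1,0,-0.1,0.1,1,-0.2,0,1,0,-0.1,0.1,1,-0.2,0,1,0,-0.1,0.1,1,0,0,0.8,0,0,0,1,0,0,0.7,0,0,0,1,0,0,0,0,0,0,1]
}}

```text
time: 50.57
tool_pos: [610.6, -178.4, 57.4]
tcp_rot: [3.136, -0.281, 0.107]
contact_force: [-1.3, 0.1, -0.3]
grip_width: 0.4
```

```bash
python3 - <<'E'
from h import *
togo(box(-1,-125,37),yaw=5.8,tilt=16)
print(inbox(get_obs()['tool_pos']))
E
```

```text
d world [  7.7   5.  -20.4] tool units [ 0.11 -0.22  1.09] units in target frame [ 0.11 -0.21  1.09]
turn units [ 0.06 -0.03  0.08]
now [ 610.6 -178.4   57.4] [179.7 -16.1   6.1] t 50.57 w 0.4 F [-1.3  0.1 -0.3]
[  -9.14976629 -129.22999243   57.3804031 ]
```

Emit:
{"api": "step_arm", "payload": {
  "moves": [0.1,-0.1,0.3,0,0,0,1,0,0,0.3,0,0,0,1,0,0,0.2,0,0,0,1,0,0,0,0,0,0,1]
}}

```text
time: 50.9
tool_pos: [617.5, -175.3, 43.1]
tcp_rot: [3.134, -0.283, 0.111]
contact_force: [-1.0, -0.4, -0.0]
grip_width: 0.5
```

Emit:
{"api": "step_arm", "payload": {
  "moves": [0,0,0.1,0,0,0,1,0,0,0.1,0,0,0,1,0,0,0.1,0,0,0,1]
}}

```text
time: 51.15
tool_pos: [620.2, -175.5, 39.0]
tcp_rot: [3.132, -0.286, 0.112]
contact_force: [-0.4, 0.3, 0.6]
grip_width: 0.5
```

Emit:
{"api": "step_arm", "payload": {
  "moves": [0,0,0.15,0,0,0,1,0,0,0.15,0,0,0,1]
}}

```text
time: 51.32
tool_pos: [620.7, -175.5, 37.6]
tcp_rot: [3.132, -0.286, 0.114]
contact_force: [-24.8, 1.8, 39.7]
grip_width: 0.6
```

Emit:
{"api": "step_arm", "payload": {
  "moves": [0,0,-0.3,0,0,0,1,0,0,-0.5,0,0,0,1,0,0,-0.5,0,0,0,1]
}}

```text
time: 51.57
tool_pos: [612.4, -176.1, 64.1]
tcp_rot: [3.132, -0.285, 0.114]
contact_force: [0.1, -1.1, 0.0]
grip_width: 0.1
```

```bash
python3 - <<'E'
from h import *
togo()
o,im=snap('wrist','w40.png');np.save('w40.npy',np.r_[o['tool_pos'],o['tcp_rot']])
E
```

```text
now [ 612.4 -176.1   64.1] [179.4 -16.3   6.6] t 51.57 w 0.1 F [ 0.1 -1.1  0. ]
```

View pics/w40.png

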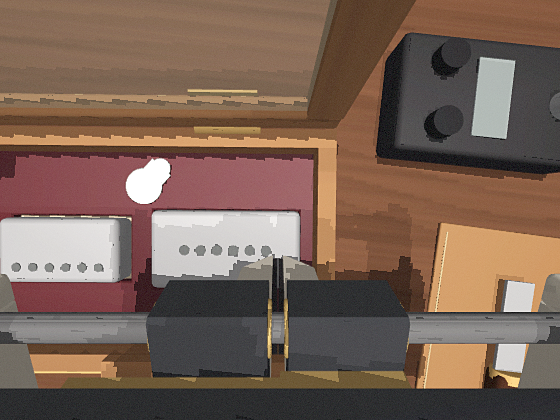

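```bash
cat >> h.py <<'E'
def push(th,r=126,y=30):
    C=np.array([70-r*np.cos(th),46+r*np.sin(th)])+12*np.array([np.sin(th),np.cos(th)])
    return box(C[0]+9.5,y,C[1])
E
python3 - <<'E'
from h import *
for t in (1.65,1.5,1.3,1.1,.9,.7,.5,.3,.15,.05,0): print(t,inbox(push(t)).round(1),push(t).round(0))
togo(box(0,30,260),yaw=5.8); togo(box(125,30,260),yaw=5.8)
E
```

```text
1.65 [101.4  30.  170.7] [704.  -9. 171.]
1.5 [ 82.6  30.  172.5] [686. -11. 173.]
1.3 [ 57.4  30.  170.6] [661. -13. 171.]
1.1 [ 33.   30.  163.7] [636. -16. 164.]
0.9 [ 10.6  30.  152.2] [614. -18. 152.]
0.7 [ -9.1  30.  136.3] [594. -20. 136.]
0.5 [-25.3  30.  116.9] [578. -22. 117.]
0.3 [-37.3  30.   94.7] [566. -23.  95.]
0.15 [-43.3  30.   76.7] [560. -23.  77.]
0.05 [-45.7  30.   64.3] [558. -24.  64.]
0 [-46.5  30.   58. ] [557. -24.  58.]
d world [ -9.5 157.6 193.8] tool units [ 3.16 -7.78 -9.26] units in target frame [ 0.32 -7.89 -9.69]
turn units [ 0.13 -4.12  0.17]
now [ 613.  -176.6   66.2] [179.3 -16.5   6.6] t 51.62 w -0.0 F [-0.1 -0.5  0.8]
d world [114.9 170.2 193.8] tool units [ 9.15 -7.71 -7.49] units in target frame [ 6.57 -7.89 -9.69]
turn units [ 0.13 -4.12  0.17]
now [ 613.  -176.6   66.2] [179.3 -16.5   6.6] t 51.62 w -0.0 F [-0.1 -0.5  0.8]
```

Emit:
{"api": "step_arm", "payload": {
  "moves": [0.2,0,-1,0,0,0,1,0.2,0,-1,0,0,0,1,0.2,0,-1,0,0,0,1,0.2,-0.5,-1,0,-0.5,0,1,0.2,-1,-1,0,-0.6,0,1,0.1,-1,-1,0,-0.6,0,1,0.1,-1,-1,0,-0.6,0,1,0,-1,-1,0,-0.6,0,1]
}}

```text
time: 52.28
tool_pos: [584.5, -88.6, 231.3]
tcp_rot: [3.131, -0.072, 0.101]
contact_force: [1.4, -0.3, -0.5]
grip_width: 0.6
```

Emit:
{"api": "step_arm", "payload": {
  "moves": [0,-1,-1,0,-0.6,0.1,1,0,-1,-1,0,-0.6,0.1,1,0,-1,-0.8,0,0,0,1,0,-1,-0.5,0,0,0,1,0,0,0,0,0,0,1]
}}

```text
time: 52.7
tool_pos: [576.4, -1.1, 305.8]
tcp_rot: [3.129, 0.008, 0.088]
contact_force: [-0.2, 0.1, -0.2]
grip_width: 0.3
```

```bash
python3 - <<'E'
from h import *
togo(box(125,30,250),yaw=5.8)
print(inbox(get_obs()['tool_pos']))
o,im=snap('wrist','w41.png');np.save('w41.npy',np.r_[o['tool_pos'],o['tcp_rot']])
E
```

```text
d world [151.5  -5.3 -55.8] tool units [7.54 0.9  2.74] units in target frame [7.51 1.03 2.79]
turn units [ 0.17  0.11 -0.18]
now [576.4  -1.1 305.8] [179.3   0.4   5.1] t 52.7 w 0.3 F [-0.2  0.1 -0.2]
[-25.17350851  50.58666959 305.7579967 ]
```

View pics/w41.png

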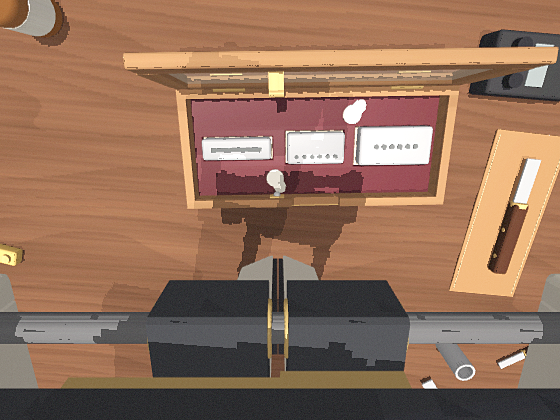

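Emit:
{"api": "step_arm", "payload": {
  "moves": [1,0.1,0.1,0,0,0,1,1,0.1,0.1,0,0,0,1,1,0.1,0.1,0,0,0,1,1,0.1,0.1,0,0,0,1,1,0.1,0.1,0,0,0,1,1,0.1,0.1,0,0,0,1,1,0.1,0.1,0,0,0,1,0.5,0,0,0,0,0,1]
}}

```text
time: 53.42
tool_pos: [729.7, -11.8, 283.3]
tcp_rot: [3.126, 0.016, 0.083]
contact_force: [0.8, 0.1, 0.3]
grip_width: 0.3
```

```bash
python3 - <<'E'
from h import *
togo(box(122,30,165),yaw=5.8)
print(inbox(get_obs()['tool_pos']))
E
```

```text
d world [  -4.8    5.1 -118.3] tool units [-0.12 -0.36  5.91] units in target frame [-0.21 -0.28  5.92]
turn units [ 0.22  0.23 -0.26]
now [729.7 -11.8 283.3] [179.1   0.9   4.8] t 53.42 w 0.3 F [0.8 0.1 0.3]
[126.23288119  24.47513072 283.31596913]
```

Emit:
{"api": "step_arm", "payload": {
  "moves": [0,0,0.9,0.1,0.1,-0.1,1,0,0,0.9,0.1,0.1,-0.1,1,0,0,0.9,0,0,0,1,0,0,0.9,0,0,0,1,0,0,0.9,0,0,0,1,0,0,0.9,0,0,0,1,0,0,0.4,0,0,0,1,0,0,0,0,0,0,1]
}}

```text
time: 54.08
tool_pos: [729.2, -24.3, 149.8]
tcp_rot: [3.141, 0.013, 0.089]
contact_force: [0.4, 0.4, 0.4]
grip_width: 0.5
```

```bash
python3 - <<'E'
from h import *
togo(box(122,30,165),yaw=5.8)
print(inbox(get_obs()['tool_pos']))
o,im=snap('side','side42.png');crop(im,240,40,440,240,3.5,'side42c.png')
E
```

```text
d world [-4.3 17.5 15.2] tool units [-0.14 -0.89 -0.76] units in target frame [-0.12 -0.89 -0.76]
turn units [ 0.01  0.19 -0.18]
now [729.2 -24.3 149.8] [179.9   0.7   5.1] t 54.08 w 0.5 F [0.4 0.4 0.4]
[124.4614297   12.11980389 149.76268372]
```

View pics/side42c.png

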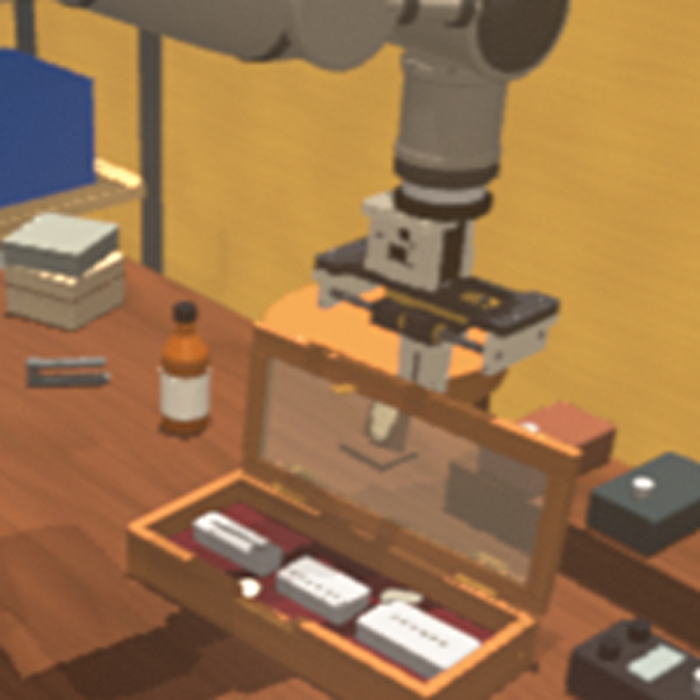

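Emit:
{"api": "step_arm", "payload": {
  "moves": [-0.3,-0.3,-0.4,0,0.1,0,1,-0.5,-0.3,-0.5,0,0.1,0,1,-0.6,0,0,0,0,0,1,-0.6,0,0,0,0,0,1,-0.6,0,0,0,0,0,1,-0.6,0,0,0,0,0,1,0,0,0,0,0,0,1]
}}

```text
time: 54.72
tool_pos: [667.9, -20.7, 176.8]
tcp_rot: [3.137, -0.019, 0.087]
contact_force: [0.3, 0.1, 0.2]
grip_width: -0.0
```

```bash
python3 - <<'E'
from h import *
togo(push(1.1),yaw=5.8)
print(inbox(get_obs()['tool_pos']))
E
```

```text
d world [-31.4   4.9 -13.1] tool units [-1.56 -0.39  0.62] units in target frame [-1.54 -0.4   0.65]
turn units [ 0.07 -0.27 -0.2 ]
now [667.9 -20.7 176.8] [179.7  -1.1   5. ] t 54.72 w -0.0 F [0.3 0.1 0.2]
[ 63.82486388  21.90132949 176.81177184]
```

Emit:
{"api": "step_arm", "payload": {
  "moves": [-0.6,0,0.25,0,-0.1,0,1,-0.6,0,0.3,0,-0.1,0,1,-0.5,0,0.3,0,0,0,1,0,0,0,0,0,0,1]
}}

```text
time: 55.05
tool_pos: [639.0, -25.0, 166.3]
tcp_rot: [3.134, -0.02, 0.087]
contact_force: [0.2, -0.1, 0.3]
grip_width: 0.8
```

```bash
python3 - <<'E'
from h import *
togo(push(.9),yaw=5.8);togo(push(.7),yaw=5.8)
print(inbox(get_obs()['tool_pos']))
o,im=snap('side','side43.png');crop(im,240,40,440,240,3.5,'side43c.png')
E
```

```text
d world [-24.9   7.  -14.1] tool units [-1.23 -0.46  0.68] units in target frame [-1.2  -0.47  0.7 ]
turn units [ 0.11 -0.29 -0.21]
now [639.  -25.  166.3] [179.6  -1.1   5. ] t 55.05 w 0.8 F [ 0.2 -0.1  0.3]
d world [-44.5   5.  -29.9] tool units [-2.23 -0.45  1.45] units in target frame [-2.19 -0.47  1.5 ]
turn units [ 0.11 -0.29 -0.21]
now [639.  -25.  166.3] [179.6  -1.1   5. ] t 55.05 w 0.8 F [ 0.2 -0.1  0.3]
[ 34.66463625  20.53773435 166.25198695]
```

View pics/side43c.png

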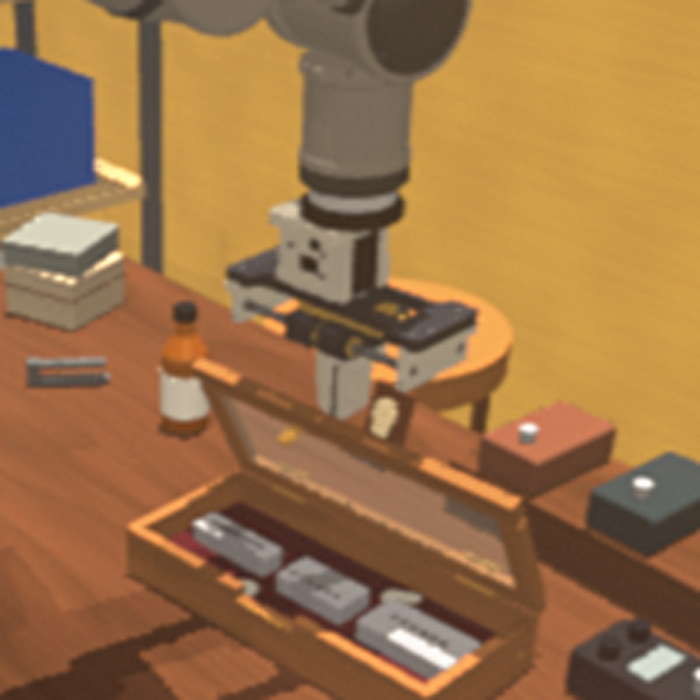

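Emit:
{"api": "step_arm", "payload": {
  "moves": [-0.5,-0.1,0.35,0,-0.1,0,1,-0.5,-0.1,0.35,0,-0.1,0,1,-0.5,0,0.35,0,0,0,1,-0.5,0,0.4,0,0,0,1,-0.4,0,0.5,0,0,0,1,-0.4,0,0.5,0,0,0,1,0,0,0,0,0,0,1]
}}

```text
time: 55.68
tool_pos: [595.9, -28.1, 124.4]
tcp_rot: [3.128, -0.029, 0.086]
contact_force: [0.0, -0.1, -0.5]
grip_width: 0.5
```

```bash
python3 - <<'E'
from h import *
togo(push(.5),yaw=5.8);togo(push(.3),yaw=5.8)
print(inbox(get_obs()['tool_pos']))
E
```

```text
d world [-17.5   6.5  -7.4] tool units [-0.85 -0.4   0.34] units in target frame [-0.84 -0.41  0.37]
turn units [ 0.19 -0.41 -0.22]
now [595.9 -28.1 124.4] [179.2  -1.7   4.9] t 55.68 w 0.5 F [ 0.  -0.1 -0.5]
d world [-29.4   5.3 -29.7] tool units [-1.49 -0.41  1.44] units in target frame [-1.44 -0.41  1.48]
turn units [ 0.19 -0.41 -0.22]
now [595.9 -28.1 124.4] [179.2  -1.7   4.9] t 55.68 w 0.5 F [ 0.  -0.1 -0.5]
[ -8.58950212  21.79264664 124.35330382]
```

Emit:
{"api": "step_arm", "payload": {
  "moves": [-0.6,-0.1,0.2,0,-0.2,-0.1,1,-0.5,-0.1,0.4,0,-0.2,-0.1,1,-0.3,-0.1,0.5,0,0,0,1,-0.2,0,0.5,0,0,0,1,0,0,0,0,0,0,1]
}}

```text
time: 56.1
tool_pos: [570.0, -26.5, 94.7]
tcp_rot: [3.125, -0.009, 0.1]
contact_force: [-0.7, -0.2, -0.1]
grip_width: 0.4
```

```bash
python3 - <<'E'
from h import *
togo(push(.15),yaw=5.8);togo(push(0.05),yaw=5.8)
print(inbox(get_obs()['tool_pos']))
o,im=snap('side','side44.png');crop(im,240,90,440,250,3.5,'side44c.png')
E
```

```text
d world [ -9.6   3.1 -18. ] tool units [-0.47 -0.22  0.89] units in target frame [-0.46 -0.2   0.9 ]
turn units [ 0.24 -0.14 -0.01]
now [570.  -26.5  94.7] [179.   -0.5   5.8] t 56.1 w 0.4 F [-0.7 -0.2 -0.1]
d world [-12.    2.8 -30.4] tool units [-0.6  -0.23  1.51] units in target frame [-0.58 -0.2   1.52]
turn units [ 0.24 -0.14 -0.01]
now [570.  -26.5  94.7] [179.   -0.5   5.8] t 56.1 w 0.4 F [-0.7 -0.2 -0.1]
[-34.1033905   25.95407846  94.67758937]
```

View pics/side44c.png

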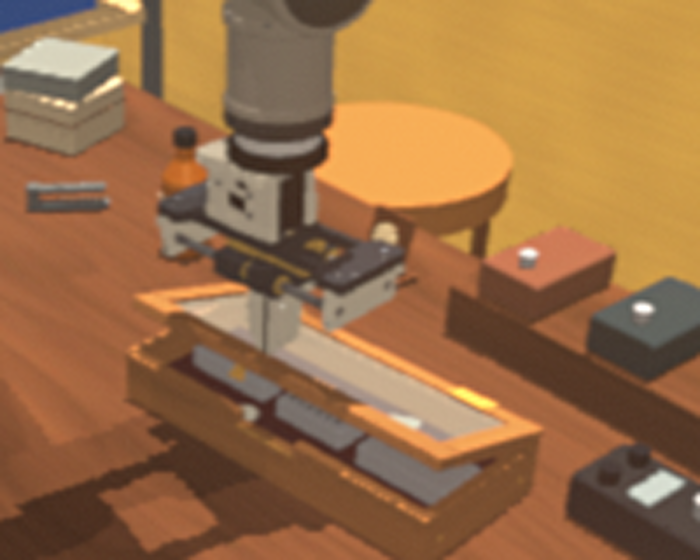

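Emit:
{"api": "step_arm", "payload": {
  "moves": [-0.5,-0.1,0.2,0.1,0,0,1,-0.5,-0.1,0.3,0.1,0,0,1,-0.1,0,0.4,0,0,0,1,0,0,0,0,0,0,1]
}}

```text
time: 56.48
tool_pos: [553.7, -25.4, 79.9]
tcp_rot: [3.137, -0.019, 0.101]
contact_force: [-0.6, -0.3, -0.5]
grip_width: 0.3
```

Emit:
{"api": "step_arm", "payload": {
  "moves": [0,0,0.2,0,0,0,1,0,0,0.2,0,0,0,1,0,0,0,0,0,0,1]
}}

```text
time: 56.73
tool_pos: [556.2, -25.7, 72.3]
tcp_rot: [3.136, -0.021, 0.101]
contact_force: [-0.5, 0.7, 0.1]
grip_width: 0.5
```

```bash
python3 - <<'E'
from h import *
togo(push(0.0),yaw=5.8)
print(inbox(get_obs()['tool_pos']))
E
```

```text
d world [  1.1   2.  -14.3] tool units [ 0.05 -0.1   0.72] units in target frame [ 0.06 -0.09  0.72]
turn units [ 0.09 -0.31 -0.  ]
now [556.2 -25.7  72.3] [179.7  -1.2   5.8] t 56.73 w 0.5 F [-0.5  0.7  0.1]
[-47.78456856  28.14988626  72.34663121]
```

Emit:
{"api": "step_arm", "payload": {
  "moves": [-0.3,0,0.15,0,-0.1,0,1,-0.1,0,0.15,0,0,0,1,0,0,0,0,0,0,1]
}}

```text
time: 56.98
tool_pos: [550.2, -26.6, 66.8]
tcp_rot: [3.135, -0.018, 0.101]
contact_force: [-0.3, 0.2, 0.1]
grip_width: 0.4
```

Emit:
{"api": "step_arm", "payload": {
  "moves": [0,0,0.15,0,0,0,1,0,0,0.1,0,0,0,1]
}}

```text
time: 57.15
tool_pos: [550.1, -26.7, 61.9]
tcp_rot: [3.134, -0.018, 0.101]
contact_force: [-0.6, -0.4, 0.8]
grip_width: 0.6
```

Emit:
{"api": "step_arm", "payload": {
  "moves": [0,0,0.1,0,0,0,1]
}}

```text
time: 57.23
tool_pos: [549.9, -26.8, 59.6]
tcp_rot: [3.134, -0.018, 0.101]
contact_force: [-0.5, -0.6, -0.0]
grip_width: 0.4
```

Emit:
{"api": "step_arm", "payload": {
  "moves": [0,0,0.1,0,0,0,1]
}}

```text
time: 57.32
tool_pos: [549.9, -26.8, 57.8]
tcp_rot: [3.134, -0.018, 0.101]
contact_force: [-7.9, 1.9, 29.8]
grip_width: 0.5
```

Emit:
{"api": "step_arm", "payload": {
  "moves": [0,0,0,0,0,0,1]
}}

```text
time: 57.4
tool_pos: [549.8, -26.8, 58.3]
tcp_rot: [3.134, -0.018, 0.101]
contact_force: [-1.5, 1.3, 4.3]
grip_width: 0.5
```

Emit:
{"api": "step_arm", "payload": {
  "moves": [0,0,-0.2,0,0,0,1,0,0,-0.5,0,0,0,1,0,0,-1,0,0,0,1,0,0,-1,0,0,0,1,-0.5,0,-1,0,0,0,1,-0.5,0,-1,0,0,0,1,-0.5,0,-1,0,0,0,1,-0.5,0,-1,0,0,0,1]
}}

```text
time: 58.07
tool_pos: [504.9, -29.8, 194.9]
tcp_rot: [3.137, -0.009, 0.102]
contact_force: [-0.1, 0.1, -0.6]
grip_width: 0.6
```

Emit:
{"api": "step_arm", "payload": {
  "moves": [-1,0,-0.5,0,0,0,1,-1,0,-0.5,0,0,0,1,-1,0,-0.5,0,0,0,1,-1,0,0,0,0,0,1,0,0,0,0,0,0,1]
}}

```text
time: 58.48
tool_pos: [422.4, -38.3, 232.7]
tcp_rot: [3.133, -0.019, 0.102]
contact_force: [0.1, 0.3, -0.6]
grip_width: 0.4
```

```bash
python3 - <<'E'
from h import *
togo()
o,im=snap('side','side45.png');crop(im,240,130,420,260,4.2,'side45c.png')
o,im=snap('wrist','w45.png');np.save('w45.npy',np.r_[o['tool_pos'],o['tcp_rot']])
o,im=snap('scene','scene45.png');crop(im,140,130,330,290,4,'scene45c.png')
E
```

```text
now [422.4 -38.3 232.7] [179.5  -1.1   5.9] t 58.48 w 0.4 F [ 0.1  0.3 -0.6]
```

View pics/side45c.png

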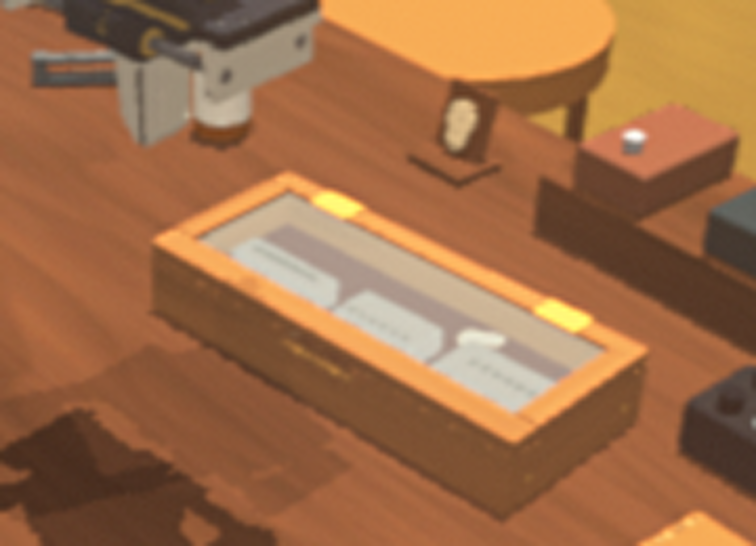

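View pics/w45.png

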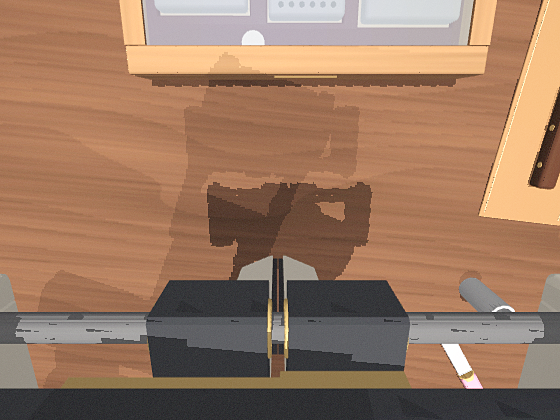

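View pics/scene45c.png

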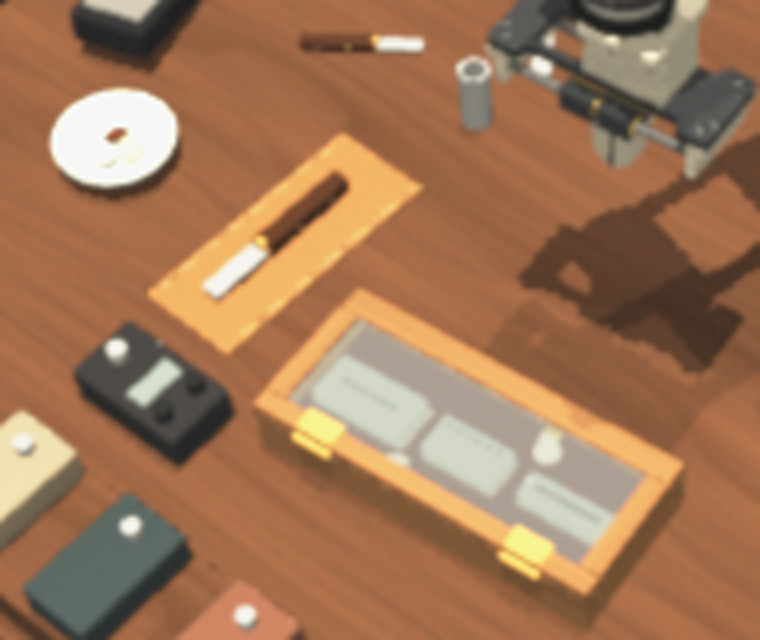

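```bash
python3 - <<'E'
from h import *
print(close_job())
E
```

```text
the job is handed in; nothing more can be done
None
```

I levered the lid open through the notch with the large brown opener and swung it back to its stop. I laid the opener back on the mat before seating any covers. Then I seated the soapbar, humbucker and single-coil covers in their pockets and pushed the lid shut. I handed the job in at about 58 s.

**Last checks**
- **Lid:** it looks fully closed in the side and scene views, with its front corners within about 1 px of where they started. The last push stopped at lid-top height (58 mm). I did not try lifting it, so "held by its catch" is inferred from that.
- **Covers:** seen from above before closing, all three were square to within about 0.3°, and their sizes matched a top height of 36 mm. I tested one end of the soapbar by pressing, and the contact height agreed. The humbucker and single-coil were checked by eye only.
- **Opener and other goods:** the opener lies within the mat. The goods visible in the final views looked unmoved; I did not measure them.

**Force spikes:** the closed fingertips briefly read about 40–47 N at the wrist while pressing the soapbar, and about 30 N when the lid bottomed out. Neither involved the gripper body, and both are well under the 120 N wrist limit.

**Disagreements:** pocket position estimates from different views differed by up to about 2 mm, and triangulated lid-top heights came out 3–5 mm low. I worked from the closest wrist views.

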